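Set up a sensor rail in its fixture and load it

TASK

Lay the sensor rail on the fixture's two rests, its heel between the three hook clamps and its nests out over the lab jack, then turn up the jack until its platform just touches the underside of the rail without lifting it off the rests. Only then turn the three hook clamps clockwise to their end stops, and last of all put every sensor lying loose on the bench top (not those in the brown tray), pins up, flat into a nest of its own. Leave the tools on the bench where they are.

Things in the scene. Friction and masses are not known exactly. Their poses are not given: they have to be found in the camera images.
- fixture: aluminium tooling plate 150 x 328 x 12 mm, fixed to the bench (origin: on its underside; its long side is its y axis). Two steel rests, tops 85 mm up, at y = -120 mm (22 mm long) and y = +35 mm (16 mm long), each with a cheek on both sides of the rail: 3 mm play each side, 8 mm higher than the rest. A stop post stands 7 mm beyond the heel end of the seated rail.
- rail_seat (a point): where rail_center belongs in the fixture, 91 mm above the bench, above the fixture's origin, with the rail's own y axis along this point's y axis: heel (-y) between the clamps, nests (+y) overhanging above the jack. No rest, cheek or clamp stands beside the rail between y = -35 and +25 mm.
- rail_center (a point): middle of the loose sensor rail, half-way up, near its balance point: an aluminium bar 298 mm long (own y), 52 wide (x), 12 high, 0.3 to 0.5 kg. The 110 mm towards -y is a plain solid heel; the rest, towards +y, has four square nests in a row. Grasp it here across its width. It starts flat on the bench right of the fixture, nests away from the robot, a monitor behind it.
- jack_knob (a joint): turn of the lab jack's knob, rad; grows clockwise seen from above and raises the platform 3.0 mm per rad (range 0 to 9.5). The jack holds its height when let go. Turning takes about 0.1 N m.
- jack_knob_grip (a point): centre of the jack's black round fluted knob, 36 mm across, 24 high, on an upright shaft in front of the jack, axis vertical, 126 mm above the bench; can be gripped from above at any angle. It is 90 mm in front of the middle of the rail and does not rise with the platform.
- jack_top (a point): centre of the top face of the jack's platform (80 x 70 mm plate on scissor links), which rises and sinks, under the overhanging nests of the rail. It starts 8 to 15 mm lower than the underside of the seated rail.
- clamp_1 (a joint): hook clamp 1, in front of the rail, next to its middle: rad; 0 with the hook swung clear, lying along the rail; 1.5 at the end stop, hook square over the rail. Grows clockwise seen from above. Knob and hook also screw down 2.8 mm per rad as they close, and at the last pinch the rail lightly. Stays where left; takes about 0.1 N m.
- clamp_1_knob (a point): centre of clamp 1's black wing knob: a bar 12 mm thick, 32 long (this point's y), 23 high; pinch it across x and turn about z. 128 mm above the bench when open. The steel hook (reaching 37 mm from the axis) turns below it, its top 18 mm under this point: fingertips no lower than 16 mm below it. Knob 3 is 62 mm away: open only about 40 mm.
- clamp_2 (a joint): hook clamp 2, behind the rail: rad; 0 with the hook swung clear, lying along the rail; 1.5 at the end stop, hook square over the rail. Grows clockwise seen from above. Knob and hook also screw down 2.8 mm per rad as they close, and at the last pinch the rail lightly. Stays where left; takes about 0.1 N m.
- clamp_2_knob (a point): centre of clamp 2's black wing knob: a bar 12 mm thick, 32 long (this point's y), 23 high; pinch it across x and turn about z. 128 mm above the bench when open. The steel hook (reaching 37 mm from the axis) turns below it, its top 18 mm under this point: fingertips no lower than 16 mm below it. 
- clamp_3 (a joint): hook clamp 3, in front of the rail, near its heel end: rad; 0 with the hook swung clear, lying along the rail; 1.5 at the end stop, hook square over the rail. Grows clockwise seen from above. Knob and hook also screw down 2.8 mm per rad as they close, and at the last pinch the rail lightly. Stays where left; takes about 0.1 N m.
- clamp_3_knob (a point): centre of clamp 3's black wing knob: a bar 12 mm thick, 32 long (this point's y), 23 high; pinch it across x and turn about z. 128 mm above the bench when open. The steel hook (reaching 37 mm from the axis) turns below it, its top 18 mm under this point: fingertips no lower than 16 mm below it. Knob 1 is 62 mm away: open only about 40 mm.
- nest_1 (a point): centre of the floor of the rail's nest 1 (nearest the heel), 8 mm above the rail's underside: a flat recess 42 x 42 mm between ribs and corner lips 4 mm high; 26 mm notches in both long sides of the rail (own -x and +x) let fingers holding a sensor across the rail's width reach the nest's floor.
- nest_2 (a point): centre of the floor of the rail's nest 2 (second), 8 mm above the rail's underside: a flat recess 42 x 42 mm between ribs and corner lips 4 mm high; 26 mm notches in both long sides of the rail (own -x and +x) let fingers holding a sensor across the rail's width reach the nest's floor.
- nest_3 (a point): centre of the floor of the rail's nest 3 (third), 8 mm above the rail's underside: a flat recess 42 x 42 mm between ribs and corner lips 4 mm high; 26 mm notches in both long sides of the rail (own -x and +x) let fingers holding a sensor across the rail's width reach the nest's floor.
- nest_4 (a point): centre of the floor of the rail's nest 4 (at the far end), 8 mm above the rail's underside: a flat recess 42 x 42 mm between ribs and corner lips 4 mm high; 26 mm notches in both long sides of the rail (own -x and +x) let fingers holding a sensor across the rail's width reach the nest's floor.
- sensor_a_center (a point): centre of the collar, 6 mm above the underside, of a loose turned metal sensor: a straight aluminium collar 38 mm across and 12 high, with a stepped white sensor disc and contact pins on top, 25 mm high in all, about 90 g. Grasp it by its collar from above, at any angle. It starts upright on the bench, pins up; it may be absent.
- sensor_b_center (a point): centre of the collar, 6 mm above the underside, of a loose turned metal sensor: a straight aluminium collar 38 mm across and 12 high, with a stepped white sensor disc and contact pins on top, 25 mm high in all, about 90 g. Grasp it by its collar from above, at any angle. It starts upright on the bench, pins up; it may be absent.
- sensor_c_center (a point): centre of the collar, 6 mm above the underside, of a loose turned metal sensor: a straight aluminium collar 38 mm across and 12 high, with a stepped white sensor disc and contact pins on top, 25 mm high in all, about 90 g. Grasp it by its collar from above, at any angle. It starts upright on the bench, pins up; it may be absent.
- sensor_d_center (a point): centre of the collar, 6 mm above the underside, of a loose turned metal sensor: a straight aluminium collar 38 mm across and 12 high, with a stepped white sensor disc and contact pins on top, 25 mm high in all, about 90 g. Grasp it by its collar from above, at any angle. It starts upright on the bench, pins up; it may be absent.
- screwdriver: bystander, small screwdriver, 137 mm long, lying near the front edge of the bench (origin: centre of its underside); leave it
- flat_pliers: bystander, small pliers, 129 mm long, lying near the front edge of the bench (origin: centre of its underside); leave it
- side_cutters: bystander, side cutters, 129 mm long, lying near the front edge of the bench (origin: centre of its underside); leave it

How it is judged:
By the outcome, as a careful person would: the job done as asked, in the order asked, and still so for the second after the job is handed in, with the robot touching nothing.
Of sensor_a, sensor_b, sensor_c, sensor_d only 2 to 4 are there at a start; the rules pass over those that are not, and their reading is None.
At some moment in a run one of sensor_a, sensor_b, sensor_c, sensor_d may be knocked a few centimetres aside while the robot is not near it.
Once in a run the grip may slacken for a moment while it holds something.
It also fails if it takes over 210 s, if anything falls off the work surface, if the arm or the gripper's body presses on something with over 40 N, if the wrist force passes 120 N, or if a joint passes its speed limit or range.

ROBOT

A 6-joint arm with a two-finger parallel gripper is mounted at the origin on a cart in front of the work surface, level with it; the furniture and walls round the work are solid. World frame = base frame: x ahead of the robot, y to its left, z up, the work surface at z = 0. Lengths are in m, angles in rad, forces in N, time in s.
With the tool pointing down it reaches from about 0.375 to 0.9 m from the base axis. Payload 3.1 kg.
Tool frame: the origin (TCP) lies at the very end of the fingers, on their centre line; the grasp point (between the pads) lies 19 mm behind it; z points along the fingers, x is the direction in which the jaws open and shut, and the axes are right-handed (so a half turn about z gives the same grasp; the last joint's range is limited). The gripper opens to 87 mm and grips with 3 to 60 N. Pads are 19 mm wide; open, the fingers measure 117 mm over their backs; the gripper's body (75 mm by 190 mm) begins 51 mm behind the grasp point.
Start: joints at [0.969, 0.527, 1.433, -0, 1.181, -0.178], TCP at [0.257, 0.57, 0.223] pointing down, gripper open.
Joint ranges: [-3.08, 3.08], [-0.75, 2.2], [0.22, 2.44], [-1.43, 4.57], [0, 2.65], [-2.85, 2.85]. Speed limits (rad/s): [2.79, 2.79, 3.14, 3.14, 3.14, 3.14].

INTERFACE

Orientations are given as a 3x3 rotation matrix whose columns are the frame's x, y, z axes.
In Python, from plant import sense, grab_frame, get_calibration, finish_job gives the robot as it stands. The module is installed in compiled form; this text tells all that it offers.
- The arm moves only by the tool jog_arm, never from a script. Its argument "increments" is a list of rows, each a list of 3 entries, a list of its own where there are three numbers: the shift along the tool's x, y, z in mm, then the turn about the tool's z in degrees, then the finger opening in mm, from 0 to 87. A call has 1 to 10 rows; each row is the pose to reach, as a shift and turn from the pose measured when the call began, along the tool's axes at that moment; what a row does not reach only later rows make up. A row lasts 1/12 s, in which the tool goes at most 41.7 mm and 7.16 degrees, less where a joint would pass 70% of its speed; a pose out of reach is approached as far as the arm can. A call with a gripper value outside its range is refused whole. The fingers move at their own pace and stop on an object; "force" is the grip in N (left out, the last holds). Time passes only in rows, so rows that repeat a pose let the fingers close. It gives the time, the measured TCP pose, the force and the opening at its end, in the units of the state.
- sense(): the state, without advancing time (a new reading comes with each control period).
- grab_frame(name): name is "scene" or "top" or "wrist"; returns (picture, depth): 480x640x3 uint8, red, green, blue; 480x640 float32, m along the optical axis (not along the pixel's ray), 0 where there is no reading.
- get_calibration(name): a dict with "K" (3x3 intrinsics, pixels), "rvec" (rotation vector, rad) and "tvec" (3), from world to camera coordinates, as OpenCV has them. Camera axes: x right, y down, z forward; pixel columns grow to the right and rows downward; lengths in m; the calibration is good to about 2 mm. A picture is of the moment at which its call begins: read the wrist's pose just before it. get_calibration takes no time and is no camera call; for the wrist camera it gives the pose at the moment of the call.
- finish_job(): hands the job in, once; it reports no verdict.
The state is a dict: "time": time; "joint_positions": joint angles; "dq": joint speeds; "effort": joint torques, N m; "ee_pos": TCP position; "tool_rot": TCP orientation; "force": force on the tool from outside, world axes, zero at the start; "torque": the same for the moment, N m; "grip_width": finger opening in m.
Only numpy, scipy, OpenCV 4.12 (cv2) and the standard library are available. Lean on these libraries where they do the work, as an engineer would, in place of code of your own. Each camera call takes 0.05 s, during which the arm holds its last target.

## Working session

There is one attempt and no reset: what is moved stays moved. The work goes in short steps, Python scripts to look and compute and a tool call to move; the robot and the scene stay as the last step left them, time stands still between calls to the robot, and variables do not carry over. Pictures are saved under pics/ and viewed, and the job is handed in when it is done.

Besides the shell and the picture viewer there is one more tool, called after ">>>" as name(argument=value, ...), one argument or row to a line, values as JSON. jog_arm: Moves the arm, as the interface text tells. Its arguments: {"type":"object","properties":{"increments":{"type":"array","items":{"type":"array"}},"force":{"type":"number"}},"required":["increments"]}

```bash
mkdir -p pics; ls; cat > h.py <<'E'
import numpy as np, cv2
from plant import sense, grab_frame, get_calibration, finish_job
def grab(n,fn=None):
    c=get_calibration(n); p,d=grab_frame(n)
    if fn: cv2.imwrite('pics/'+fn+'.png',p[:,:,::-1])
    return p,d,c
def cam(c):
    R,_=cv2.Rodrigues(np.array(c['rvec'],float)); t=np.array(c['tvec'],float).reshape(3)
    return np.array(c['K'],float),R,t
def ray(c,u,v):
    K,R,t=cam(c); d=R.T@np.linalg.solve(K,[u,v,1.]); return -R.T@t,d
def onplane(c,u,v,z):
    o,d=ray(c,u,v); return o+d*(z-o[2])/d[2]
def proj(c,P):
    K,R,t=cam(c); q=K@(R@np.array(P,float)+t); return q[:2]/q[2]
def cloud(c,d):
    K,R,t=cam(c); v,u=np.mgrid[0:480,0:640]
    q=np.stack([(u-K[0,2])/K[0,0]*d,(v-K[1,2])/K[1,1]*d,d],-1)
    P=(q-t)@R; P[d==0]=np.nan; return P
def togo(target):
    s=sense(); R=np.array(s['tool_rot']); return R.T@(np.array(target)-np.array(s['ee_pos']))*1000
E
python3 - <<'E'
from h import *
for n in ['scene','top','wrist']:
    p,d,c=grab(n,n+'0'); K,R,t=cam(c); print(n,K[0,0],K[0,2],K[1,2],-R.T@t,R[2], (d>0).mean())
    np.savez('pics/'+n+'0',p=p,d=d)
s=sense();print(s)
E
```

```text
pics
scene 571.2244616526501 315.2545915442224 237.89533288739045 [0.29762765 1.3697479  1.14028714] [ 0.1304779  -0.78242447 -0.6089232 ] 0.992294921875
top 600.1290955840434 328.00699163129616 238.1530955407657 [ 0.18087119 -0.07492091  1.79715527] [ 0.19556109  0.05582296 -0.97910145] 0.995966796875
wrist 356.4641523858654 319.1519543135013 240.59821236904804 [0.18748427 0.60033305 0.38344722] [ 0.2513655  -0.11410836 -0.96114238] 0.9956901041666667
{'time': 0.15, 'joint_positions': array([ 9.68492466e-01,  5.28293798e-01,  1.43357822e+00,  2.35663016e-05,
        1.18135863e+00, -1.78548193e-01]), 'dq': array([ 0.00027816, -0.00266599, -0.00503984, -0.00048242, -0.00025739,
       -0.00047649]), 'effort': array([ 8.33197955e-04, -4.40430987e+01, -1.76843280e+01,  6.33618096e-02,
        5.52514277e-02, -8.49647768e-05]), 'ee_pos': array([0.25667895, 0.56927506, 0.22178058]), 'tool_rot': array([[ 4.11194240e-01,  9.11547257e-01, -9.45959625e-04],
       [ 9.11546330e-01, -4.11195210e-01, -1.33741054e-03],
       [-1.60808697e-03, -3.12350514e-04, -9.99998658e-01]]), 'force': array([-0.06329413, -0.40962713,  0.04352883]), 'torque': array([-0.06862184, -0.05962557, -0.01160285]), 'grip_width': 0.08687319093299026}
```

View pics/scene0.png

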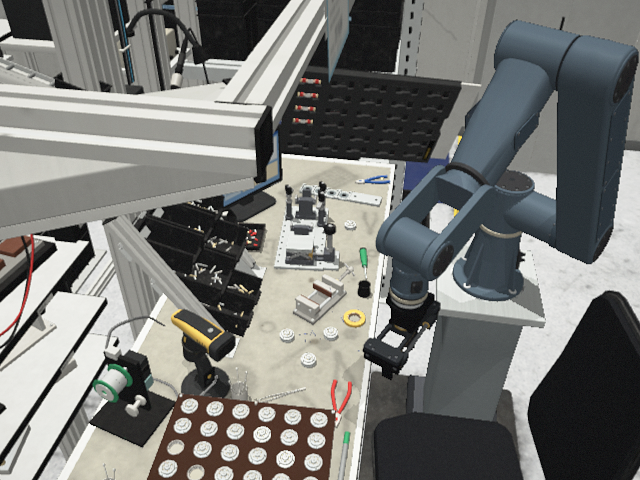

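View pics/top0.png

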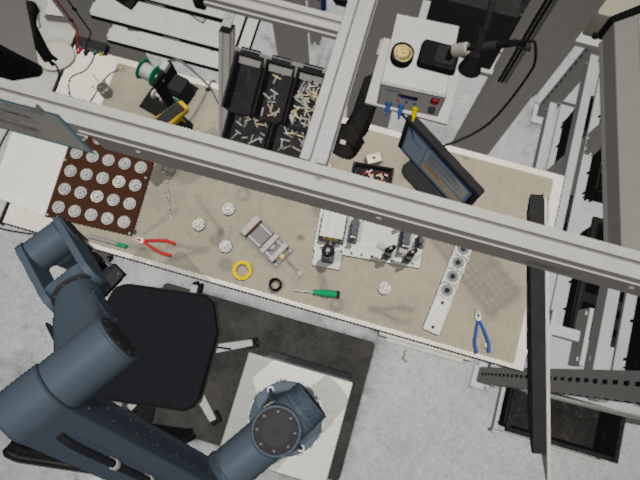

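View pics/wrist0.png

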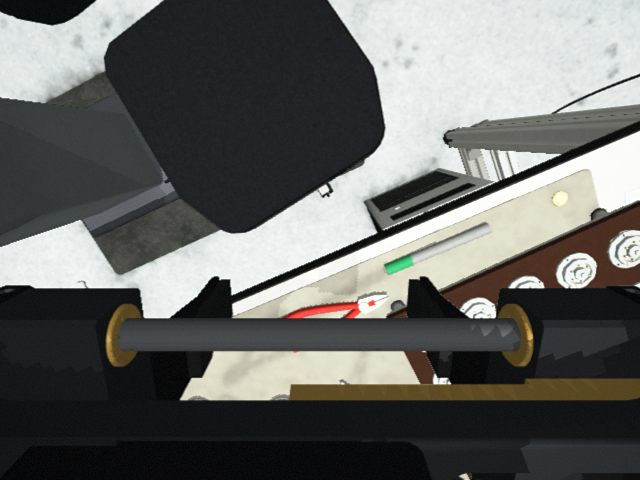

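The top view shows the jack near (335,235), the fixture at (380,240), and the rail running from (435,325) to (465,245). Loose sensors are near (198,225), (228,209), (226,247) and (385,288). I'll zoom in.

```bash
python3 - <<'E'
from h import *
p=cv2.imread('pics/top0.png'); cv2.imwrite('pics/topz1.png',cv2.resize(p[190:340,300:500],None,fx=4,fy=4,interpolation=cv2.INTER_CUBIC))
p=cv2.imread('pics/scene0.png'); cv2.imwrite('pics/scz1.png',cv2.resize(p[170:290,260:420],None,fx=5,fy=5,interpolation=cv2.INTER_CUBIC))
c=get_calibration('top')
for u,v in [(198,225),(228,209),(226,247),(385,288)]: print(onplane(c,u,v,0.02).round(3))
for u,v in [(433,328),(466,245)]: print(onplane(c,u,v,0.012).round(3))
E
```

```text
[0.467 0.417 0.02 ]
[0.539 0.345 0.02 ]
[0.425 0.315 0.02 ]
[ 0.437 -0.178  0.02 ]
[ 0.362 -0.345  0.012]
[ 0.632 -0.381  0.012]
```

View pics/topz1.png

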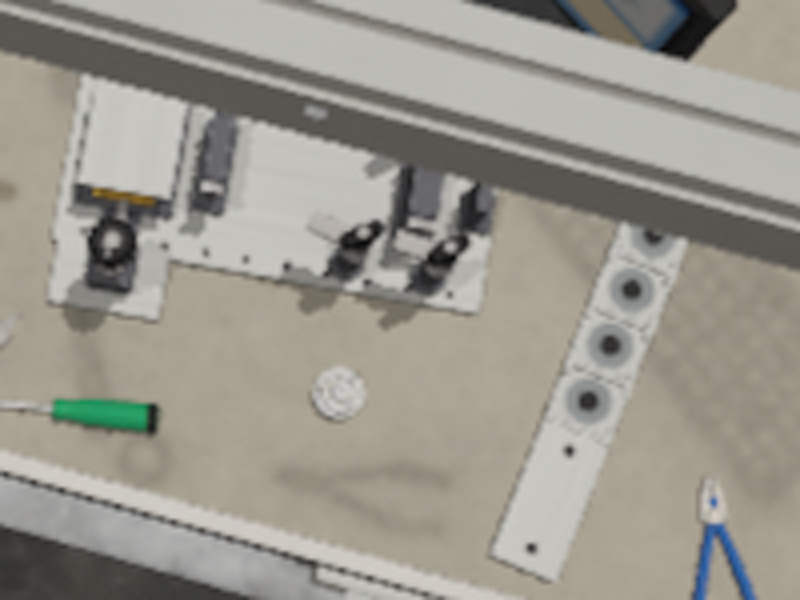

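View pics/scz1.png

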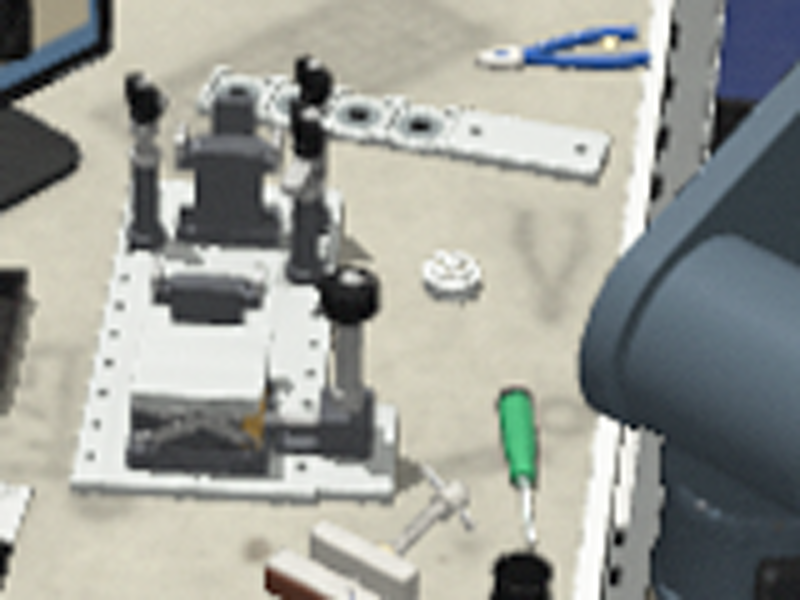

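```bash
python3 - <<'E'
from h import *
H={}
for n in ['top','scene']:
    z=np.load(f'pics/{n}0.npz'); c=get_calibration(n); P=cloud(c,z['d'])
    x,y,h=P[...,0],P[...,1],P[...,2]
    # coarse max height map
    print(n)
    for xi in np.arange(1.2,-0.1,-0.1):
        print(f'{xi:.1f}',' '.join('%5s'%( '%.2f'%h[m].max() if (m:=(abs(x-xi)<.05)&(abs(y-yi)<.05)).any() else '-') for yi in np.arange(.9,-.8,-.1)))
z=np.load('pics/top0.npz'); c=get_calibration('top');P=cloud(c,z['d'])
for u,v in [(450,400),(200,300),(198,225),(198,240),(320,240),(322,200),(440,300),(450,276),(327,252),(395,255),(389,252),(411,249),(320,170),(500,220),(540,240)]: print((u,v),P[v,u].round(3))
for v in range(255,300,5): print(v, P[v,400:440:8,2].round(3))
E
```

```text
top
1.2     -     -     -     -  0.03  0.03     -     -     -     -  0.39  0.40  0.48     -  0.48  0.47 -0.09
1.1 -0.18  0.17  0.17  0.17  0.17  0.17     -     -  0.41  0.48  0.51  0.41  0.56  0.58  0.58     - -0.08
1.0  0.25  0.20  0.34  0.35  0.44  0.45  0.46  0.46  0.51  0.45  0.45  0.67  0.59  0.52     -     - -0.01
0.9  0.07  0.02  0.18  0.21  0.21  0.41  0.34  0.34  0.34  0.45  0.45  0.63  0.44  0.87  0.02  0.01  0.00
0.8  0.09  0.10  0.18  0.19  0.23  0.32  0.32  0.32  0.26  0.93  0.32  0.29  0.29  0.87  0.86  0.01 -0.19
0.7     -     -  0.79  0.24  0.24  0.20  0.21  0.19  0.94  0.94     -     -  0.29  0.85  0.86     - -0.19
0.6  0.07  0.07  0.81  0.83  0.10  0.02  0.02  0.02  0.93  0.94  0.09  0.14  0.03  0.43  0.86  0.11  0.29
0.5  0.07  0.08  0.78  0.83  0.94  0.94  0.94  0.94  0.94  0.94  0.94  0.94  0.94  0.94  0.94  0.26  0.32
0.4  0.06  0.08  0.08  0.87  0.98  0.99  0.94  0.94  0.94  0.94  0.94  0.94  0.94  0.94  0.94  0.40  0.32
0.3  0.01  0.01  0.02  0.57  0.61  0.02  0.02  0.04  0.04  0.01  0.01  0.01  0.02  0.02  0.40  0.40  0.57
0.2 -0.78     - -0.25  0.59  0.65  0
[... 1828 characters left out ...]

(322, 200) [0.418 0.002 0.891]
(440, 300) [ 0.448 -0.345  0.013]
(450, 276) [ 0.527 -0.357  0.012]
(327, 252) [0.473 0.011 0.14 ]
(395, 255) [ 0.543 -0.182  0.011]
(389, 252) [ 0.525 -0.157  0.118]
(411, 249) [ 0.574 -0.224  0.012]
(320, 170) [0.451 0.015 0.934]
(500, 220) [ 0.45  -0.263  0.933]
(540, 240) [ 0.441 -0.33   0.918]
255 [ 0.01   0.139  0.009 -0.005 -0.   ]
260 [ 0.005  0.053  0.013 -0.002 -0.006]
265 [ 0.011  0.014  0.015 -0.001  0.   ]
270 [-0.005 -0.008 -0.002 -0.007  0.003]
275 [-0.003 -0.001 -0.003 -0.002  0.001]
280 [-0.003  0.015  0.002  0.006 -0.   ]
285 [ 0.006  0.007 -0.002  0.001  0.001]
290 [ 0.003 -0.006 -0.    -0.007 -0.004]
295 [ 0.    -0.004  0.002  0.001  0.   ]
```

>>> jog_arm(
  increments=[
    [[-30,30,-40],8,87],
    [[-60,65,-80],20,87],
    [[-348,369,-80],90,87],
    [[-348,369,-80],90,87],
    [[-348,369,-80],90,87],
    [[-348,369,-80],90,87],
    [[-348,369,-80],90,87],
    [[-348,369,-80],90,87],
    [[-348,369,-80],90,87],
    [[-348,369,-80],90,87],
  ],
)

```text
time: 0.98
ee_pos: [0.4071, 0.2027, 0.2963]
tool_rot: [[0.994, -0.109, -0.001], [-0.109, -0.994, -0.001], [-0.001, 0.001, -1.0]]
force: [0.4, 0.3, -0.3]
grip_width: 0.0868
```

>>> jog_arm(
  increments=[
    [[62,449,-54],84,87],
    [[62,449,-54],84,87],
    [[62,449,-54],84,87],
    [[62,449,-54],84,87],
    [[62,449,-54],84,87],
    [[62,449,-54],84,87],
    [[62,449,-54],84,87],
    [[62,449,-54],84,87],
    [[62,449,-54],84,87],
    [[62,449,-54],84,87],
  ],
)

```text
time: 1.82
ee_pos: [0.4182, -0.2108, 0.3461]
tool_rot: [[0.209, -0.978, -0.001], [-0.978, -0.209, -0.001], [0.001, 0.001, -1.0]]
force: [1.7, -0.5, 0.1]
grip_width: 0.087
```

```bash
python3 - <<'E'
from h import *
p,d,c=grab('wrist','w1'); np.savez('pics/w1',p=p,d=d,**c)
s=sense(); print(s['time'],s['ee_pos'],s['joint_positions'])
z=np.load('pics/scene0.npz'); P=cloud(get_calibration('scene'),z['d'])
x,y,h=P[...,0],P[...,1],P[...,2]
for xi in np.arange(.8,.5,-.02):
    print(f'{xi:.2f}',' '.join('%5s'%( '%.2f'%h[m].max() if (m:=(abs(x-xi)<.01)&(abs(y-yi)<.01)&(h<.6)).any() else '-') for yi in np.arange(-.2,-.56,-.02)))
E
```

```text
1.8667 [ 0.42008211 -0.21985901  0.34721803] [-0.71361951  0.17672293  1.62404051 -0.00754055  1.33185679  0.65724227]
0.80  0.10  0.06  0.04  0.03  0.02  0.01     -     -     -     -     -     -     -     -     -     -     -     -
0.78  0.10  0.11  0.10  0.02  0.02  0.02  0.01  0.01 -0.00     -     -     -     -     -     -     -     -     -
0.76  0.02  0.09  0.10  0.09  0.07  0.02  0.01  0.01  0.01  0.00     -     -     -     -     -     -     -  0.01
0.74  0.01  0.02  0.02  0.13  0.17  0.16  0.01  0.01  0.01  0.01  0.01 -0.00     - -0.00  0.22  0.24  0.21  0.08
0.72  0.01  0.01  0.02  0.02  0.18  0.26  0.28  0.27  0.01  0.01  0.01  0.01  0.01  0.28  0.27  0.21  0.17  0.10
0.70  0.01  0.01  0.01  0.01  0.01  0.01  0.28  0.28  0.01  0.00  0.01  0.01  0.32  0.32  0.29  0.23  0.18  0.15
0.68  0.01  0.01  0.01  0.01  0.01  0.01  0.00  0.00     -  0.01  0.01  0.01  0.36  0.36  0.31  0.28  0.17  0.15
0.66  0.13  0.01  0.01  0.01  0.00  0.01  0.01  0.01  0.01  0.01  0.01  0.01  0.41  0.40  0.34  0.27  0.21  0.15
0.64  0.11  0.02  0.02  0.01  0.00     -  0.01  0.01  0.01  0.02  0.02  0.01  0.44  0.43  0.43  0.28  0.22  0.16
0.62  0.09  0.02  0.09     -     -     -     -     -  0.02  0.01  0.01  0.43  0.44  0.44  0.43  0.29  0.23  0.15
0.60  0.09  0.10  0.10     -     -     -     -  0.02  0.02  0.01  0.01  0.01  0.43  0.43  0.43  0.29  0.25  0.20
0.58  0.09  0.10  0.10  0.01  0.01  0.01  0.01  0.01  0.01  0.01  0.01  0.01  0.42  0.43  0.43  0.33  0.26  0.20
0.56  0.09  0.14  0.01     -     -  0.01     -     -  0.00  0.01  0.01  0.01  0.01  0.42  0.43  0.32  0.31  0.20
0.54  0.14  0.15  0.02  0.01  0.00  0.01  0.02  0.01  0.01  0.01  0.01  0.01  0.00  0.42  0.42  0.42  0.31  0.25
0.52  0.14  0.14  0.02  0.01  0.01  0.01  0.02  0.01  0.01  0.01  0.01  0.01  0.00  0.42  0.42  0.42  0.32  0.26
0.50  0.01  0.01  0.00  0.01  0.01  0.00  0.02  0.02  0.01  0.01  0.01  0.01  0.01  0.41  0.42  0.42  0.32  0.31
```

View pics/w1.png

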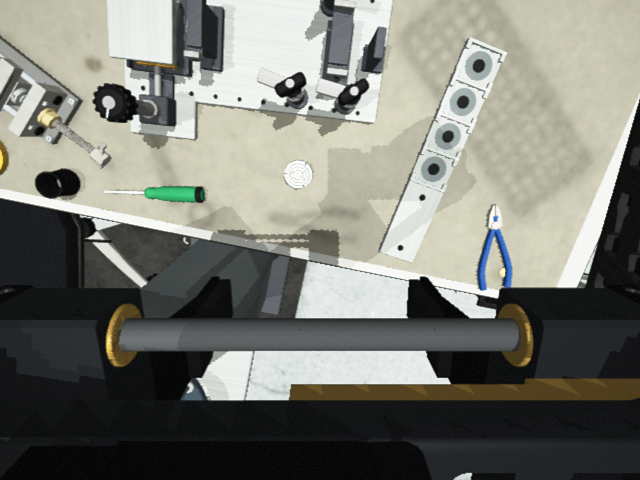

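```bash
python3 - <<'E'
from h import *
z=np.load('pics/w1.npz'); c={k:z[k] for k in ['K','rvec','tvec']}; p=z['p']; P=cloud(c,z['d'])
for u,v in [(625,60),(605,150),(635,150),(625,250),(635,30)]: print(u,v,P[v,u].round(3),p[v,u])
for u,v in [(490,50),(420,215),(400,100),(480,150),(340,180)]: print(u,v,p[v,u],P[v,u].round(3))
hsv=cv2.cvtColor(p,cv2.COLOR_RGB2HSV); print(hsv[215,420],hsv[150,490],hsv[120,405],hsv[100,460])
# region of high points y<-0.38
m=(P[...,2]>.05)&(P[...,1]<-.33)
vv,uu=np.nonzero(m); Q=P[m]; print(len(Q)); 
k=Q[:,1]>-.5
print('nearest y by x:');
for xi in np.arange(.3,.8,.05):
    q=Q[abs(Q[:,0]-xi)<.025]
    if len(q): i=q[:,1].argmax(); print(xi.round(2),q[i].round(3),q[:,2].min().round(3),q[:,2].max().round(3))
E
```

```text
625 60 [ 0.67  -0.561  0.   ] [194 192 170]
605 150 [ 0.56  -0.584  0.001] [203 201 180]
635 150 [ 0.559 -0.569  0.066] [46 45 43]
625 250 [ 0.443 -0.582  0.099] [15 15 16]
635 30 [ 0.705 -0.558  0.001] [197 194 174]
490 50 [118 122 118] [ 0.643 -0.384  0.007]
420 215 [221 226 220] [ 0.42  -0.357  0.011]
400 100 [212 211 192] [ 0.562 -0.29   0.   ]
480 150 [178 177 158] [ 0.523 -0.415  0.002]
340 180 [182 180 162] [ 0.443 -0.236  0.001]
[ 55   7 226] [ 27  28 184] [ 27  27 217] [80 18 43]
4180
nearest y by x:
0.4 [ 0.415 -0.574  0.142] 0.05 0.142
0.45 [ 0.474 -0.569  0.116] 0.05 0.122
0.5 [ 0.517 -0.562  0.101] 0.05 0.115
0.55 [ 0.575 -0.561  0.072] 0.05 0.093
0.6 [ 0.609 -0.557  0.059] 0.05 0.072
```

```bash
python3 - <<'E'
from h import *
z=np.load('pics/w1.npz'); c={k:z[k] for k in ['K','rvec','tvec']}; p=z['p']
hsv=cv2.cvtColor(p,cv2.COLOR_RGB2HSV)
m=((hsv[...,1]<20)).astype(np.uint8); m[:, :370]=0; m[270:]=0; m[:,540:]=0; m[230:,440:]=0
m=cv2.morphologyEx(m,cv2.MORPH_CLOSE,np.ones((5,5)))
n,l,st,ce=cv2.connectedComponentsWithStats(m); print(st[:,4])
i=l[200,425]; cs,_=cv2.findContours((l==i).astype(np.uint8),cv2.RETR_EXTERNAL,cv2.CHAIN_APPROX_NONE); ct=max(cs,key=len)[:,0]
W=np.array([onplane(c,u,v,.012)[:2] for u,v in ct])
r=cv2.minAreaRect((W*1000).astype(np.float32)); print(r); print(cv2.boxPoints(r))
q=p.copy(); cv2.drawContours(q,[ct[:,None]],-1,(255,0,0),1); cv2.imwrite('pics/w1m.png',q[:,:,::-1])
# top check
t=np.load('pics/top0.npz'); ct=get_calibration('top'); hs=cv2.cvtColor(t['p'],cv2.COLOR_RGB2HSV); print(hs[300,440],hs[300,460])
m=(hs[...,1]<18).astype(np.uint8); m[:248]=0;m[340:]=0;m[:,:418]=0;m[:,475:]=0
n,l,st,ce=cv2.connectedComponentsWithStats(m); i=l[312,438]; cs,_=cv2.findContours((l==i).astype(np.uint8),cv2.RETR_EXTERNAL,cv2.CHAIN_APPROX_NONE); k=max(cs,key=len)[:,0]
W=np.array([onplane(ct,u,v,.012)[:2] for u,v in k]); r=cv2.minAreaRect((W*1000).astype(np.float32)); print(r); print(cv2.boxPoints(r))
E
```

```text
[296127   1708   9009    254    102]
((499.3901062011719, -358.1263732910156), (55.15644836425781, 298.0225830078125), 82.5206527709961)
[[ 348.0568  -366.07333]
 [ 643.54376 -404.8666 ]
 [ 650.7234  -350.1794 ]
 [ 355.23645 -311.38614]]
[ 21   9 199] [ 20  33 168]
((488.2400207519531, -357.3529052734375), (53.691078186035156, 279.9994812011719), 82.57606506347656)
[[ 345.94516 -365.88406]
 [ 623.5975  -402.06277]
 [ 630.5349  -348.82175]
 [ 352.88257 -312.64304]]
```

View pics/w1m.png

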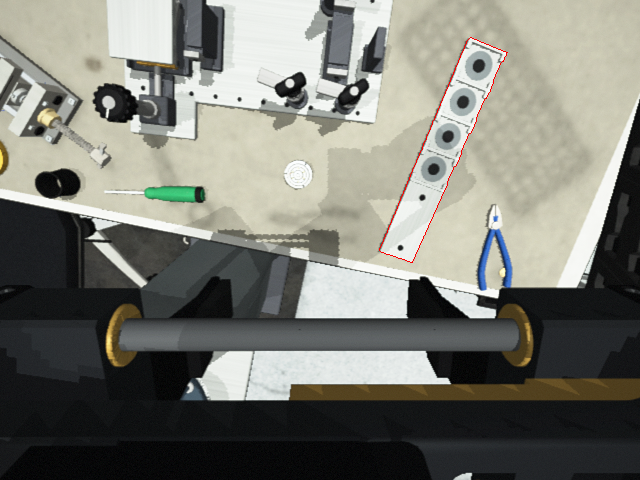

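>>> jog_arm(
  increments=[
    [[-80,-100,-75],10,87],
    [[-80,-100,-75],10,87],
    [[-80,-100,-75],10,87],
    [[-80,-100,-75],10,87],
    [[-80,-100,-75],10,87],
    [[-80,-100,-75],10,87],
  ],
)

```text
time: 2.37
ee_pos: [0.502, -0.1198, 0.4213]
tool_rot: [[0.03, -1.0, 0.002], [-0.999, -0.03, -0.012], [0.012, -0.002, -1.0]]
force: [0.1, 0.8, 0.1]
grip_width: 0.0868
```

```bash
python3 - <<'E'
from h import *
p,d,c=grab('wrist','w2'); np.savez('pics/w2',p=p,d=d,**c)
s=sense(); print(s['time'],s['ee_pos'],s['tool_rot'][:,0],s['joint_positions'])
E
```

```text
2.4167 [ 0.50110971 -0.12025298  0.42036683] [ 0.0283887  -0.99953276  0.01132871] [-0.44638774  0.19538794  1.40387487 -0.01027094  1.53752095  1.09633363]
```

View pics/w2.png

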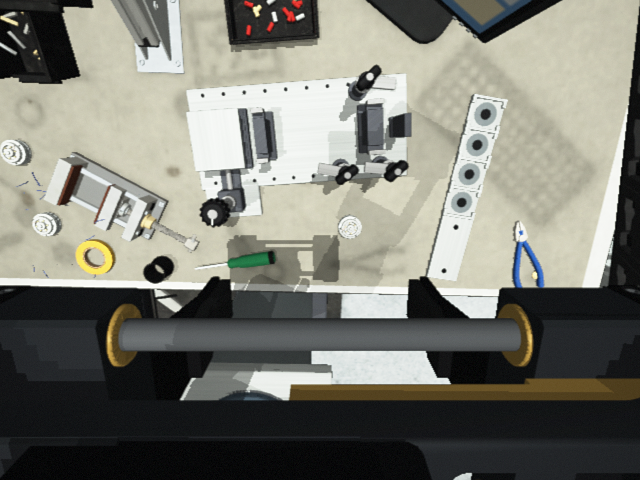

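```bash
python3 - <<'E'
from h import *
p=cv2.imread('pics/w2.png'); q=cv2.resize(p[60:240,170:430],None,fx=3,fy=3,interpolation=cv2.INTER_CUBIC); cv2.imwrite('pics/w2z.png',q)
z=np.load('pics/w2.npz'); c={k:z[k] for k in ['K','rvec','tvec']}
for u,v in [(187,91),(406,74),(408,177),(265,186)]: print(u,v,onplane(c,u,v,.012).round(4))
E
```

```text
187 91 [0.6397 0.0755 0.012 ]
406 74 [ 0.6736 -0.2475  0.012 ]
408 177 [ 0.5239 -0.2655  0.012 ]
265 186 [ 0.5028 -0.0385  0.012 ]
```

View pics/w2z.png

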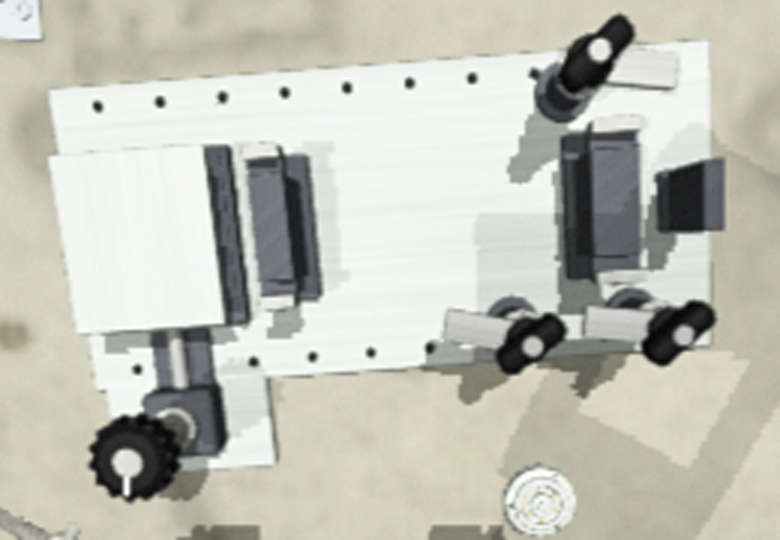

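```bash
cat > fx.py <<'E'
from h import *
def edge(img,pts,dirn,half=6):
    # subpixel max gradient along dirn at points
    out=[]
    g=cv2.GaussianBlur(img.astype(np.float32),(0,0),1)
    t=np.arange(-half,half+.01,.25)
    for (u,v) in pts:
        us=(u+dirn[0]*t).astype(np.float32); vs=(v+dirn[1]*t).astype(np.float32)
        s=cv2.remap(g,us[None],vs[None],cv2.INTER_LINEAR)[0]; gr=abs(np.gradient(s)); i=gr.argmax()
        if gr[i]>0.5: out.append((us[i],vs[i]))
    return np.array(out)
def wline(c,pts,z):
    W=np.array([onplane(c,u,v,z)[:2] for u,v in pts]).astype(np.float32)
    vx,vy,x0,y0=cv2.fitLine(W,cv2.DIST_HUBER,0,.0005,.0005).ravel(); r=abs((W-[x0,y0])@[-vy,vx]); return np.array([vx,vy]),np.array([x0,y0]),np.median(r)
E
python3 - <<'E'
from fx import *
z=np.load('pics/w2.npz'); c={k:z[k] for k in ['K','rvec','tvec']}
sat=cv2.cvtColor(z['p'],cv2.COLOR_RGB2HSV)[...,1]
def L(a,b,n,d): return edge(sat,[(a[0]+(b[0]-a[0])*k/n,a[1]+(b[1]-a[1])*k/n) for k in range(n+1)],d)
E={'back':L((192,90),(340,79),60,(0,1)),'right':L((406,80),(407,108),20,(1,0)),'right2':L((407,140),(408,170),20,(1,0)),'front':L((262,186),(325,182),30,(0,1)),'left':L((188,97),(190,110),10,(1,0))}
r={}
for k,v in E.items(): r[k]=wline(c,v,.012); print(k,np.degrees(np.arctan2(r[k][0][1],r[k][0][0])).round(2),r[k][1].round(4),r[k][2].round(5))
a=np.radians(96.2)
E
```

```text
back -84.13 [ 0.6542 -0.0414] 0.00032
right 5.59 [ 0.6452 -0.2509] 0.00014
right2 5.77 [ 0.561  -0.2592] 0.00011
front -84.18 [ 0.5087 -0.0838] 0.00031
left 4.43 [0.6228 0.0758] 0.00052
```

```bash
cat >> fx.py <<'E'
A=np.radians(95.8); EY=np.array([np.cos(A),np.sin(A)]); EX=np.array([np.sin(A),-np.cos(A)]); O=np.array([.5845,-.0925])
def fix(P): P=np.array(P)[:2]-O; return np.array([P@EX,P@EY])
def world(x,y): return O+x*EX+y*EY
E
python3 - <<'E'
from fx import *
z=np.load('pics/w2.npz'); c={k:z[k] for k in ['K','rvec','tvec']}
for n,u,v,h in [('cheek2 back',262,150,.093),('cheek2 front',272,302,.093),('cheek1 back',617,125,.093),('cheek1 front',622,277,.093),('rest2',268,228,.085),('rest1',615,205,.085),('clamp2',598,50,.14),('clamp1',533,346,.14),('clamp3',683,335,.14),('knob',127,463,.138)]:
    P=onplane(c,170+u/3,60+v/3,h); print(n,P.round(4),(fix(P)*1000).round(1))
E
python3 - <<'E'
import cv2
p=cv2.imread('pics/w2.png'); q=cv2.resize(p[70:195,235:435],None,fx=4,fy=4,interpolation=cv2.INTER_CUBIC); cv2.imwrite('pics/w2y.png',q)
E
```

```text
cheek2 back [ 0.6109 -0.0405  0.093 ] [31.5 49. ]
cheek2 front [ 0.547 -0.044  0.093] [-32.4  52.1]
cheek1 back [ 0.626  -0.1929  0.093 ] [  31.1 -104. ]
cheek1 front [ 0.5627 -0.1999  0.093 ] [ -32.5 -104.6]
rest2 [ 0.5787 -0.0414  0.085 ] [-0.6 51.4]
rest1 [ 0.5935 -0.1957  0.085 ] [  -1.5 -103.6]
clamp2 [ 0.6478 -0.1762  0.14  ] [ 54.5 -89.7]
clamp1 [ 0.5355 -0.1574  0.14  ] [-55.3 -59.6]
clamp3 [ 0.5418 -0.2186  0.14  ] [ -55.2 -121.1]
knob [0.4813 0.0114 0.138 ] [-92.1 113.8]
```

View pics/w2y.png

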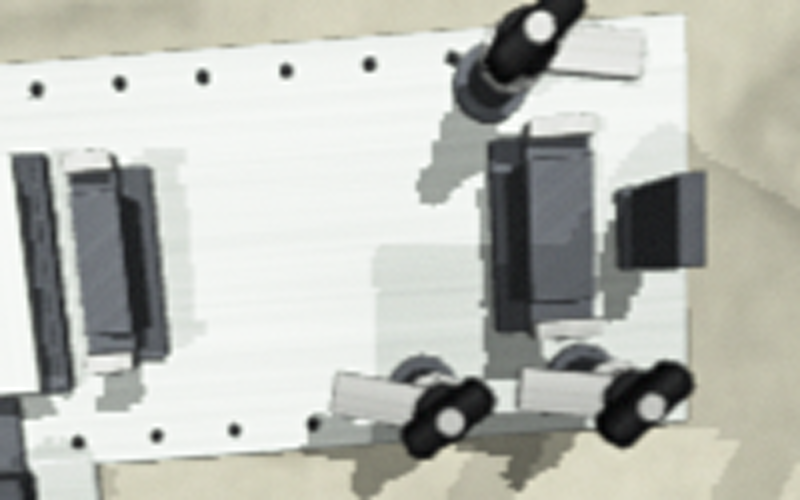

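>>> jog_arm(
  increments=[
    [[100,4,30],4,87],
    [[238,9,200],9,87],
    [[238,9,300],9,87],
    [[238,9,300],9,87],
    [[238,9,300],9,87],
    [[238,9,300],9,87],
    [[238,9,300],9,87],
    [[238,9,300],9,87],
    [[238,9,300],9,87],
    [[238,9,300],9,87],
  ],
)

```text
time: 3.25
ee_pos: [0.4943, -0.363, 0.1172]
tool_rot: [[-0.132, -0.991, -0.007], [-0.991, 0.132, -0.006], [0.007, 0.006, -1.0]]
force: [-0.4, -0.2, 1.3]
grip_width: 0.0869
```

```bash
python3 - <<'E'
from h import *
p,d,c=grab('wrist','w3'); np.savez('pics/w3',p=p,d=d,**c)
s=sense(); print(s['time'],s['ee_pos'],np.degrees(np.arctan2(s['tool_rot'][1,0],s['tool_rot'][0,0])))
print(togo([.4985,-.358,.004]))
E
```

```text
3.3 [ 0.49382782 -0.36334373  0.11580798] -97.6168435636893
[ -6.54760726  -4.81847711 111.7377256 ]
```

View pics/w3.png

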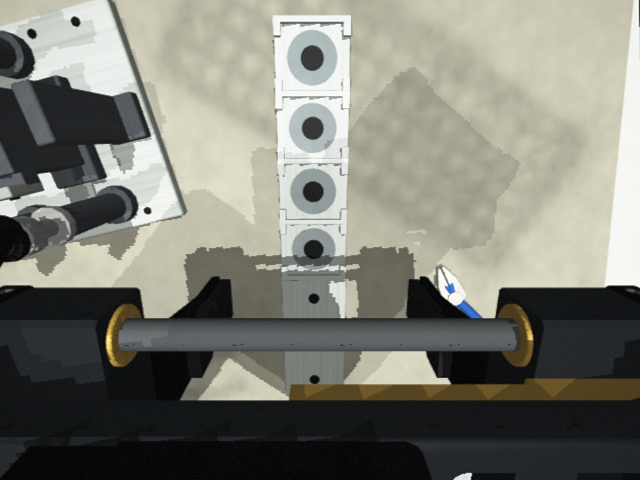

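>>> jog_arm(
  increments=[
    [[-6,-5,40],0,87],
    [[-6,-5,75],0,87],
    [[-6,-5,100],0,87],
    [[-6,-5,111],0,87],
    [[-6,-5,111],0,87],
    [[-6,-5,111],0,87],
  ],
)

```text
time: 3.8
ee_pos: [0.4984, -0.3589, 0.0055]
tool_rot: [[-0.133, -0.991, -0.008], [-0.991, 0.133, -0.005], [0.006, 0.008, -1.0]]
force: [0.0, 0.1, 0.0]
grip_width: 0.0867
```

>>> jog_arm(
  increments=[
    [[0,0,0],0,40],
    [[0,0,0],0,40],
    [[0,0,0],0,40],
    [[0,0,0],0,40],
    [[0,0,0],0,40],
    [[0,0,0],0,40],
  ],
  force=60,
)

```text
time: 4.3
ee_pos: [0.4986, -0.359, 0.0059]
tool_rot: [[-0.133, -0.991, -0.008], [-0.991, 0.133, -0.005], [0.006, 0.007, -1.0]]
force: [-0.4, -0.5, -0.9]
grip_width: 0.0548
```

>>> jog_arm(
  increments=[
    [[0,0,3],0,58],
    [[0,0,3],0,58],
    [[0,0,3],0,40],
    [[0,0,3],0,40],
    [[0,0,3],0,40],
    [[0,0,3],0,40],
  ],
  force=60,
)

```text
time: 4.8
ee_pos: [0.4985, -0.3591, 0.0027]
tool_rot: [[-0.133, -0.991, -0.008], [-0.991, 0.133, -0.005], [0.006, 0.007, -1.0]]
force: [0.0, -0.9, -2.3]
grip_width: 0.0509
```

>>> jog_arm(
  increments=[
    [[0,0,-15],0,40],
    [[0,0,-35],0,40],
    [[0,0,-60],0,40],
    [[0,0,-90],0,40],
    [[0,0,-120],0,40],
    [[0,0,-150],0,40],
    [[0,0,-180],0,40],
    [[0,0,-200],0,40],
    [[0,0,-210],0,40],
    [[0,0,-210],0,40],
  ],
)

```text
time: 5.63
ee_pos: [0.501, -0.3585, 0.2146]
tool_rot: [[-0.133, -0.991, -0.005], [-0.991, 0.133, -0.008], [0.009, 0.004, -1.0]]
force: [-0.2, -0.7, -4.4]
grip_width: 0.0509
```

```bash
python3 - <<'E'
from h import *
p,d,c=grab('wrist','w4'); np.savez('pics/w4',p=p,d=d,**c)
s=sense(); print(s['time'],s['ee_pos'],s['force'],s['torque'],s['grip_width'])
print(s['tool_rot'].round(3))
E
```

```text
5.6833 [ 0.50010552 -0.35769985  0.21256849] [-0.17730713 -0.15441172 -5.19081469] [0.0050608 0.1237403 0.0334667] 0.0511303018897996
[[-0.133 -0.991 -0.008]
 [-0.991  0.133 -0.005]
 [ 0.006  0.007 -1.   ]]
```

View pics/w4.png

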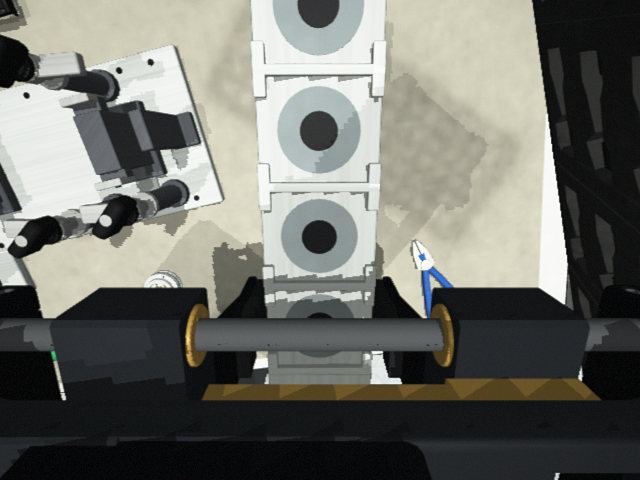

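>>> jog_arm(
  increments=[
    [[-30,4,-5],0,40],
    [[-70,9,-5],-3,40],
    [[-110,15,-5],-8,40],
    [[-150,20,-5],-14,40],
    [[-185,25,-5],-20,40],
    [[-208,28,-5],-26,40],
    [[-208,28,-5],-32,40],
    [[-208,28,-5],-39,40],
    [[-208,28,-5],-46,40],
    [[-208,28,-5],-53,40],
  ],
)

```text
time: 6.52
ee_pos: [0.4983, -0.1465, 0.2139]
tool_rot: [[0.716, -0.698, -0.013], [-0.698, -0.716, -0.003], [-0.007, 0.011, -1.0]]
force: [-0.7, -0.6, -3.9]
grip_width: 0.0513
```

>>> jog_arm(
  increments=[
    [[0,0,0],-7,40],
    [[0,0,0],-14,40],
    [[0,0,0],-21,40],
    [[0,0,0],-28,40],
    [[0,0,0],-35,40],
    [[0,0,0],-42,40],
    [[0,0,0],-48,40],
    [[0,0,0],-50,40],
    [[0,0,0],-50,40],
  ],
)

```text
time: 7.27
ee_pos: [0.4967, -0.1456, 0.2114]
tool_rot: [[0.995, 0.101, -0.018], [0.101, -0.995, 0.0], [-0.018, -0.002, -1.0]]
force: [0.7, 0.3, -4.6]
grip_width: 0.0512
```

```bash
python3 - <<'E'
from fx import *
p,d,c=grab('wrist','w5'); np.savez('pics/w5',p=p,d=d,**c)
s=sense(); print(s['time'],s['ee_pos'],s['force'],s['grip_width'],np.degrees(np.arctan2(s['tool_rot'][1,0],s['tool_rot'][0,0])))
print(s['tool_rot'].round(3))
O2=O+.016*EY-.0005*EX; print(O2)
E
```

```text
7.3167 [ 0.49690206 -0.14574881  0.21170494] [ 0.1577141  -0.30188107 -4.63878411] 0.05082809670608415 5.693231196506638
[[ 0.995  0.099 -0.017]
 [ 0.099 -0.995 -0.   ]
 [-0.017 -0.002 -1.   ]]
[ 0.58238566 -0.07663244]
```

View pics/w5.png

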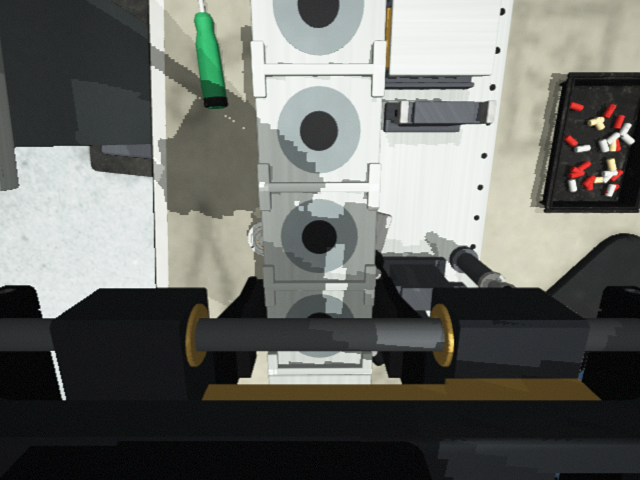

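```bash
python3 - <<'E'
from fx import *
def rings(z,pts,r):
    out=[]
    g=z['p'].max(2)
    for u,v in pts:
        m=np.zeros_like(g); cv2.circle(m,(u,v),r,1,-1); m=((g<75)&(m>0)).astype(np.uint8)
        n,l,st,ce=cv2.connectedComponentsWithStats(m); i=1+st[1:,4].argmax(); out.append(ce[i])
    return np.array(out)
z=np.load('pics/w1.npz'); c={k:z[k] for k in ['K','rvec','tvec']}
rc=rings(z,[(479,66),(463,102),(447,137),(433,169)],9)
ax=np.array([np.cos(np.radians(-7.48)),np.sin(np.radians(-7.48))]); ce=np.array([.4994,-.3581])
N=[]
for q in rc:
    w=onplane(c,*q,.006)[:2]-ce; N.append([w@ax*1000,w@np.array([-ax[1],ax[0]])*1000])
N=np.array(N); print('nests rel. centre (along,left)',N.round(1))
z=np.load('pics/w5.npz'); c={k:z[k] for k in ['K','rvec','tvec']}
rc=rings(z,[(319,10),(318,131),(319,236)],25); print(rc)
R=sense()['tool_rot'];p0=sense()['ee_pos']
for q in rc:
    o,d=ray(c,*q); o=R.T@(o-p0); d=R.T@d; s=(-.0035-o[2])/d[2]; print(((o+d*s)*1000).round(1))
E
```

```text
nests rel. centre (along,left) [[124.6  -1.8]
 [ 78.5  -1.7]
 [ 32.4  -1.9]
 [-13.9  -1.9]]
[[317.94754098  11.3704918 ]
 [318.39658273 130.47392086]
 [318.82696391 236.43205945]]
[  -1.2 -123.1   -3.5]
[ -0.9 -78.8  -3.5]
[ -0.6 -32.3  -3.5]
```

```bash
python3 - <<'E'
from fx import *
z=np.load('pics/w5.npz'); c={k:z[k] for k in ['K','rvec','tvec']}
cv2.imwrite('pics/w5z.png',cv2.resize(z['p'][0:300,370:530,::-1],None,fx=3,fy=3,interpolation=cv2.INTER_CUBIC)[:600])
O[:]=[.58238,-.07663]
for n,u,v in [('front',404,112),('back',488,113)]:
    P=onplane(c,u,v,.093); print(n,P.round(4),(fix(P)*1000).round(1))
E
```

```text
front [ 0.5472 -0.0455  0.093 ] [-31.8  34.6]
back [ 0.6087 -0.0399  0.093 ] [29.9 33.9]
```

View pics/w5z.png

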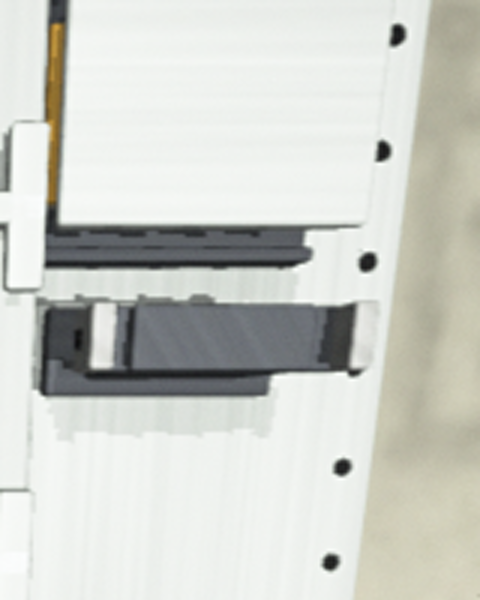

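>>> jog_arm(
  increments=[
    [[30,-20,0],0,40],
    [[60,-40,0],0,40],
    [[85,-56,0],0,40],
    [[92,-60,0],0,40],
    [[92,-60,0],0,40],
    [[92,-60,25],0,40],
    [[92,-60,55],0,40],
    [[92,-60,80],0,40],
    [[92,-60,90],0,40],
    [[92,-60,90],0,40],
  ],
)

```text
time: 8.15
ee_pos: [0.5772, -0.0768, 0.117]
tool_rot: [[0.995, 0.098, -0.026], [0.098, -0.995, 0.002], [-0.026, -0.005, -1.0]]
force: [-1.1, -0.4, -4.7]
grip_width: 0.0506
```

```bash
python3 - <<'E'
from fx import *
p,d,c=grab('wrist','w6'); np.savez('pics/w6',p=p,d=d,**c)
s=sense(); print(s['time'],s['ee_pos'],s['force'],s['grip_width'],np.degrees(np.arctan2(s['tool_rot'][1,0],s['tool_rot'][0,0])))
print(togo([.5827,-.0766,.0877]))
grab('scene','s6')
import cv2
p=cv2.imread('pics/s6.png'); cv2.imwrite('pics/s6z.png',cv2.resize(p[170:290,250:400],None,fx=5,fy=5,interpolation=cv2.INTER_CUBIC))
E
```

```text
8.2 [ 0.57914911 -0.07727884  0.11895909] [ 0.8350822   0.60911427 -4.38100382] 0.05133491869704478 5.626502797526556
[ 4.26807242 -0.23312927 31.17578728]
```

View pics/w6.png

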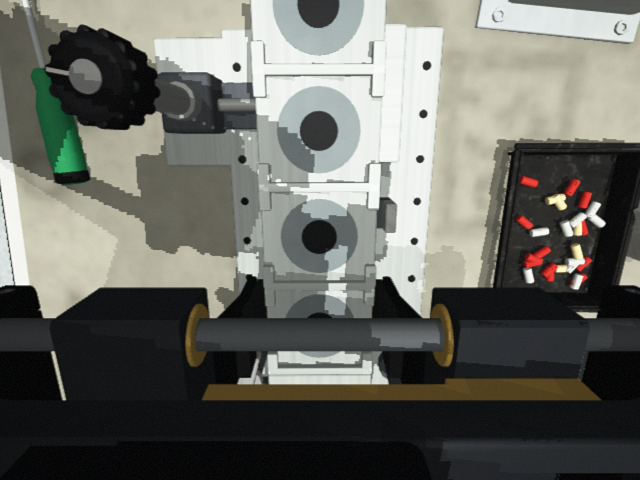

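View pics/s6z.png

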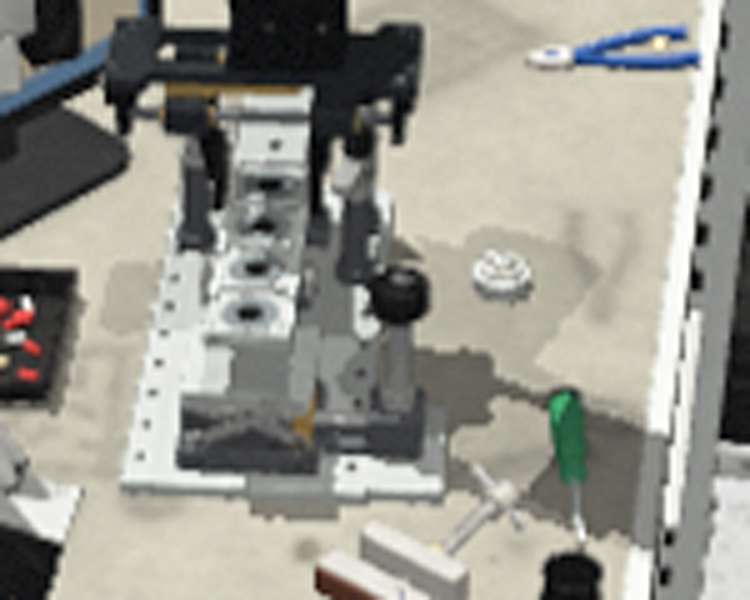

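>>> jog_arm(
  increments=[
    [[4,0,0],0,40],
    [[4,0,8],0,40],
    [[4,0,16],0,40],
    [[4,0,20],0,40],
    [[4,0,20],0,40],
  ],
)

```text
time: 8.67
ee_pos: [0.5833, -0.0768, 0.0992]
tool_rot: [[0.995, 0.098, -0.02], [0.098, -0.995, 0.001], [-0.02, -0.003, -1.0]]
force: [-1.1, -0.2, -4.8]
grip_width: 0.0511
```

```bash
python3 - <<'E'
from fx import *
s=sense(); print(s['time'],s['ee_pos'],s['force'],s['torque'],s['grip_width'],np.degrees(np.arctan2(s['tool_rot'][1,0],s['tool_rot'][0,0])));print(s['tool_rot'].round(3))
print(togo([.5827,-.0766,.0877]))
E
```

```text
8.6667 [ 0.58328368 -0.0768324   0.09922344] [-1.1077713  -0.2483395  -4.83693046] [-0.04541336  0.02572409  0.03274068] 0.05107138646709688 5.646736240351942
[[ 0.995  0.098 -0.02 ]
 [ 0.098 -0.995  0.001]
 [-0.02  -0.003 -1.   ]]
[-0.32493444 -0.25937466 11.53305735]
```

>>> jog_arm(
  increments=[
    [[0,0,3],0,40],
    [[0,0,6],0,40],
    [[0,0,8],0,40],
    [[0,0,9],0,40],
    [[0,0,9],0,40],
  ],
)

```text
time: 9.08
ee_pos: [0.583, -0.0768, 0.09]
tool_rot: [[0.995, 0.098, -0.021], [0.098, -0.995, 0.001], [-0.021, -0.003, -1.0]]
force: [0.1, -0.2, -4.7]
grip_width: 0.051
```

>>> jog_arm(
  increments=[
    [[0,0,1],0,40],
    [[0,0,2],0,40],
    [[0,0,3],0,40],
    [[0,0,3],0,40],
  ],
)

```text
time: 9.42
ee_pos: [0.5832, -0.0768, 0.0881]
tool_rot: [[0.995, 0.098, -0.02], [0.098, -0.995, 0.0], [-0.02, -0.002, -1.0]]
force: [-1.9, 1.3, 2.4]
grip_width: 0.0509
```

>>> jog_arm(
  increments=[
    [[0,0,0],0,54],
    [[0,0,0],0,60],
    [[0,0,0],0,70],
    [[0,0,0],0,80],
    [[0,0,0],0,80],
    [[0,0,-20],0,80],
    [[0,0,-50],0,80],
    [[0,0,-85],0,80],
    [[0,0,-120],0,80],
    [[0,0,-130],0,80],
  ],
)

```text
time: 10.25
ee_pos: [0.589, -0.0778, 0.2236]
tool_rot: [[0.995, 0.099, -0.01], [0.099, -0.995, -0.003], [-0.01, 0.002, -1.0]]
force: [0.6, -0.4, 0.3]
grip_width: 0.0797
```

```bash
python3 - <<'E'
from fx import *
p,d,c=grab('wrist','w7'); np.savez('pics/w7',p=p,d=d,**c)
s=sense(); print(s['time'],s['ee_pos'],s['force'],s['grip_width'],s['joint_positions'])
p,d,c=grab('scene','s7'); np.savez('pics/s7',p=p,d=d,**c)
p=cv2.imread('pics/s7.png'); cv2.imwrite('pics/s7z.png',cv2.resize(p[170:290,250:400],None,fx=5,fy=5,interpolation=cv2.INTER_CUBIC))
E
```

```text
10.3 [ 0.58908315 -0.07778259  0.22360664] [-0.00076977 -0.42601414  0.36805628] 0.07997500173688264 [-0.31615421  0.48828374  1.50421404 -0.00634096  1.15711799 -0.41233323]
```

View pics/w7.png

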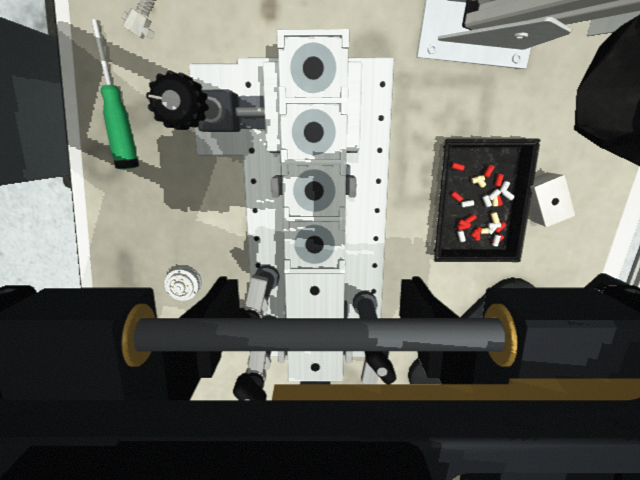

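View pics/s7z.png

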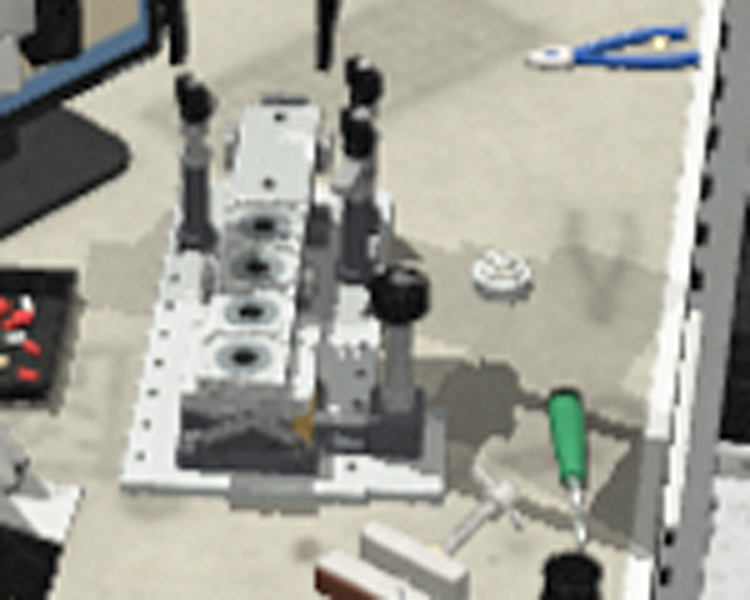

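```bash
python3 - <<'E'
from fx import *
O[:]=[.58238,-.07663]
z=np.load('pics/w7.npz'); c={k:z[k] for k in ['K','rvec','tvec']}; P=cloud(c,z['d'])
cv2.imwrite('pics/w7z.png',cv2.resize(z['p'][20:280,180:400,::-1],None,fx=3,fy=2.3,interpolation=cv2.INTER_CUBIC))
F=np.stack([(P[...,:2]-O)@EX,(P[...,:2]-O)@EY,P[...,2]],-1)
def st(x0,x1,y0,y1,z0,z1):
    m=(F[...,0]>x0)&(F[...,0]<x1)&(F[...,1]>y0)&(F[...,1]<y1)&(F[...,2]>z0)&(F[...,2]<z1); q=F[m][:,2]; return len(q),np.median(q).round(4),q.mean().round(4),q.std().round(4)
print('heel',st(-.02,.02,-.08,-.045,.08,.11))
for k in range(4): 
    y=-.0139+.0462*k; print('nest',k+1,st(-.018,.018,y-.018,y+.018,.08,.11))
for a in [.06,.08,.1,.12]: print('plat L',a,st(-.035,-.028,a,a+.02,.05,.11),'R',st(.028,.035,a,a+.02,.05,.11))
print('plate',st(.045,.07,-.03,.12,-.02,.04))
E
```

```text
heel (1643, np.float64(0.0965), np.float64(0.0965), np.float64(0.0007))
nest 1 (1704, np.float64(0.0928), np.float64(0.0928), np.float64(0.0007))
nest 2 (1903, np.float64(0.0928), np.float64(0.0928), np.float64(0.0007))
nest 3 (2190, np.float64(0.0928), np.float64(0.0928), np.float64(0.0007))
nest 4 (2534, np.float64(0.0929), np.float64(0.0928), np.float64(0.0008))
plat L 0.06 (167, np.float64(0.0715), np.float64(0.0715), np.float64(0.0008)) R (159, np.float64(0.0714), np.float64(0.0714), np.float64(0.0007))
plat L 0.08 (212, np.float64(0.0714), np.float64(0.0716), np.float64(0.0008)) R (220, np.float64(0.0716), np.float64(0.0716), np.float64(0.0008))
plat L 0.1 (223, np.float64(0.0715), np.float64(0.0716), np.float64(0.0007)) R (217, np.float64(0.0715), np.float64(0.0714), np.float64(0.0007))
plat L 0.12 (151, np.float64(0.0714), np.float64(0.0714), np.float64(0.0007)) R (162, np.float64(0.0716), np.float64(0.0716), np.float64(0.0008))
plate (3608, np.float64(0.0116), np.float64(0.0116), np.float64(0.0008))
```

View pics/w7z.png

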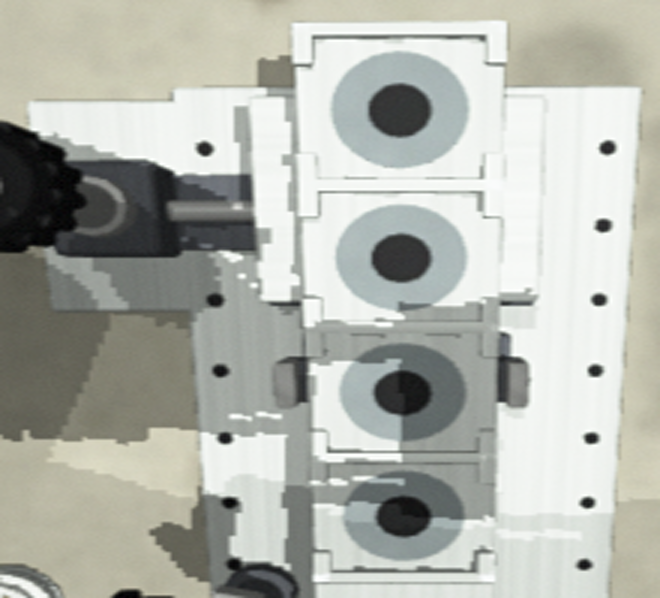

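```bash
python3 - <<'E'
from fx import *
O[:]=[.58238,-.07663]
z=np.load('pics/w7.npz'); c={k:z[k] for k in ['K','rvec','tvec']}; P=cloud(c,z['d'])
F=np.stack([(P[...,:2]-O)@EX,(P[...,:2]-O)@EY,P[...,2]],-1)
g=z['p'].max(2)
n,l,st,ce=cv2.connectedComponentsWithStats(((g<75)).astype(np.uint8))
for i in range(1,n):
    if 60<st[i,4]<600 and 300<ce[i][0]<330: print(ce[i].round(1),(fix(onplane(c,*ce[i],.091))*1000).round(1))
# rail side edges and end from cloud
m=(F[...,2]>.0945)&(F[...,2]<.100)&(abs(F[...,0])<.035)
q=F[m]
for a in [-.07,-.05,.0,.06,.1,.14]:
    k=q[abs(q[:,1]-a)<.01]; print(a,k[:,0].min().round(4),k[:,0].max().round(4))
print('end',q[:,1].max())
# knob
m=(F[...,2]>.115)&(F[...,0]<-.05)&(F[...,1]>.05)&(P[...,2]<.17); q=P[m]; print('knob',len(q),np.median(q[:,2]), q[:,:2].min(0),q[:,:2].max(0))
k=((P[...,2]>.132)&m).astype(np.uint8); cs,_=cv2.findContours(k,cv2.RETR_EXTERNAL,cv2.CHAIN_APPROX_NONE); b=max(cs,key=cv2.contourArea)
(u,v),r=cv2.minEnclosingCircle(b); print(u,v,r, onplane(c,u,v,.138), fix(onplane(c,u,v,.138)))
E
```

```text
[312.7  67.5] [  0.3 124.8]
[313.1 131.8] [ 0.4 78.5]
[314.1 190.4] [ 0.9 32.2]
[314.1 243.9] [  0.7 -13.9]
[314.8 383. ] [   0.7 -154.9]
-0.07 -0.0248 0.0271
-0.05 -0.0249 0.027
0.0 -0.025 0.0268
0.06 -0.0252 0.0266
0.1 -0.0252 0.0265
0.14 -0.0255 0.0262
end 0.14968496939851228
knob 2710 0.13667496692293168 [ 0.46410657 -0.00642903] [0.50107452 0.02991208]
173.5 100.0 30.79376792907715 [0.48382322 0.0115211  0.138     ] [-0.08914402  0.09765961]
```

>>> jog_arm(
  increments=[
    [[-30,-30,0],-7,60],
    [[-60,-60,0],-14,60],
    [[-85,-85,10],-21,60],
    [[-97,-99,20],-28,60],
    [[-97,-99,30],-35,60],
    [[-97,-99,30],-42,60],
    [[-97,-99,30],-49,60],
    [[-97,-99,30],-56,60],
    [[-97,-99,30],-63,60],
    [[-97,-99,30],-70,60],
  ],
)

```text
time: 11.18
ee_pos: [0.4792, 0.0119, 0.19]
tool_rot: [[0.242, 0.97, -0.018], [0.97, -0.242, -0.001], [-0.005, -0.017, -1.0]]
force: [0.1, -0.0, 0.1]
grip_width: 0.0603
```

>>> jog_arm(
  increments=[
    [[0,0,0],-7,60],
    [[0,0,0],-14,60],
    [[0,0,0],-21,60],
    [[0,0,0],-28,60],
    [[0,0,0],-35,60],
    [[0,0,0],-42,60],
    [[0,0,0],-49,60],
    [[0,0,0],-56,60],
    [[0,0,0],-61,60],
    [[0,0,0],-61,60],
  ],
)

```text
time: 12.02
ee_pos: [0.4776, 0.0121, 0.1881]
tool_rot: [[-0.732, 0.681, -0.022], [0.681, 0.732, 0.0], [0.016, -0.015, -1.0]]
force: [-0.6, 0.2, -0.2]
grip_width: 0.0599
```

```bash
python3 - <<'E'
from fx import *
s=sense(); print(s['time'],s['ee_pos'],s['grip_width'],np.degrees(s['joint_positions'][5]),np.degrees(np.arctan2(s['tool_rot'][1,0],s['tool_rot'][0,0])));print(s['tool_rot'].round(3))
print(togo([.483,.0115,.116]))
E
```

```text
12.0167 [0.47763218 0.01212915 0.18806386] 0.059851141560116186 -148.69966341559044 137.06840476183257
[[-0.732  0.681 -0.022]
 [ 0.681  0.732  0.   ]
 [ 0.016 -0.015 -1.   ]]
[-5.54704238  4.29185382 71.92510144]
```

```bash
python3 - <<'E'
from fx import *
s=sense(); print(np.degrees(s['joint_positions']), s['dq'])
E
```

```text
[ -11.8090838    22.41770997  103.99024895   -0.31646147   54.85291909
 -148.69966342] [-0.00090191 -0.00547402 -0.00356516  0.00045073  0.00450942  0.12036663]
```

>>> jog_arm(
  increments=[
    [[-5.5,4.3,0],0,60],
    [[-5.5,4.3,20],0,60],
    [[-5.5,4.3,45],0,60],
    [[-5.5,4.3,65],0,60],
    [[-5.5,4.3,71],0,60],
    [[-5.5,4.3,71],0,60],
  ],
)

```text
time: 12.52
ee_pos: [0.4815, 0.0118, 0.1149]
tool_rot: [[-0.731, 0.682, -0.028], [0.682, 0.731, 0.001], [0.021, -0.018, -1.0]]
force: [-0.6, 1.1, 0.4]
grip_width: 0.0601
```

```bash
python3 - <<'E'
from fx import *
print(togo([.483,.0115,.116]),sense()['force'])
p,d,c=grab('wrist','w8')
E
```

```text
[-1.26182486  0.76277556 -1.17759039] [-0.64035978  1.1375343   0.37997115]
```

View pics/w8.png

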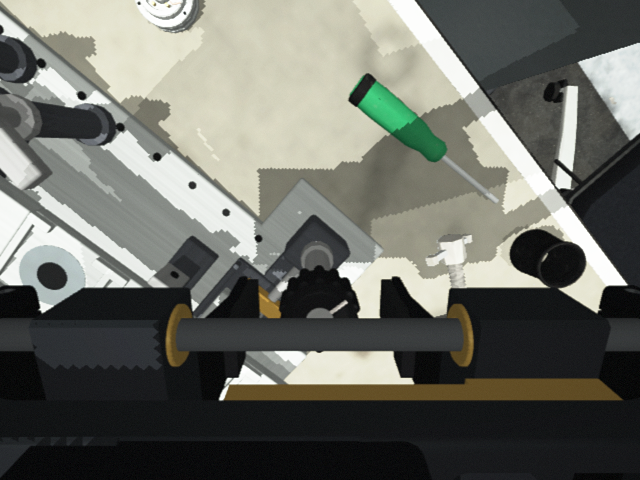

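Knob centred between the fingers at about (320,310). Close on it.

>>> jog_arm(
  increments=[
    [[-1,1,-1],0,50],
    [[-1,1,-1],0,25],
    [[-1,1,-1],0,25],
    [[-1,1,-1],0,25],
    [[-1,1,-1],0,25],
    [[-1,1,-1],0,25],
    [[-1,1,-1],0,25],
  ],
  force=25,
)

```text
time: 13.15
ee_pos: [0.4829, 0.0129, 0.1177]
tool_rot: [[-0.731, 0.682, -0.026], [0.683, 0.731, 0.003], [0.021, -0.016, -1.0]]
force: [-2.0, 4.3, 5.8]
grip_width: 0.0354
```

>>> jog_arm(
  increments=[
    [[0,0,0],6,25],
    [[0,0,0],12,25],
    [[0,0,0],18,25],
    [[0,0,0],24,25],
    [[0,0,0],30,25],
    [[0,0,0],36,25],
    [[0,0,0],42,25],
    [[0,0,0],48,25],
    [[0,0,0],54,25],
    [[0,0,0],60,25],
  ],
)

```text
time: 13.98
ee_pos: [0.4834, 0.0118, 0.1176]
tool_rot: [[0.23, 0.973, -0.025], [0.973, -0.23, 0.001], [-0.005, -0.025, -1.0]]
force: [-0.3, -4.5, -2.3]
grip_width: 0.0354
```

>>> jog_arm(
  increments=[
    [[0,0,0],6,25],
    [[0,0,0],13,25],
    [[0,0,0],20,25],
    [[0,0,0],27,25],
    [[0,0,0],34,25],
    [[0,0,0],41,25],
    [[0,0,0],48,25],
    [[0,0,0],55,25],
    [[0,0,0],62,25],
    [[0,0,0],65,25],
  ],
)

```text
time: 14.82
ee_pos: [0.4824, 0.0105, 0.1175]
tool_rot: [[0.979, 0.2, -0.027], [0.2, -0.98, -0.002], [-0.027, -0.004, -1.0]]
force: [-3.4, -5.4, -2.3]
grip_width: 0.0357
```

```bash
python3 - <<'E'
from fx import *
s=sense(); print(s['time'],s['ee_pos'],s['force'],s['torque'],s['grip_width'],np.degrees(np.arctan2(s['tool_rot'][1,0],s['tool_rot'][0,0])))
p,d,c=grab('wrist','w9'); np.savez('pics/w9',p=p,d=d,**c)
O[:]=[.58238,-.07663]
P=cloud(c,d); F=np.stack([(P[...,:2]-O)@EX,(P[...,:2]-O)@EY,P[...,2]],-1)
def st(x0,x1,y0,y1,z0,z1):
    m=(F[...,0]>x0)&(F[...,0]<x1)&(F[...,1]>y0)&(F[...,1]<y1)&(F[...,2]>z0)&(F[...,2]<z1); q=F[m][:,2]; return len(q),np.median(q).round(4),q.std().round(4)
for k in range(4): 
    y=-.0139+.0462*k; print('nest',k+1,st(-.018,.018,y-.018,y+.018,.08,.11))
for a in [.06,.08,.1,.12]: print('plat L',a,st(-.035,-.028,a,a+.02,.05,.11),'R',st(.028,.035,a,a+.02,.05,.11))
E
```

```text
14.8167 [0.48241071 0.01053421 0.11745694] [-3.39441899 -5.3626558  -2.33731766] [-0.63004571 -0.09795092  0.14913777] 0.03573572905083653 11.529480775681598
nest 1 (0, np.float64(nan), np.float64(nan))
nest 2 (0, np.float64(nan), np.float64(nan))
nest 3 (0, np.float64(nan), np.float64(nan))
nest 4 (4271, np.float64(0.0929), np.float64(0.0006))
plat L 0.06 (0, np.float64(nan), np.float64(nan)) R (0, np.float64(nan), np.float64(nan))
plat L 0.08 (156, np.float64(0.0781), np.float64(0.0006)) R (0, np.float64(nan), np.float64(nan))
plat L 0.1 (375, np.float64(0.0781), np.float64(0.0006)) R (0, np.float64(nan), np.float64(nan))
plat L 0.12 (308, np.float64(0.078), np.float64(0.0027)) R (0, np.float64(nan), np.float64(nan))
  return _methods._mean(a, axis=axis, dtype=dtype,
  ret = ret.dtype.type(ret / rcount)
  ret = _var(a, axis=axis, dtype=dtype, out=out, ddof=ddof,
  arrmean = um.true_divide(arrmean, div, out=arrmean,
  ret = ret.dtype.type(ret / rcount)
```

View pics/w9.png

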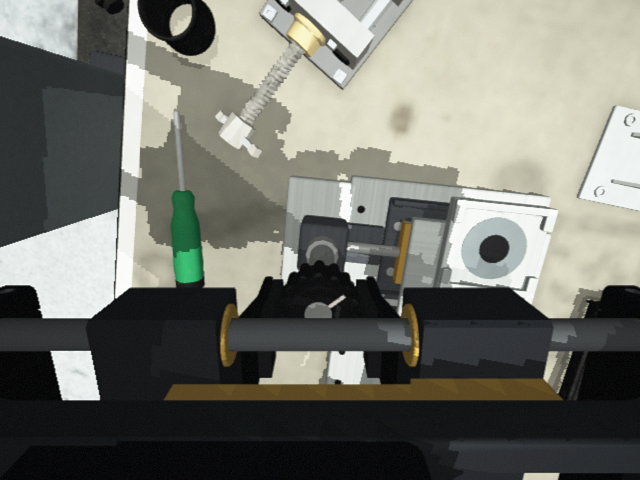

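>>> jog_arm(
  increments=[
    [[0,0,0],6,25],
    [[0,0,0],12,25],
    [[0,0,0],18,25],
    [[0,0,0],24,25],
    [[0,0,0],30,25],
    [[0,0,0],36,25],
    [[0,0,0],42,25],
    [[0,0,0],48,25],
    [[0,0,0],54,25],
    [[0,0,0],60,25],
  ],
)

```text
time: 15.7
ee_pos: [0.4809, 0.0108, 0.1175]
tool_rot: [[0.659, -0.752, -0.029], [-0.752, -0.659, -0.001], [-0.018, 0.023, -1.0]]
force: [-3.1, 0.3, 2.0]
grip_width: 0.0357
```

>>> jog_arm(
  increments=[
    [[0,0,0],6,25],
    [[0,0,0],12,25],
    [[0,0,0],18,25],
    [[0,0,0],24,25],
    [[0,0,0],30,25],
    [[0,0,0],36,25],
    [[0,0,0],42,25],
    [[0,0,0],48,25],
    [[0,0,0],54,25],
    [[0,0,0],58,25],
  ],
)

```text
time: 16.53
ee_pos: [0.4804, 0.0123, 0.1175]
tool_rot: [[-0.294, -0.955, -0.03], [-0.956, 0.294, 0.001], [0.007, 0.029, -1.0]]
force: [0.2, 4.9, -1.1]
grip_width: 0.0356
```

```bash
cat > jack.py <<'E'
from fx import *
import sys
def run(n):
    s=sense(); print(s['time'],s['ee_pos'],s['force'],s['grip_width'],np.degrees(np.arctan2(s['tool_rot'][1,0],s['tool_rot'][0,0])),np.degrees(s['joint_positions'][5]))
    p,d,c=grab('wrist',n); np.savez('pics/'+n,p=p,d=d,**c)
    O[:]=[.58238,-.07663]
    P=cloud(c,d); F=np.stack([(P[...,:2]-O)@EX,(P[...,:2]-O)@EY,P[...,2]],-1)
    def st(x0,x1,y0,y1,z0,z1):
        m=(F[...,0]>x0)&(F[...,0]<x1)&(F[...,1]>y0)&(F[...,1]<y1)&(F[...,2]>z0)&(F[...,2]<z1); q=F[m][:,2]
        return (len(q),np.median(q).round(5),q.std().round(4)) if len(q)>20 else None
    print('heel',st(-.02,.02,-.08,-.045,.08,.11))
    for k in range(4): 
        y=-.0139+.0462*k; print('nest',k+1,st(-.018,.018,y-.018,y+.018,.08,.11))
    for a in [.065,.08,.1,.12]: print('plat L',a,st(-.033,-.0285,a,a+.015,.05,.11),'R',st(.029,.034,a,a+.015,.05,.11))
if __name__=='__main__': run(sys.argv[1])
E
python3 jack.py w10
```

```text
16.5333 [0.48043671 0.01227708 0.1175466 ] [ 0.17551173  4.88756498 -1.07378507] 0.03560791888393054 -107.08405906036712 95.64697104124825
heel (998, np.float64(0.0965), np.float64(0.0007))
nest 1 (4671, np.float64(0.09281), np.float64(0.0007))
nest 2 (6563, np.float64(0.09285), np.float64(0.0007))
nest 3 (5980, np.float64(0.09284), np.float64(0.0007))
nest 4 (5485, np.float64(0.09287), np.float64(0.0007))
plat L 0.065 (250, np.float64(0.08431), np.float64(0.0007)) R (372, np.float64(0.08432), np.float64(0.0007))
plat L 0.08 (241, np.float64(0.08434), np.float64(0.0007)) R (366, np.float64(0.08433), np.float64(0.0007))
plat L 0.1 (233, np.float64(0.08438), np.float64(0.0006)) R (336, np.float64(0.08443), np.float64(0.0007))
plat L 0.12 (183, np.float64(0.08429), np.float64(0.0007)) R (279, np.float64(0.08429), np.float64(0.0007))
```

View pics/w10.png

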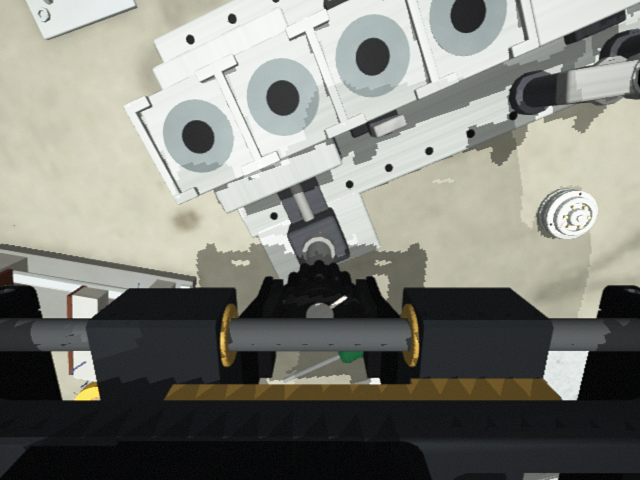

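>>> jog_arm(
  increments=[
    [[0,0,0],4,25],
    [[0,0,0],8,25],
    [[0,0,0],9,25],
    [[0,0,0],9,25],
  ],
)

```text
time: 16.92
ee_pos: [0.4806, 0.0126, 0.1176]
tool_rot: [[-0.441, -0.897, -0.029], [-0.897, 0.441, 0.002], [0.011, 0.027, -1.0]]
force: [-0.5, 1.8, -2.8]
grip_width: 0.0353
```

```bash
python3 jack.py w11
```

```text
16.9167 [0.48058893 0.01260163 0.11755625] [-0.48077791  1.79550738 -2.75137169] 0.0353434972383951 -116.18255794501601 104.71408941136063
heel None
nest 1 (2777, np.float64(0.0929), np.float64(0.0008))
nest 2 (6555, np.float64(0.093), np.float64(0.0007))
nest 3 (5898, np.float64(0.09304), np.float64(0.0007))
nest 4 (5235, np.float64(0.09311), np.float64(0.0007))
plat L 0.065 (251, np.float64(0.08474), np.float64(0.0006)) R (370, np.float64(0.08477), np.float64(0.0007))
plat L 0.08 (243, np.float64(0.08475), np.float64(0.0006)) R (357, np.float64(0.08484), np.float64(0.0007))
plat L 0.1 (228, np.float64(0.08483), np.float64(0.0006)) R (306, np.float64(0.08479), np.float64(0.0007))
plat L 0.12 (183, np.float64(0.0848), np.float64(0.0006)) R (262, np.float64(0.08485), np.float64(0.0007))
```

>>> jog_arm(
  increments=[
    [[0,0,0],-2,25],
    [[0,0,0],-4,25],
    [[0,0,0],-4,25],
    [[0,0,0],-4,25],
  ],
)

```text
time: 17.3
ee_pos: [0.4805, 0.0125, 0.1175]
tool_rot: [[-0.377, -0.926, -0.029], [-0.926, 0.377, 0.002], [0.009, 0.028, -1.0]]
force: [-2.3, 1.1, -1.7]
grip_width: 0.0353
```

```bash
python3 jack.py w12
```

```text
17.3 [0.48050171 0.01252279 0.11753605] [-2.29003844  1.1053725  -1.66262395] 0.035299844032074555 -112.15419715097003 100.68300996021435
heel (39, np.float64(0.09631), np.float64(0.0008))
nest 1 (3581, np.float64(0.09282), np.float64(0.0007))
nest 2 (6579, np.float64(0.09284), np.float64(0.0007))
nest 3 (5922, np.float64(0.09286), np.float64(0.0007))
nest 4 (5340, np.float64(0.09289), np.float64(0.0007))
plat L 0.065 (248, np.float64(0.08453), np.float64(0.0006)) R (366, np.float64(0.08458), np.float64(0.0007))
plat L 0.08 (243, np.float64(0.08455), np.float64(0.0007)) R (344, np.float64(0.08464), np.float64(0.0007))
plat L 0.1 (231, np.float64(0.08456), np.float64(0.0006)) R (316, np.float64(0.08469), np.float64(0.0007))
plat L 0.12 (183, np.float64(0.08455), np.float64(0.0006)) R (271, np.float64(0.08463), np.float64(0.0007))
```

>>> jog_arm(
  increments=[
    [[0,0,0],0,40],
    [[0,0,0],0,46],
    [[0,0,0],0,55],
    [[0,0,0],0,60],
    [[0,0,-10],0,60],
    [[0,0,-30],0,60],
    [[0,0,-60],0,60],
    [[0,0,-90],0,60],
    [[0,0,-100],0,60],
    [[0,0,-100],0,60],
  ],
)

```text
time: 18.18
ee_pos: [0.4857, 0.0118, 0.2205]
tool_rot: [[-0.377, -0.926, -0.022], [-0.926, 0.377, 0.0], [0.008, 0.02, -1.0]]
force: [0.3, -0.6, -0.2]
grip_width: 0.0602
```

```bash
python3 jack.py w13
```

```text
18.1833 [0.48572865 0.01184692 0.2205215 ] [ 0.30945262 -0.59057575 -0.19877431] 0.06022521434558245 -112.15505921806259 100.64583514469825
heel (2732, np.float64(0.09652), np.float64(0.0008))
nest 1 (2661, np.float64(0.09279), np.float64(0.0008))
nest 2 (2488, np.float64(0.09282), np.float64(0.0007))
nest 3 (2325, np.float64(0.09283), np.float64(0.0007))
nest 4 (2183, np.float64(0.09288), np.float64(0.0008))
plat L 0.065 (107, np.float64(0.08451), np.float64(0.0007)) R (140, np.float64(0.08453), np.float64(0.0007))
plat L 0.08 (104, np.float64(0.08436), np.float64(0.0007)) R (136, np.float64(0.08466), np.float64(0.0007))
plat L 0.1 (100, np.float64(0.08436), np.float64(0.0006)) R (130, np.float64(0.08468), np.float64(0.0007))
plat L 0.12 (82, np.float64(0.08453), np.float64(0.0008)) R (105, np.float64(0.08447), np.float64(0.0007))
```

View pics/w13.png

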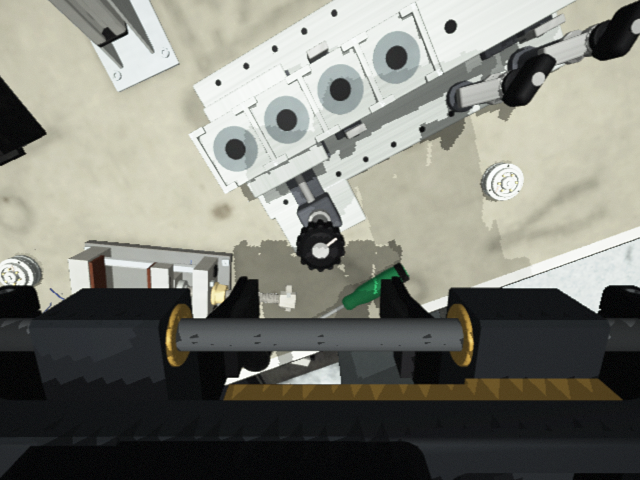

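>>> jog_arm(
  increments=[
    [[40,-30,-30],-5,45],
    [[80,-65,-30],-10,45],
    [[120,-100,-30],-16,45],
    [[155,-130,-30],-22,45],
    [[163,-136,-30],-22,45],
    [[163,-136,-30],-22,45],
    [[163,-136,-30],-22,45],
  ],
)

```text
time: 18.82
ee_pos: [0.5497, -0.1935, 0.2447]
tool_rot: [[-0.007, -1.0, -0.027], [-1.0, 0.007, 0.001], [-0.001, 0.027, -1.0]]
force: [0.1, -0.5, -0.7]
grip_width: 0.0454
```

```bash
cat > clamps.py <<'E'
from fx import *
import sys
O[:]=[.58238,-.07663]
def run(n):
    s=sense(); print(s['time'],s['ee_pos'],np.degrees(np.arctan2(s['tool_rot'][1,0],s['tool_rot'][0,0])),np.degrees(s['joint_positions'][[0,5]]))
    p,d,c=grab('wrist',n); np.savez('pics/'+n,p=p,d=d,**c)
    P=cloud(c,d)
    for k,(x,y) in {1:(-.055,-.0755),2:(.055,-.1055),3:(-.055,-.137)}.items():
        w=world(x,y); m=(np.hypot(P[...,0]-w[0],P[...,1]-w[1])<.028)&(P[...,2]>.112)&(P[...,2]<.15)
        q=P[m]
        if len(q)<50: print(k,len(q)); continue
        top=np.percentile(q[:,2],90); q=q[q[:,2]>top-.006]
        r=cv2.minAreaRect((q[:,:2]*1000).astype(np.float32)); bp=cv2.boxPoints(r)
        e=[bp[1]-bp[0],bp[2]-bp[1]]; e=max(e,key=np.linalg.norm); 
        u,sv,vt=np.linalg.svd(q[:,:2]-q[:,:2].mean(0),full_matrices=False)
        print(k,'n',len(q),'top',top.round(4),'ctr',np.array(r[0]).round(1),'size',np.array(r[1]).round(1),'long ang rect',np.degrees(np.arctan2(e[1],e[0])).round(1)%180,'pca',np.degrees(np.arctan2(vt[0,1],vt[0,0])).round(1)%180,'fix',(fix(np.array(r[0])/1000)*1000).round(1))
run(sys.argv[1])
E
python3 clamps.py w14
```

```text
18.8167 [ 0.54965439 -0.19350617  0.24473442] -90.42312267104545 [-29.9949079   60.70260338]
1 n 551 top 0.1392 ctr [ 536.  -157.7] size [12.2 30.9] long ang rect 128.6 pca 128.1 fix [-54.4 -76. ]
2 n 789 top 0.1397 ctr [ 648.  -176.8] size [12.2 31.9] long ang rect 133.9 pca 134.1 fix [  55.2 -106.3]
3 n 568 top 0.1394 ctr [ 542.3 -218.9] size [12.1 31.1] long ang rect 134.6 pca 133.6 fix [ -54.3 -137.5]
```

View pics/w14.png

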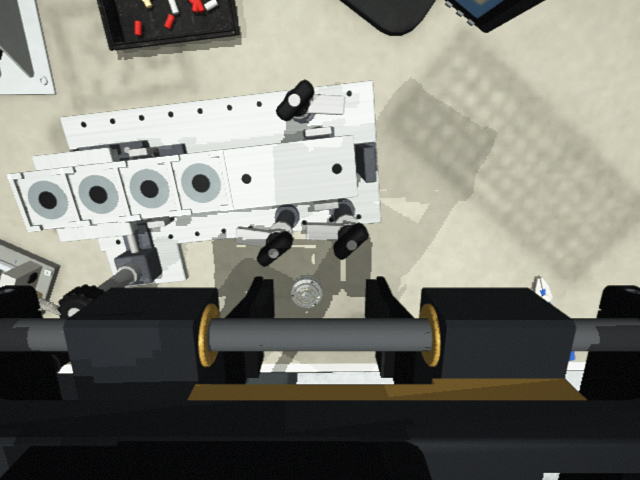

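>>> jog_arm(
  increments=[
    [[-10,4,0],-7,40],
    [[-20,8,0],-14,40],
    [[-30,12,0],-21,40],
    [[-36,14,0],-28,40],
    [[-36,14,0],-35,40],
    [[-36,14,0],-42,40],
    [[-36,14,0],-49,40],
    [[-36,14,0],-56,40],
    [[-36,14,0],-63,40],
    [[-36,14,0],-70,40],
  ],
)

```text
time: 19.7
ee_pos: [0.5331, -0.1517, 0.2443]
tool_rot: [[0.94, -0.339, -0.032], [-0.339, -0.941, 0.006], [-0.032, 0.006, -0.999]]
force: [0.4, -0.1, 0.2]
grip_width: 0.0399
```

>>> jog_arm(
  increments=[
    [[0,0,5],-7,40],
    [[0,0,10],-14,40],
    [[0,0,20],-21,40],
    [[0,0,30],-28,40],
    [[0,0,40],-35,40],
    [[0,0,50],-42,40],
    [[0,0,55],-49,40],
    [[0,0,60],-56,40],
    [[0,0,60],-59,40],
    [[0,0,60],-59,40],
  ],
)

```text
time: 20.53
ee_pos: [0.5293, -0.1485, 0.1831]
tool_rot: [[0.773, 0.633, -0.036], [0.634, -0.774, 0.008], [-0.023, -0.029, -0.999]]
force: [-0.6, -1.0, 0.2]
grip_width: 0.0404
```

```bash
cat > st.py <<'E'
from fx import *
import sys
s=sense(); R=s['tool_rot']; print('t',s['time'],s['ee_pos'].round(4),'F',s['force'].round(1),'T',s['torque'].round(2),'w',s['grip_width'].round(4),'th',np.degrees(np.arctan2(R[1,0],R[0,0])).round(2),'J',np.degrees(s['joint_positions']).round(1),'z',R[:,2].round(3))
if len(sys.argv)>3: print('togo',togo([float(a) for a in sys.argv[1:4]]).round(1))
E
python3 st.py .536 -.1577 .115
```

```text
Traceback (most recent call last):
  File "st.py", line 3, in <module>
    s=sense(); R=s['tool_rot']; print('t',s['time'],s['ee_pos'].round(4),'F',s['force'].round(1),'T',s['torque'].round(2),'w',s['grip_width'].round(4),'th',np.degrees(np.arctan2(R[1,0],R[0,0])).round(2),'J',np.degrees(s['joint_positions']).round(1),'z',R[:,2].round(3))
                                                                                                                              ^^^^^^^^^^^^^^^^^^^^^
AttributeError: 'float' object has no attribute 'round'
```

```bash
sed -i "s/s\['grip_width'\].round(4)/round(float(s['grip_width']),4)/" st.py; python3 st.py .536 -.1577 .115
```

```text
t 20.5333 [ 0.5293 -0.1485  0.1831] F [-0.6 -1.   0.2] T [-0.01 -0.04  0.02] w 0.0404 th 39.33 J [-27.   28.2  93.7  -0.6  60.1 -66. ] z [-0.036  0.008 -0.999]
togo [ 0.9 13.4 67.8]
```

>>> jog_arm(
  increments=[
    [[1,13,0],0,40],
    [[1,13,20],0,40],
    [[1,13,45],0,40],
    [[1,13,62],0,40],
    [[1,13,67],0,40],
    [[1,13,67],0,40],
  ],
)

```text
time: 21.03
ee_pos: [0.535, -0.1565, 0.1143]
tool_rot: [[0.773, 0.633, -0.039], [0.633, -0.774, 0.01], [-0.024, -0.033, -0.999]]
force: [-0.5, 0.1, 0.5]
grip_width: 0.04
```

```bash
python3 st.py .536 -.1577 .115; python3 -c "
from h import *; grab('wrist','w15')"
```

```text
t 21.0333 [ 0.535  -0.1565  0.1143] F [-0.5  0.1  0.5] T [-0.05 -0.03 -0.02] w 0.04 th 39.31 J [-27.5  34.5  95.6  -0.7  52.2 -66.4] z [-0.039  0.01  -0.999]
togo [ 0.   1.5 -0.7]
```

View pics/w15.png

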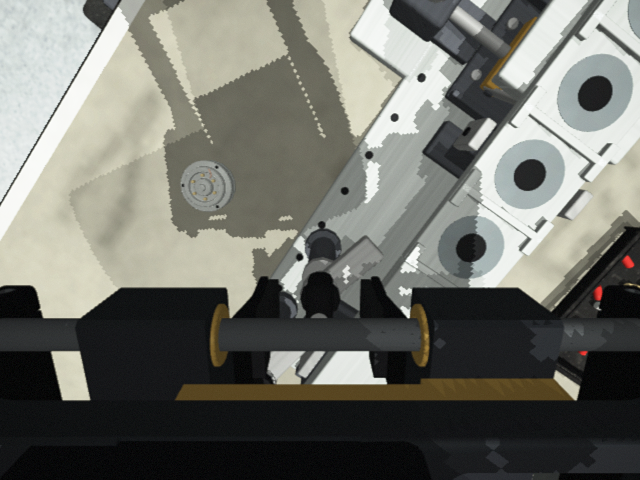

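>>> jog_arm(
  increments=[
    [[0,1,0],0,8],
    [[0,1,0],0,8],
    [[0,1,0],0,8],
    [[0,1,0],0,8],
    [[0,1,0],0,8],
    [[0,1,0.3],6,8],
    [[0,1,0.6],12,8],
    [[0,1,0.9],18,8],
    [[0,1,1.2],24,8],
    [[0,1,1.5],30,8],
  ],
  force=25,
)

```text
time: 21.92
ee_pos: [0.5361, -0.1585, 0.1145]
tool_rot: [[0.987, 0.157, -0.038], [0.157, -0.988, 0.007], [-0.036, -0.013, -0.999]]
force: [-2.3, -2.3, 3.1]
grip_width: 0.0117
```

>>> jog_arm(
  increments=[
    [[0,0,0.3],6,8],
    [[0,0,0.6],12,8],
    [[0,0,0.9],18,8],
    [[0,0,1.2],24,8],
    [[0,0,1.5],30,8],
    [[0,0,1.8],36,8],
    [[0,0,2.1],42,8],
    [[0,0,2.4],48,8],
    [[0,0,2.7],53,8],
    [[0,0,2.7],53,8],
  ],
)

```text
time: 22.75
ee_pos: [0.5341, -0.1581, 0.1125]
tool_rot: [[0.719, -0.694, -0.041], [-0.694, -0.72, 0.008], [-0.035, 0.023, -0.999]]
force: [-5.2, 0.7, 4.9]
grip_width: 0.0134
```

```bash
python3 st.py .536 -.1577 .111
```

```text
t 22.75 [ 0.5341 -0.1581  0.1125] F [-5.2  0.7  4.9] T [0.05 0.55 0.59] w 0.0134 th -43.98 J [-27.6  34.6  95.7  -0.9  52.   16.9] z [-0.041  0.008 -0.999]
togo [ 1.2 -1.6  1.4]
```

>>> jog_arm(
  increments=[
    [[0,0,0],0,20],
    [[0,0,0],0,32],
    [[0,0,0],0,40],
    [[0,0,0],0,40],
    [[1,-2,-25],0,40],
    [[1,-2,-60],0,40],
    [[1,-2,-100],0,40],
    [[1,-2,-125],0,40],
    [[1,-2,-125],0,40],
    [[1,-2,-125],0,40],
  ],
)

```text
time: 23.58
ee_pos: [0.5424, -0.1588, 0.2391]
tool_rot: [[0.719, -0.694, -0.037], [-0.694, -0.72, 0.006], [-0.031, 0.022, -0.999]]
force: [0.1, 0.3, -0.9]
grip_width: 0.04
```

```bash
python3 clamps.py w16; python3 st.py .5423 -.2189 .115
```

```text
23.5833 [ 0.54244668 -0.15877465  0.23907936] -43.97694304152893 [-27.25943806  16.98301633]
1 n 566 top 0.1357 ctr [ 536.  -156.9] size [31.5 12. ] long ang rect 52.7 pca 53.2 fix [-54.3 -75.2]
2 n 743 top 0.1396 ctr [ 648.2 -176.2] size [12.  31.6] long ang rect 136.0 pca 134.4 fix [  55.4 -105.8]
3 n 205 top 0.1387 ctr [ 542.9 -218.1] size [11.1 31.8] long ang rect 133.2 pca 135.0 fix [ -53.5 -136.8]
t 23.6333 [ 0.5412 -0.1582  0.2374] F [-0.   0.6 -0.3] T [-0.12  0.08  0.07] w 0.0398 th -43.98 J [-27.3  25.5  88.3  -0.7  68.5  17. ] z [-0.041  0.008 -0.999]
togo [ 47.2  40.2 121.7]
```

View pics/w16.png

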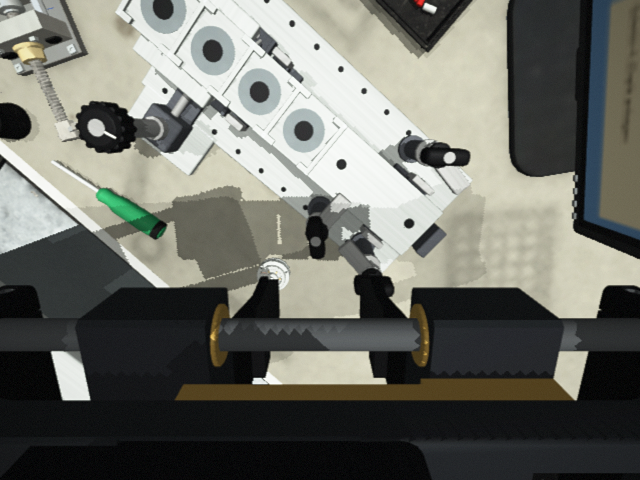

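```bash
cat > hook.py <<'E'
from fx import *
import sys
O[:]=[.58238,-.07663]
z=np.load(f'pics/{sys.argv[1]}.npz'); c={k:z[k] for k in ['K','rvec','tvec']}; P=cloud(c,z['d'])
F=np.stack([(P[...,:2]-O)@EX,(P[...,:2]-O)@EY,P[...,2]],-1)
for k,(x,y) in {1:(-.0545,-.0755),2:(.0555,-.1058),3:(-.0545,-.137)}.items():
    r=np.hypot(F[...,0]-x,F[...,1]-y); m=(r>.018)&(r<.040)&(F[...,2]>.1)&(F[...,2]<.116)
    q=F[m]; print(k,len(q))
    if len(q)<30: continue
    q=q[abs(q[:,2]-np.median(q[:,2]))<.002]
    rc=cv2.minAreaRect((q[:,:2]*1000).astype(np.float32)); a=np.median(np.degrees(np.arctan2(q[:,1]-y,q[:,0]-x)))
    print('  z',np.median(q[:,2]).round(4),'dir(fixture, deg from +x) ',a.round(1),'rect',np.array(rc[0]).round(1),np.array(rc[1]).round(1),round(rc[2],1))
E
python3 hook.py w14; python3 hook.py w16
```

```text
1 660
  z 0.1087 dir(fixture, deg from +x)  63.7 rect [-49.1 -77.5] [76.2 16.3] 87.5
2 495
  z 0.1089 dir(fixture, deg from +x)  -99.3 rect [  51.1 -132.5] [20.4 14. ] 83.9
3 380
  z 0.1088 dir(fixture, deg from +x)  80.3 rect [ -50.  -110.7] [19.6 13.9] 80.1
1 708
  z 0.1051 dir(fixture, deg from +x)  -0.7 rect [-36.  -90.6] [55.1 23. ] 62.3
2 453
  z 0.1088 dir(fixture, deg from +x)  -98.8 rect [  51.5 -132.4] [20.1 14.3] 80.2
3 397
  z 0.1088 dir(fixture, deg from +x)  79.7 rect [ -50.  -110.5] [20.  14.1] 79.4
```

```bash
sed -i 's/&(r<.040)/\&(r<.036)/; s/q=F\[m\]; print/m\&=(F[...,1]>-.092)|(k!=1); q=F[m]; print/' hook.py; python3 hook.py w14; python3 hook.py w16
```

```text
1 363
  z 0.1086 dir(fixture, deg from +x)  74.5 rect [-47.7 -49.8] [18.6 13.9] 74.6
2 455
  z 0.1089 dir(fixture, deg from +x)  -99.3 rect [  51.3 -131.8] [18.6 14. ] 82.5
3 367
  z 0.1088 dir(fixture, deg from +x)  80.1 rect [ -50.  -111.1] [18.9 13.9] 80.1
1 366
  z 0.105 dir(fixture, deg from +x)  1.0 rect [-28.  -75.3] [18.8 13.9] 0.2
2 430
  z 0.1089 dir(fixture, deg from +x)  -98.8 rect [  51.7 -131.9] [19.2 14.2] 81.5
3 343
  z 0.1089 dir(fixture, deg from +x)  79.7 rect [ -50.1 -111. ] [18.9 14.1] 79.4
```

>>> jog_arm(
  increments=[
    [[15,13,-40],-7,40],
    [[30,26,-80],-14,40],
    [[47,40,-120],-21,40],
  ],
)

```text
time: 23.88
ee_pos: [0.55, -0.215, 0.3463]
tool_rot: [[0.922, -0.383, -0.047], [-0.383, -0.924, 0.011], [-0.047, 0.008, -0.999]]
force: [0.3, -0.7, 0.3]
grip_width: 0.0398
```

>>> jog_arm(
  increments=[
    [[0,0,0],-7,40],
    [[0,0,0],-14,40],
    [[0,0,0],-21,40],
    [[0,0,20],-28,40],
    [[0,0,50],-35,40],
    [[0,0,90],-42,40],
    [[0,0,120],-49,40],
    [[0,0,140],-56,40],
    [[0,0,150],-63,40],
    [[0,0,150],-67,40],
  ],
)

```text
time: 24.72
ee_pos: [0.5395, -0.2113, 0.1907]
tool_rot: [[0.71, 0.702, -0.057], [0.704, -0.71, 0.018], [-0.028, -0.053, -0.998]]
force: [0.6, 0.0, 0.5]
grip_width: 0.0398
```

```bash
python3 st.py .5427 -.2187 .115
```

```text
t 24.7167 [ 0.5395 -0.2113  0.1907] F [0.6 0.  0.5] T [-0.04 -0.09 -0.03] w 0.0398 th 44.77 J [-32.   30.3  88.   -1.   65.  -76.3] z [-0.057  0.018 -0.998]
togo [-0.8 11.5 75.3]
```

>>> jog_arm(
  increments=[
    [[0,10,-40],0,40],
    [[0,10,-80],0,40],
    [[0,10,-120],0,40],
    [[0,10,-160],0,40],
    [[0,10,-160],0,40],
    [[0,10,-160],0,40],
  ],
)

```text
time: 25.22
ee_pos: [0.5563, -0.2216, 0.3507]
tool_rot: [[0.71, 0.702, -0.054], [0.704, -0.71, 0.016], [-0.027, -0.05, -0.998]]
force: [0.5, 0.2, -0.8]
grip_width: 0.0398
```

>>> jog_arm(
  increments=[
    [[0,0,0],0,40],
    [[0,0,0],0,40],
    [[0,0,0],0,40],
  ],
)

```text
time: 25.47
ee_pos: [0.5553, -0.2211, 0.3479]
tool_rot: [[0.71, 0.702, -0.059], [0.704, -0.71, 0.019], [-0.028, -0.055, -0.998]]
force: [-0.5, 0.6, -0.7]
grip_width: 0.04
```

>>> jog_arm(
  increments=[
    [[0,0,0],0,40],
  ],
)

```text
time: 25.55
ee_pos: [0.5548, -0.2208, 0.3464]
tool_rot: [[0.71, 0.702, -0.061], [0.704, -0.71, 0.021], [-0.029, -0.058, -0.998]]
force: [0.1, 0.1, -0.1]
grip_width: 0.04
```

>>> jog_arm(
  increments=[
    [[0,0,40],0,40],
    [[0,0,80],0,40],
    [[0,0,80],0,40],
    [[0,0,80],0,40],
    [[0,0,80],0,40],
  ],
)

```text
time: 25.97
ee_pos: [0.5509, -0.2198, 0.2678]
tool_rot: [[0.71, 0.702, -0.06], [0.704, -0.71, 0.02], [-0.029, -0.056, -0.998]]
force: [0.3, -0.6, 1.8]
grip_width: 0.0404
```

>>> jog_arm(
  increments=[
    [[-40,0,0],0,40],
    [[-80,0,10],0,40],
    [[-120,0,40],0,40],
    [[-120,0,80],0,40],
    [[-120,0,120],0,40],
    [[-120,0,160],0,40],
    [[-120,0,200],0,40],
    [[-120,0,235],0,40],
    [[-120,0,245],0,40],
    [[-120,0,245],0,40],
  ],
)

```text
time: 26.8
ee_pos: [0.4513, -0.2999, 0.0259]
tool_rot: [[0.71, 0.702, -0.061], [0.704, -0.71, 0.021], [-0.029, -0.058, -0.998]]
force: [-0.3, 0.4, 1.3]
grip_width: 0.0403
```

```bash
python3 st.py .46 -.3 0
```

```text
t 26.8 [ 0.4513 -0.2999  0.0259] F [-0.3  0.4  1.3] T [-0.02  0.01  0.02] w 0.0403 th 44.76 J [-44.5  42.4  99.3  -2.4  41.7 -87.4] z [-0.061  0.021 -0.998]
togo [ 6.8  7.7 25.3]
```

>>> jog_arm(
  increments=[
    [[0,0,10],0,40],
    [[0,0,20],0,40],
    [[0,0,26],0,40],
    [[0,0,28],0,40],
    [[0,0,28],0,40],
    [[0,0,28],0,40],
  ],
)

```text
time: 27.3
ee_pos: [0.4513, -0.3007, 0.0012]
tool_rot: [[0.71, 0.702, -0.057], [0.704, -0.71, 0.017], [-0.029, -0.052, -0.998]]
force: [-0.7, 1.5, 13.8]
grip_width: 0.0401
```

>>> jog_arm(
  increments=[
    [[0,0,5],0,40],
    [[0,0,5],0,40],
    [[0,0,5],0,40],
  ],
)

```text
time: 27.55
ee_pos: [0.4514, -0.3008, 0.0009]
tool_rot: [[0.709, 0.703, -0.056], [0.704, -0.71, 0.016], [-0.029, -0.05, -0.998]]
force: [-5.3, 3.2, 27.8]
grip_width: 0.0397
```

>>> jog_arm(
  increments=[
    [[0,0,5],0,40],
    [[0,0,5],0,40],
    [[0,0,5],0,40],
  ],
)

```text
time: 27.8
ee_pos: [0.4514, -0.3008, 0.0009]
tool_rot: [[0.709, 0.703, -0.055], [0.705, -0.709, 0.014], [-0.029, -0.049, -0.998]]
force: [-5.5, 3.7, 29.1]
grip_width: 0.0397
```

>>> jog_arm(
  increments=[
    [[0,-4,5],0,40],
    [[0,-8,5],0,40],
    [[0,-8,5],0,40],
  ],
)

```text
time: 28.05
ee_pos: [0.4512, -0.3006, 0.001]
tool_rot: [[0.71, 0.703, -0.041], [0.704, -0.71, 0.001], [-0.028, -0.03, -0.999]]
force: [2.9, -3.1, 17.4]
grip_width: 0.0397
```

>>> jog_arm(
  increments=[
    [[-3,-3,5],0,40],
    [[-6,-6,5],0,40],
    [[-6,-6,5],0,40],
  ],
)

```text
time: 28.3
ee_pos: [0.4483, -0.3027, 0.0008]
tool_rot: [[0.712, 0.701, -0.028], [0.702, -0.713, -0.006], [-0.024, -0.016, -1.0]]
force: [8.2, 6.8, 19.8]
grip_width: 0.0402
```

>>> jog_arm(
  increments=[
    [[-3,-3,5],0,40],
    [[-6,-6,5],0,40],
    [[-6,-6,5],0,40],
  ],
)

```text
time: 28.55
ee_pos: [0.4458, -0.3046, 0.0007]
tool_rot: [[0.715, 0.699, -0.015], [0.699, -0.715, -0.013], [-0.02, -0.001, -1.0]]
force: [10.2, 8.0, 21.1]
grip_width: 0.0401
```

>>> jog_arm(
  increments=[
    [[-5,-3,5],0,40],
    [[-10,-6,5],0,40],
    [[-10,-6,5],0,40],
  ],
)

```text
time: 28.8
ee_pos: [0.4403, -0.3092, 0.0006]
tool_rot: [[0.717, 0.697, -0.002], [0.696, -0.717, -0.021], [-0.016, 0.013, -1.0]]
force: [9.7, 7.7, 21.8]
grip_width: 0.0403
```

>>> jog_arm(
  increments=[
    [[0,0,-20],0,40],
    [[0,0,-50],0,40],
    [[0,0,-90],0,40],
    [[0,0,-130],0,40],
    [[0,0,-170],0,40],
    [[0,0,-210],0,40],
    [[0,0,-215],0,40],
    [[0,0,-215],0,40],
  ],
)

```text
time: 29.47
ee_pos: [0.4427, -0.3064, 0.2199]
tool_rot: [[0.717, 0.697, 0.005], [0.697, -0.717, -0.028], [-0.016, 0.023, -1.0]]
force: [0.1, 0.4, 0.5]
grip_width: 0.0399
```

```bash
python3 st.py .5427 -.2187 .20
```

```text
t 29.4667 [ 0.4427 -0.3064  0.2199] F [0.1 0.4 0.5] T [-0.05  0.02 -0.03] w 0.0399 th 44.17 J [-46.1  23.3  95.5  -1.1  59.8 -89.7] z [ 0.005 -0.028 -1.   ]
togo [133.1   6.3  18. ]
```

>>> jog_arm(
  increments=[
    [[40,2,0],0,40],
    [[80,4,0],0,40],
    [[115,6,5],0,40],
    [[133,6,15],0,40],
    [[133,6,30],0,40],
    [[133,6,45],0,40],
    [[133,6,50],0,40],
    [[133,6,50],0,40],
  ],
)

```text
time: 30.13
ee_pos: [0.5407, -0.2183, 0.1651]
tool_rot: [[0.717, 0.697, -0.001], [0.697, -0.717, -0.025], [-0.018, 0.017, -1.0]]
force: [0.5, 0.6, -0.1]
grip_width: 0.0402
```

```bash
python3 clamps.py w17; python3 st.py .5427 -.2187 .115
```

```text
30.1333 [ 0.5406555  -0.21825741  0.16510225] 44.180776060986524 [-32.31192571 -75.70585987]
1 n 1250 top 0.1358 ctr [ 535.5 -156.6] size [32.1 12.2] long ang rect 52.6 pca 52.900000000000006 fix [-54.7 -74.9]
2 0
3 n 1036 top 0.1395 ctr [ 541.6 -217.7] size [11.6 31.2] long ang rect 134.0 pca 133.6 fix [ -54.8 -136.3]
t 30.1833 [ 0.5414 -0.2189  0.1664] F [-1.1 -0.2  0.5] T [-0.02  0.    0.07] w 0.0398 th 44.16 J [-32.3  30.8  91.8  -1.5  56.5 -75.7] z [ 0.002 -0.026 -1.   ]
togo [ 2.  -0.3 51.4]
```

View pics/w17.png

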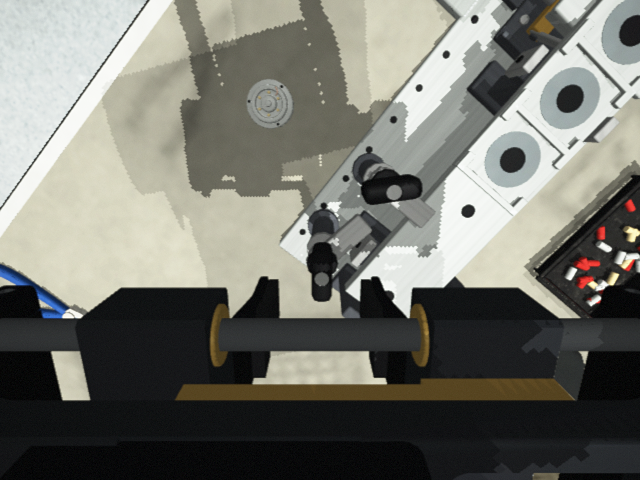

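>>> jog_arm(
  increments=[
    [[1,-1,20],0,40],
    [[1,-1,40],0,40],
    [[1,-1,50],0,40],
    [[1,-1,51],0,40],
    [[1,-1,51],0,40],
    [[1,-1,51],0,8],
    [[1,-1,51],0,8],
    [[1,-1,51],0,8],
    [[1,-1,51],0,8],
    [[1,-1,51],0,8],
  ],
  force=30,
)

```text
time: 31.02
ee_pos: [0.5418, -0.219, 0.116]
tool_rot: [[0.717, 0.697, 0.003], [0.697, -0.717, -0.027], [-0.017, 0.021, -1.0]]
force: [0.7, 0.0, -0.8]
grip_width: 0.0143
```

>>> jog_arm(
  increments=[
    [[0,0,0.3],6,8],
    [[0,0,0.6],12,8],
    [[0,0,0.9],18,8],
    [[0,0,1.2],24,8],
    [[0,0,1.5],30,8],
    [[0,0,1.8],36,8],
    [[0,0,2.1],42,8],
    [[0,0,2.4],48,8],
    [[0,0,2.7],54,8],
  ],
)

```text
time: 31.77
ee_pos: [0.5418, -0.2187, 0.1133]
tool_rot: [[0.984, -0.175, 0.002], [-0.175, -0.984, -0.026], [0.007, 0.025, -1.0]]
force: [-0.3, 1.5, 0.1]
grip_width: 0.012
```

>>> jog_arm(
  increments=[
    [[0,0,0.3],6,8],
    [[0,0,0.6],12,8],
    [[0,0,0.9],18,8],
    [[0,0,1.2],24,8],
    [[0,0,1.4],29,8],
    [[0,0,1.4],31,8],
    [[0,0,1.4],31,8],
  ],
)

```text
time: 32.35
ee_pos: [0.5416, -0.2186, 0.1121]
tool_rot: [[0.755, -0.656, 0.002], [-0.656, -0.755, -0.026], [0.019, 0.019, -1.0]]
force: [0.6, 1.0, 0.0]
grip_width: 0.0123
```

```bash
python3 st.py .5427 -.2187 .115
```

```text
t 32.35 [ 0.5416 -0.2186  0.1121] F [0.6 1.  0. ] T [0.2  0.27 0.62] w 0.0123 th -40.98 J [-32.3  35.3  94.1  -1.6  49.7   9.7] z [ 0.002 -0.026 -1.   ]
togo [ 0.9 -0.6 -2.9]
```

>>> jog_arm(
  increments=[
    [[0,0,0],0,20],
    [[0,0,0],0,32],
    [[0,0,0],0,40],
    [[0,0,0],0,40],
    [[0,0,-25],0,40],
    [[0,0,-60],0,40],
    [[0,0,-90],0,40],
    [[0,0,-100],0,40],
    [[0,0,-100],0,40],
  ],
)

```text
time: 33.1
ee_pos: [0.5434, -0.217, 0.2154]
tool_rot: [[0.755, -0.656, 0.008], [-0.656, -0.755, -0.03], [0.026, 0.017, -1.0]]
force: [0.3, -0.5, -0.3]
grip_width: 0.0399
```

```bash
python3 clamps.py w18; python3 hook.py w18; python3 st.py .648 -.1762 .19
```

```text
33.1 [ 0.54337788 -0.21700952  0.21537283] -40.979113575652654 [-32.05835111   9.56127439]
1 n 794 top 0.1357 ctr [ 535.8 -157. ] size [31.8 12.3] long ang rect 52.5 pca 52.8 fix [-54.5 -75.2]
2 n 984 top 0.1396 ctr [ 648.1 -176.4] size [12.1 31.5] long ang rect 133.9 pca 134.0 fix [  55.3 -105.9]
3 n 671 top 0.1356 ctr [ 542.5 -218.1] size [31. 12.] long ang rect 52.8 pca 52.900000000000006 fix [ -53.9 -136.7]
1 472
  z 0.105 dir(fixture, deg from +x)  0.5 rect [-28.  -75.3] [13.9 18.8] 89.9
2 546
  z 0.1089 dir(fixture, deg from +x)  -99.1 rect [  51.5 -131.8] [19.  14.1] 82.1
3 431
  z 0.1051 dir(fixture, deg from +x)  0.4 rect [ -27.9 -137.1] [13.8 18.6] 90.0
t 33.15 [ 0.542  -0.2163  0.2132] F [-0.3 -0.5 -0.8] T [-0.06  0.11 -0.02] w 0.04 th -40.98 J [-32.1  27.3  89.4  -1.4  62.2   9.6] z [ 0.004 -0.028 -1.   ]
togo [  53.2 -100.2   22.5]
```

View pics/w18.png

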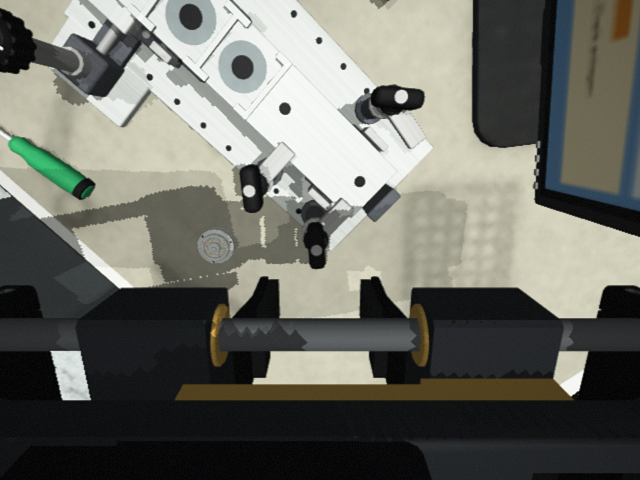

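```bash
python3 - <<'E'
from fx import *
for n in ['scene0','top0','w14','w2','w18']:
    z=np.load(f'pics/{n}.npz'); c={k:z[k] for k in ['K','rvec','tvec']} if 'K' in z else get_calibration(n[:-1]); P=cloud(c,z['d'])
    m=(P[...,0]>.62)&(P[...,0]<.9)&(P[...,1]<-.19)&(P[...,1]>-.42)&(P[...,2]>.06)&(P[...,2]<.5)
    q=P[m]; print(n,len(q))
    if len(q)==0: continue
    dist=np.hypot(q[:,0]-.648,q[:,1]+.176)
    for lo in np.arange(.06,.45,.04):
        k=(q[:,2]>=lo)&(q[:,2]<lo+.04)
        if k.sum()>5:
            i=np.argsort(dist[k])[:5][-1]; print('  z',lo.round(2),'near',q[k][i].round(3),dist[k][i].round(3))
E
```

```text
scene0 845
  z 0.06 near [ 0.622 -0.194  0.095] 0.032
  z 0.1 near [ 0.638 -0.208  0.103] 0.034
  z 0.14 near [ 0.738 -0.278  0.153] 0.136
  z 0.18 near [ 0.722 -0.305  0.201] 0.148
  z 0.22 near [ 0.717 -0.303  0.225] 0.145
  z 0.26 near [ 0.712 -0.318  0.274] 0.156
top0 2249
  z 0.06 near [ 0.769 -0.232  0.098] 0.133
  z 0.1 near [ 0.758 -0.251  0.109] 0.133
  z 0.14 near [ 0.745 -0.265  0.143] 0.132
  z 0.18 near [ 0.763 -0.242  0.21 ] 0.133
  z 0.22 near [ 0.764 -0.242  0.225] 0.133
  z 0.26 near [ 0.761 -0.245  0.268] 0.133
w14 2704
  z 0.06 near [ 0.63  -0.192  0.081] 0.024
  z 0.1 near [ 0.646 -0.19   0.109] 0.014
w2 3206
  z 0.06 near [ 0.628 -0.192  0.093] 0.026
  z 0.1 near [ 0.652 -0.19   0.108] 0.015
  z 0.14 near [ 0.727 -0.301  0.144] 0.148
  z 0.18 near [ 0.713 -0.32   0.187] 0.158
w18 24320
  z 0.06 near [ 0.63  -0.193  0.092] 0.025
  z 0.1 near [ 0.651 -0.19   0.109] 0.014
  z 0.14 near [ 0.755 -0.256  0.155] 0.134
  z 0.26 near [ 0.627 -0.238  0.291] 0.066
  z 0.3 near [ 0.62  -0.238  0.301] 0.068
```

>>> jog_arm(
  increments=[
    [[15,-30,0],-7,40],
    [[30,-60,0],-14,40],
    [[45,-90,0],-21,40],
    [[53,-100,0],-28,40],
    [[53,-100,0],-35,40],
    [[53,-100,0],-42,40],
    [[53,-100,0],-49,40],
    [[53,-100,0],-56,40],
    [[53,-100,0],-63,40],
    [[53,-100,0],-70,40],
  ],
)

```text
time: 33.98
ee_pos: [0.6461, -0.1749, 0.2091]
tool_rot: [[0.872, 0.49, -0.001], [0.49, -0.871, -0.026], [-0.013, 0.022, -1.0]]
force: [0.1, -0.0, -0.1]
grip_width: 0.0397
```

>>> jog_arm(
  increments=[
    [[0,0,10],-7,40],
    [[0,0,25],-14,40],
    [[0,0,35],-15,40],
    [[0,0,35],-15,40],
    [[0,0,35],-15,40],
  ],
)

```text
time: 34.4
ee_pos: [0.6448, -0.1754, 0.1719]
tool_rot: [[0.717, 0.697, -0.005], [0.697, -0.717, -0.024], [-0.02, 0.014, -1.0]]
force: [0.1, -0.1, 0.7]
grip_width: 0.0402
```

```bash
python3 clamps.py w19; python3 st.py .648 -.1764 .115
```

```text
34.4 [ 0.64484429 -0.17541896  0.17188144] 44.19220084493791 [-24.15068646 -67.71551356]
1 n 1373 top 0.1357 ctr [ 535.9 -156.5] size [31.7 12.1] long ang rect 52.5 pca 53.0 fix [-54.3 -74.7]
2 n 971 top 0.1395 ctr [ 647.6 -175.8] size [11.5 31.3] long ang rect 134.9 pca 134.2 fix [  54.9 -105.3]
3 n 1122 top 0.1356 ctr [ 542.5 -217.7] size [31.4 12.2] long ang rect 52.8 pca 52.4 fix [ -53.9 -136.3]
t 34.45 [ 0.6457 -0.1758  0.1732] F [-0.1 -0.4  1. ] T [-0.05 -0.02  0.04] w 0.0398 th 44.22 J [-24.1  36.6  78.1  -1.5  64.8 -67.7] z [-0.002 -0.025 -1.   ]
togo [ 2.3  1.1 58.1]
```

View pics/w19.png

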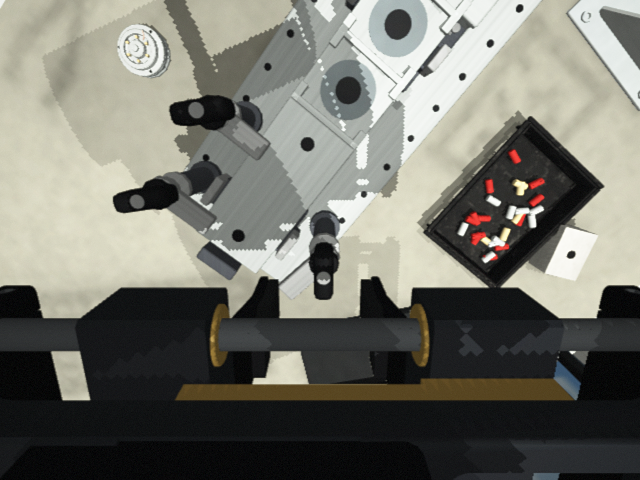

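>>> jog_arm(
  increments=[
    [[2,1,20],0,40],
    [[2,1,42],0,40],
    [[2,1,55],0,40],
    [[2,1,57],0,40],
    [[2,1,57],0,40],
    [[2,1,57],0,8],
    [[2,1,57],0,8],
    [[2,1,57],0,8],
    [[2,1,57],0,8],
    [[2,1,57],0,8],
  ],
  force=30,
)

```text
time: 35.28
ee_pos: [0.6481, -0.1766, 0.1169]
tool_rot: [[0.717, 0.697, -0.001], [0.697, -0.716, -0.025], [-0.019, 0.017, -1.0]]
force: [0.4, -0.4, -0.5]
grip_width: 0.0144
```

>>> jog_arm(
  increments=[
    [[0,0,0.3],6,8],
    [[0,0,0.6],12,8],
    [[0,0,0.9],18,8],
    [[0,0,1.2],24,8],
    [[0,0,1.5],30,8],
    [[0,0,1.8],36,8],
    [[0,0,2.1],42,8],
    [[0,0,2.4],48,8],
    [[0,0,2.7],54,8],
  ],
)

```text
time: 36.03
ee_pos: [0.6481, -0.1764, 0.1143]
tool_rot: [[0.985, -0.175, -0.001], [-0.175, -0.984, -0.025], [0.003, 0.025, -1.0]]
force: [0.8, 0.3, -1.3]
grip_width: 0.0118
```

>>> jog_arm(
  increments=[
    [[0,0,0.3],6,8],
    [[0,0,0.6],12,8],
    [[0,0,0.9],18,8],
    [[0,0,1.2],24,8],
    [[0,0,1.4],29,8],
    [[0,0,1.4],31,8],
    [[0,0,1.4],31,8],
  ],
)

```text
time: 36.62
ee_pos: [0.6485, -0.1764, 0.1132]
tool_rot: [[0.755, -0.656, -0.0], [-0.655, -0.755, -0.026], [0.017, 0.02, -1.0]]
force: [0.1, 0.2, -0.2]
grip_width: 0.0126
```

```bash
python3 st.py .648 -.176 .111
```

```text
t 36.6167 [ 0.6485 -0.1764  0.1132] F [ 0.1  0.2 -0.2] T [0.15 0.13 0.64] w 0.0126 th -40.95 J [-24.1  40.9  80.3  -1.6  58.3  17.7] z [-0.    -0.026 -1.   ]
togo [-0.7 -0.   2.2]
```

Torque is 0.64 N·m, the same as at the other end stops. Release and check.

>>> jog_arm(
  increments=[
    [[0,0,0],0,20],
    [[0,0,0],0,32],
    [[0,0,0],0,40],
    [[0,0,0],0,40],
    [[0,0,-25],0,40],
    [[0,0,-60],0,40],
    [[0,0,-95],0,40],
    [[0,0,-120],0,40],
    [[0,0,-120],0,40],
  ],
)

```text
time: 37.37
ee_pos: [0.6522, -0.1747, 0.2405]
tool_rot: [[0.755, -0.656, 0.012], [-0.655, -0.755, -0.031], [0.029, 0.015, -0.999]]
force: [1.4, -0.8, 1.7]
grip_width: 0.0401
```

```bash
python3 clamps.py w20; python3 hook.py w20; python3 st.py .5 -.08 .3
```

```text
37.3667 [ 0.65218715 -0.17473312  0.24049838] -40.949516783188294 [-23.8475766   17.53920616]
1 36
2 n 569 top 0.1358 ctr [ 648.8 -176.3] size [31.6 11.9] long ang rect 52.6 pca 53.0 fix [  56.  -105.8]
3 0
1 302
  z 0.105 dir(fixture, deg from +x)  0.3 rect [-28.  -75.5] [18.6 13.9] 0.3
2 329
  z 0.105 dir(fixture, deg from +x)  159.9 rect [  29.2 -106. ] [13.5 19.2] 89.6
3 42
  z 0.1053 dir(fixture, deg from +x)  -4.8 rect [ -20.1 -139.5] [7.6 6.5] 48.8
t 37.4167 [ 0.6506 -0.1742  0.2374] F [-0.7  0.1  0.3] T [-0.09  0.13 -0.01] w 0.04 th -40.95 J [-23.9  32.9  74.3  -1.4  71.7  17.5] z [ 0.007 -0.029 -1.   ]
togo [-173.9   28.7  -66.4]
```

>>> jog_arm(
  increments=[
    [[-20,-8,-40],0,44],
    [[-60,-23,-80],-7,44],
    [[-100,-38,-93],-14,44],
    [[-140,-53,-93],-21,44],
    [[-175,-67,-93],-28,44],
    [[-210,-80,-93],-35,44],
    [[-245,-94,-93],-42,44],
    [[-285,-109,-93],-47,44],
    [[-325,-124,-93],-47,44],
    [[-360,-137,-93],-47,44],
  ],
)

```text
time: 38.25
ee_pos: [0.47, 0.1613, 0.318]
tool_rot: [[0.995, 0.105, 0.004], [0.105, -0.994, -0.029], [0.001, 0.029, -1.0]]
force: [0.3, 0.6, 0.8]
grip_width: 0.0438
```

>>> jog_arm(
  increments=[
    [[-20,-40,0],0,50],
    [[-20,-60,0],0,50],
    [[-20,-60,0],0,50],
    [[-20,-60,0],0,50],
  ],
)

```text
time: 38.58
ee_pos: [0.4426, 0.2196, 0.3151]
tool_rot: [[0.994, 0.108, 0.002], [0.108, -0.994, -0.03], [-0.001, 0.03, -1.0]]
force: [0.6, -0.7, 0.0]
grip_width: 0.0495
```

```bash
python3 st.py; python3 -c "
from h import *
p,d,c=grab('wrist','w21'); np.savez('pics/w21',p=p,d=d,**c)"
```

```text
t 38.5833 [0.4426 0.2196 0.3151] F [ 0.6 -0.7  0. ] T [-0.08  0.05  0.03] w 0.0495 th 6.19 J [14.5 14.2 92.9 -1.8 73.3  8.8] z [ 0.002 -0.03  -1.   ]
```

View pics/w21.png

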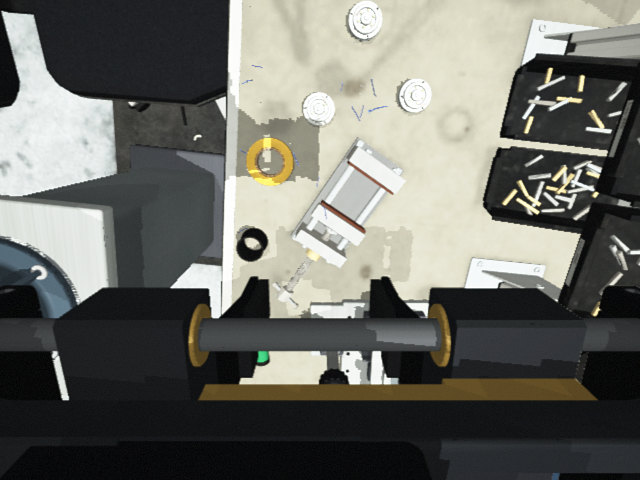

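```bash
cat > sens.py <<'E'
from fx import *
import sys
def sensors(n,guesses):
    z=np.load(f'pics/{n}.npz'); c={k:z[k] for k in ['K','rvec','tvec']}; P=cloud(c,z['d'])
    for g in guesses:
        m=(np.hypot(P[...,0]-g[0],P[...,1]-g[1])<.05)&(P[...,2]>.006)&(P[...,2]<.03)
        n_,l,st,ce=cv2.connectedComponentsWithStats(m.astype(np.uint8))
        if n_<2: print(g,'none'); continue
        i=1+st[1:,4].argmax(); q=P[l==i]; 
        r=cv2.minEnclosingCircle((q[:,:2]*1000).astype(np.float32)); t=q[q[:,2]>.010][:,:2]
        rc=cv2.minEnclosingCircle((t*1000).astype(np.float32))
        print(g,'n',len(q),'circ',np.round(r[0],1),round(r[1],1),'top circ',np.round(rc[0],1),round(rc[1],1),'mean',(q[:,:2].mean(0)*1000).round(1),'zmax',np.percentile(q[:,2],95).round(4))
if __name__=='__main__':
    a=[float(x) for x in sys.argv[2:]]; sensors(sys.argv[1],list(zip(a[::2],a[1::2])))
E
python3 sens.py w21 .467 .417 .539 .345 .425 .315; python3 -c "
from h import *
z=np.load('pics/w21.npz'); c={k:z[k] for k in ['K','rvec','tvec']}
for u,v in [(365,20),(415,95),(318,108)]: print(onplane(c,u,v,.02))"; python3 sens.py w18 .437 -.178
```

```text
(0.467, 0.417) n 1043 circ [472.9 419.8] 19.0 top circ [472.9 419.8] 19.0 mean [472.4 418.6] zmax 0.0228
(0.539, 0.345) n 880 circ [544.2 347.7] 19.1 top circ [544.2 347.7] 19.1 mean [542.9 347.5] zmax 0.0227
(0.425, 0.315) n 814 circ [431.  320.1] 18.9 top circ [431.  320.1] 18.9 mean [431.  320.3] zmax 0.0227
[0.47211781 0.41788786 0.02      ]
[0.54250115 0.34734318 0.02      ]
[0.42992415 0.32041829 0.02      ]
(0.437, -0.178) n 1035 circ [ 439.9 -177.1] 19.4 top circ [ 439.9 -177.1] 19.4 mean [ 442.5 -176.6] zmax 0.0224
```

```bash
python3 - <<'E'
from fx import *
z=np.load('pics/w21.npz'); c={k:z[k] for k in ['K','rvec','tvec']}; P=cloud(c,z['d'])
for n,(x,y) in {'a':(.4729,.4198),'b':(.5442,.3477),'c':(.431,.3201)}.items():
    th=np.radians(6); ex=np.array([np.cos(th),np.sin(th)]); ey=np.array([-np.sin(th),np.cos(th)])
    D=P[...,:2]-[x,y]; a=D@ex; b=D@ey
    m=(abs(a)<.1)&(abs(b)<.042)&(P[...,2]>.03); print(n,'body',m.sum(), P[m][:,2].max() if m.any() else '', P[m][np.nanargmax(P[m][:,2])] if m.any() else '')
    m=(abs(a)<.065)&(abs(b)<.014)&(np.hypot(a,b)>.023)&(P[...,2]>.006); print('  fingers',m.sum(), P[m].max(0) if m.any() else '')
E
```

```text
a body 0  
  fingers 0 
b body 606 0.09370786602555364 [0.63982733 0.38988872 0.09370787]
  fingers 0 
c body 5 0.0394179508374977 [0.47878374 0.285959   0.03941795]
  fingers 0
```

```bash
python3 st.py .431 .320 .05
```

```text
t 38.6333 [0.4433 0.2187 0.3152] F [-0.  -0.1 -0.1] T [-0.06 -0.02  0.03] w 0.0502 th 6.08 J [14.4 14.2 92.8 -1.8 73.3  8.8] z [ 0.003 -0.03  -1.   ]
togo [  -1.4 -110.1  262. ]
```

>>> jog_arm(
  increments=[
    [[0,-40,0],0,60],
    [[-1,-80,10],0,60],
    [[-1,-110,50],0,60],
    [[-1,-110,90],0,60],
    [[-1,-110,130],0,60],
    [[-1,-110,170],0,60],
    [[-1,-110,210],0,60],
    [[-1,-110,250],0,60],
    [[-1,-110,262],0,60],
    [[-1,-110,262],0,60],
  ],
)

```text
time: 39.47
ee_pos: [0.4295, 0.3169, 0.0456]
tool_rot: [[0.995, 0.104, -0.006], [0.103, -0.994, -0.035], [-0.01, 0.034, -0.999]]
force: [0.2, -1.1, -0.1]
grip_width: 0.0599
```

```bash
python3 st.py .431 .320 .004;  python3 -c "
from h import *
p,d,c=grab('wrist','w22'); np.savez('pics/w22',p=p,d=d,**c)"
```

```text
t 39.4667 [0.4295 0.3169 0.0456] F [ 0.2 -1.1 -0.1] T [-0.02  0.08  0.03] w 0.0599 th 5.93 J [ 25.4  39.5 101.8  -2.6  39.9  21.4] z [-0.006 -0.035 -0.999]
togo [ 2.2 -4.3 41.4]
```

View pics/w22.png

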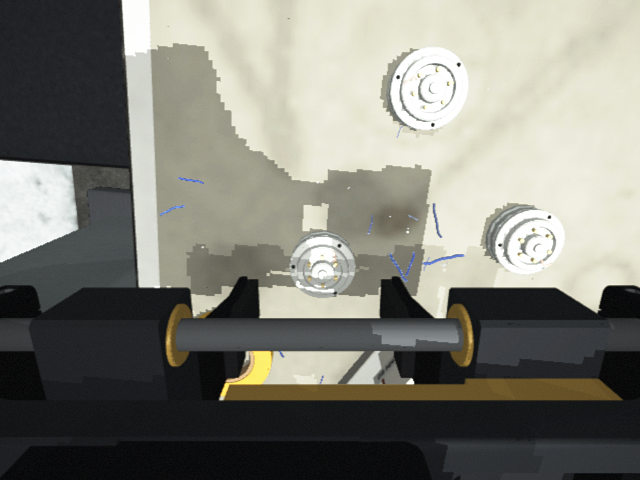

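>>> jog_arm(
  increments=[
    [[2,-4,20],0,60],
    [[2,-4,38],0,60],
    [[2,-4,41],0,60],
    [[2,-4,41],0,60],
    [[2,-4,41],0,50],
    [[2,-4,41],0,30],
    [[2,-4,41],0,30],
    [[2,-4,41],0,30],
    [[2,-4,41],0,30],
    [[2,-4,41],0,30],
  ],
  force=30,
)

```text
time: 40.35
ee_pos: [0.4325, 0.3209, 0.0075]
tool_rot: [[0.995, 0.104, -0.002], [0.104, -0.994, -0.032], [-0.005, 0.032, -0.999]]
force: [-1.5, -0.3, 5.3]
grip_width: 0.0364
```

```bash
python3 st.py .431 .320 .004
```

```text
t 40.35 [0.4325 0.3209 0.0075] F [-1.5 -0.3  5.3] T [-0.17  0.31  0.03] w 0.0364 th 5.96 J [ 25.6  43.6 101.9  -2.8  35.5  22. ] z [-0.002 -0.032 -0.999]
togo [-1.5  0.7  3.6]
```

>>> jog_arm(
  increments=[
    [[0,0,0],0,46],
    [[-1,1,3],0,46],
    [[-1,1,4],0,46],
    [[-1,1,4],0,46],
  ],
)

```text
time: 40.68
ee_pos: [0.4313, 0.3195, 0.0031]
tool_rot: [[0.995, 0.104, -0.002], [0.104, -0.994, -0.033], [-0.006, 0.032, -0.999]]
force: [0.7, 0.0, -0.1]
grip_width: 0.0456
```

>>> jog_arm(
  increments=[
    [[0,0,0],0,30],
    [[0,0,0],0,30],
    [[0,0,0],0,30],
    [[0,0,0],0,30],
  ],
  force=35,
)

```text
time: 41.02
ee_pos: [0.4312, 0.3194, 0.0029]
tool_rot: [[0.995, 0.104, -0.003], [0.104, -0.994, -0.033], [-0.006, 0.033, -0.999]]
force: [-0.6, 0.7, -1.6]
grip_width: 0.0371
```

>>> jog_arm(
  increments=[
    [[0,0,-15],0,30],
    [[0,0,-40],0,30],
    [[0,0,-75],0,30],
    [[0,0,-110],0,30],
    [[0,0,-150],0,30],
    [[0,0,-180],0,30],
    [[0,0,-195],0,30],
    [[0,0,-195],0,30],
  ],
)

```text
time: 41.68
ee_pos: [0.4339, 0.3272, 0.2019]
tool_rot: [[0.995, 0.104, 0.005], [0.104, -0.994, -0.029], [0.002, 0.029, -1.0]]
force: [0.5, -0.0, -0.6]
grip_width: 0.0367
```

```bash
python3 st.py .5706 .0475 .17
```

```text
t 41.6833 [0.4339 0.3272 0.2019] F [ 0.5 -0.  -0.6] T [-0.01  0.02 -0.02] w 0.0367 th 5.97 J [26.2 25.8 94.6 -1.9 60.1 21.1] z [ 0.005 -0.029 -1.   ]
togo [106.8 291.3  40.7]
```

>>> jog_arm(
  increments=[
    [[13,35,0],0,30],
    [[27,72,0],0,30],
    [[41,110,0],0,30],
    [[54,147,0],0,30],
    [[68,184,0],0,30],
    [[82,222,0],0,30],
    [[95,258,0],0,30],
    [[105,284,10],0,30],
    [[107,291,35],0,30],
    [[107,291,40],0,30],
  ],
)

```text
time: 42.52
ee_pos: [0.5689, 0.0453, 0.1662]
tool_rot: [[0.995, 0.1, -0.002], [0.1, -0.995, -0.029], [-0.005, 0.028, -1.0]]
force: [-1.2, 0.5, -1.0]
grip_width: 0.0364
```

>>> jog_arm(
  increments=[
    [[0,0,0],0,30],
    [[0,0,0],0,30],
  ],
)

```text
time: 42.68
ee_pos: [0.5666, 0.0459, 0.1642]
tool_rot: [[0.995, 0.1, -0.008], [0.1, -0.995, -0.028], [-0.011, 0.027, -1.0]]
force: [-0.9, 0.7, -0.8]
grip_width: 0.037
```

```bash
python3 st.py .5706 .0475 .12;  python3 -c "
from h import *
p,d,c=grab('wrist','w23'); np.savez('pics/w23',p=p,d=d,**c)"
```

```text
t 42.6833 [0.5666 0.0459 0.1642] F [-0.9  0.7 -0.8] T [-0.04  0.03  0.05] w 0.037 th 5.74 J [ -5.7  30.4  93.2  -2.   56.7 -10.4] z [-0.008 -0.028 -1.   ]
togo [ 4.6 -2.4 44.1]
```

View pics/w23.png

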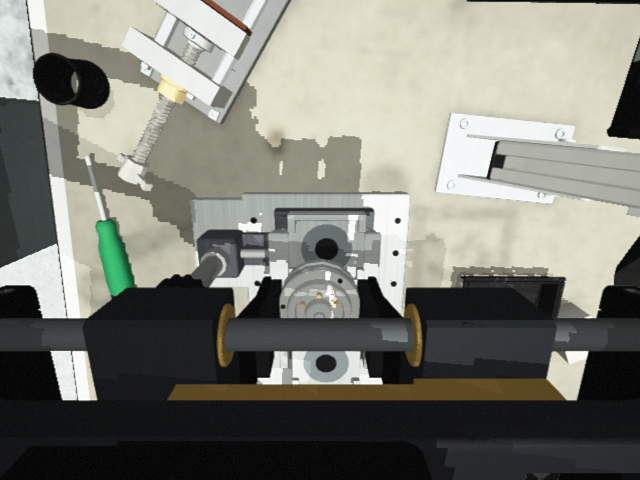

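```bash
cat > ringt.py <<'E'
from fx import *
import sys
O[:]=[.58238,-.07663]
n=sys.argv[1]
z=np.load(f'pics/{n}.npz'); c={k:z[k] for k in ['K','rvec','tvec']}; g=z['p'].max(2)
NM={i+1:(.8,-13.9+46.2*i) for i in range(4)}
m=(g<80).astype(np.uint8); k,l,st,ce=cv2.connectedComponentsWithStats(m)
for i in range(1,k):
    if st[i,4]<60: continue
    f=fix(onplane(c,*ce[i],.0925))*1000
    for j,(x,y) in NM.items():
        if abs(f[0]-x)<9 and abs(f[1]-y)<9: print('nest',j,'px',ce[i].round(1),'area',st[i,4],'fix',f.round(1),'world',onplane(c,*ce[i],.0925).round(4))
E
python3 ringt.py w23; python3 ringt.py w13
```

```text
nest 4 px [326.2 248.8] area 426 fix [  0.6 124.3] world [0.5705 0.0471 0.0925]
nest 2 px [325.5 363. ] area 277 fix [ 0.8 32.2] world [ 0.5799 -0.0445  0.0925]
nest 1 px [396.   57.2] area 378 fix [  0.8 -13.7] world [ 0.5846 -0.0902  0.0925]
nest 2 px [339.8  89.2] area 360 fix [ 0.7 32.4] world [ 0.5798 -0.0443  0.0925]
nest 3 px [286.2 119.7] area 319 fix [ 0.6 78.5] world [0.575  0.0016 0.0925]
nest 4 px [234.9 148.7] area 298 fix [  0.6 124.5] world [0.5703 0.0473 0.0925]
```

>>> jog_arm(
  increments=[
    [[5,-2,0],0,30],
    [[5,-2,20],0,30],
    [[5,-2,40],0,30],
    [[5,-2,51],0,30],
    [[5,-2,51],0,30],
    [[5,-2,51],0,30],
  ],
)

```text
time: 43.23
ee_pos: [0.5721, 0.048, 0.1144]
tool_rot: [[0.995, 0.102, -0.006], [0.102, -0.994, -0.028], [-0.008, 0.027, -1.0]]
force: [-0.4, 0.5, -0.1]
grip_width: 0.0363
```

```bash
python3 st.py .5707 .0468 .097;  python3 -c "
from h import *
p,d,c=grab('wrist','w24'); np.savez('pics/w24',p=p,d=d,**c)"
```

```text
t 43.2333 [0.5721 0.048  0.1144] F [-0.4  0.5 -0.1] T [-0.02  0.01 -0.  ] w 0.0363 th 5.84 J [ -5.5  34.8  94.6  -2.1  50.7 -10. ] z [-0.006 -0.028 -1.   ]
togo [-1.3  0.6 17.4]
```

View pics/w24.png

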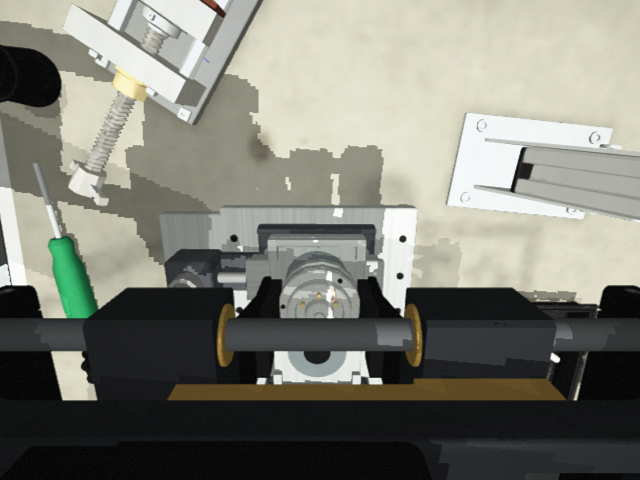

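Aligned over nest 4. Lower in.

>>> jog_arm(
  increments=[
    [[-1,0.5,5],0,30],
    [[-1,0.5,10],0,30],
    [[-1,0.5,14],0,30],
    [[-1,0.5,16],0,30],
    [[-1,0.5,16],0,30],
  ],
)

```text
time: 43.7
ee_pos: [0.5713, 0.0467, 0.0985]
tool_rot: [[0.995, 0.102, -0.005], [0.101, -0.994, -0.028], [-0.008, 0.027, -1.0]]
force: [-0.3, -0.7, -0.7]
grip_width: 0.0368
```

```bash
python3 st.py .5707 .0468 .096
```

```text
t 43.7 [0.5713 0.0467 0.0985] F [-0.3 -0.7 -0.7] T [-0.05  0.    0.01] w 0.0368 th 5.82 J [ -5.6  36.2  95.3  -2.2  48.6 -10. ] z [-0.005 -0.028 -1.   ]
togo [-0.6 -0.2  2.5]
```

>>> jog_arm(
  increments=[
    [[0,0,1.5],0,30],
    [[0,0,2.5],0,30],
    [[0,0,3],0,30],
    [[0,0,3],0,30],
  ],
)

```text
time: 44.03
ee_pos: [0.5713, 0.0466, 0.0958]
tool_rot: [[0.995, 0.101, -0.005], [0.101, -0.994, -0.028], [-0.008, 0.028, -1.0]]
force: [-0.7, -0.0, 1.8]
grip_width: 0.0368
```

Contact (1.8 N). Release and rise.

>>> jog_arm(
  increments=[
    [[0,0,0],0,40],
    [[0,0,0],0,44],
    [[0,0,0],0,48],
    [[0,0,0],0,48],
    [[0,0,-15],0,50],
    [[0,0,-40],0,50],
    [[0,0,-80],0,60],
    [[0,0,-120],0,60],
    [[0,0,-130],0,60],
    [[0,0,-130],0,60],
  ],
)

```text
time: 44.87
ee_pos: [0.5747, 0.0502, 0.2299]
tool_rot: [[0.995, 0.102, 0.005], [0.102, -0.994, -0.029], [0.002, 0.029, -1.0]]
force: [-0.6, 0.3, -1.1]
grip_width: 0.0597
```

```bash
python3 st.py .4729 .4198 .2;  python3 -c "
from fx import *
O[:]=[.58238,-.07663]
p,d,c=grab('wrist','w25'); np.savez('pics/w25',p=p,d=d,**c)
P=cloud(c,d); w=world(.0008,.1247)
m=(np.hypot(P[...,0]-w[0],P[...,1]-w[1])<.025)&(P[...,2]>.100); q=P[m]; print(len(q)); r=cv2.minEnclosingCircle((q[:,:2]*1000).astype(np.float32)); print(r, w, fix(np.array(r[0])/1000)*1000)
rr=np.hypot(P[...,0]-r[0][0]/1000,P[...,1]-r[0][1]/1000); k=(rr<.0185)&(rr>.0155)&(P[...,2]>.1)&(P[...,2]<.11); A=np.c_[P[k][:,:2]-w,np.ones(k.sum())]; print(np.linalg.lstsq(A,P[k][:,2],rcond=None)[0], P[k][:,2].std())
"
```

```text
t 44.8667 [0.5747 0.0502 0.2299] F [-0.6  0.3 -1.1] T [-0.    0.06  0.02] w 0.0597 th 5.84 J [ -5.2  26.   88.8  -1.8  64.9 -10.3] z [ 0.005 -0.029 -1.   ]
togo [ -63.7 -378.7   18.7]
1647
((571.2556762695312, 47.36954116821289), 19.18806266784668) [0.57057418 0.04751247] [  1.4635594  124.48893438]
[ 0.00559907 -0.01012499  0.10786746] 0.0010893532022703436
```

View pics/w25.png

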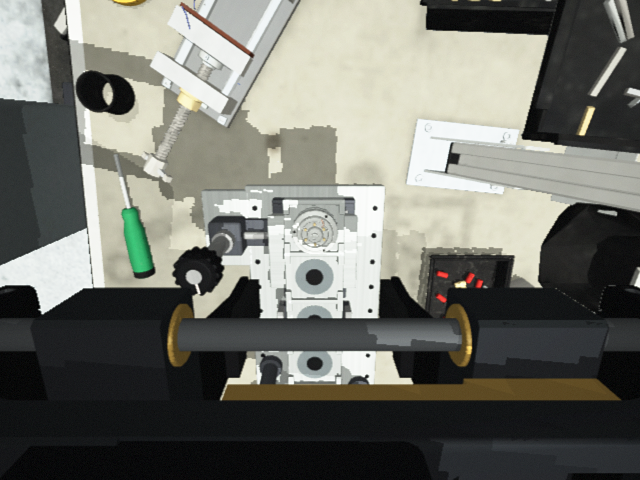

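```bash
cat > prof.py <<'E'
from fx import *
import sys
O[:]=[.58238,-.07663]
def prof(n,x,y,zb):
    z=np.load(f'pics/{n}.npz'); c={k:z[k] for k in ['K','rvec','tvec']}; P=cloud(c,z['d'])
    m=(np.hypot(P[...,0]-x,P[...,1]-y)<.025)&(P[...,2]>zb+.008)&(P[...,2]<zb+.03); q=P[m]
    r=cv2.minEnclosingCircle((q[:,:2]*1000).astype(np.float32)); cx,cy=np.array(r[0])/1000
    print(n,'circ',np.round(r[0],1),round(r[1],1),'fix',(fix([cx,cy])*1000).round(1),end=' ')
    rr=np.hypot(q[:,0]-cx,q[:,1]-cy)
    for a,b in [(0,.004),(.006,.009),(.010,.013),(.014,.0175)]:
        k=(rr>a)&(rr<b); print('r%g-%g'%(a*1e3,b*1e3),(np.median(q[k,2])-zb).round(4),end=' ')
    k=(rr<.0175)&(rr>.0135); A=np.c_[q[k][:,:2]-[cx,cy],np.ones(k.sum())]; s=np.linalg.lstsq(A,q[k][:,2],rcond=None)[0]; print('slope deg',np.degrees(s[:2]).round(2))
a=sys.argv; prof(a[1],float(a[2]),float(a[3]),float(a[4]))
E
python3 prof.py w25 .5706 .0475 .093; python3 prof.py w22 .4729 .4198 0; python3 prof.py w22 .5442 .3477 0
```

```text
w25 circ [571.3  47.4] 19.2 fix [  1.5 124.5] r0-4 0.0229 r6-9 0.0179 r10-13 0.0198 r14-17.5 0.0154 slope deg [ 0.7  -0.04]
w22 circ [472.7 419.8] 19.2 fix [-58.9 505. ] r0-4 0.0229 r6-9 0.018 r10-13 0.0199 r14-17.5 0.0155 slope deg [-0.32 -0.17]
w22 circ [543.8 347.7] 19.6 fix [  4.5 426.1] r0-4 0.0232 r6-9 0.0182 r10-13 0.0199 r14-17.5 0.0157 slope deg [ 1.92 -0.59]
```

>>> jog_arm(
  increments=[
    [[-7,-40,0],0,60],
    [[-13,-80,0],0,60],
    [[-20,-120,0],0,60],
    [[-27,-160,0],0,60],
    [[-33,-200,0],0,60],
    [[-40,-240,0],0,60],
    [[-46,-280,0],0,60],
    [[-53,-320,20],0,60],
    [[-60,-355,40],0,60],
    [[-62,-370,60],0,60],
  ],
)

```text
time: 45.75
ee_pos: [0.4704, 0.4134, 0.154]
tool_rot: [[0.995, 0.105, -0.004], [0.104, -0.994, -0.029], [-0.007, 0.028, -1.0]]
force: [-0.5, -0.0, 0.3]
grip_width: 0.0599
```

>>> jog_arm(
  increments=[
    [[0,0,0],0,60],
    [[0,0,0],0,60],
  ],
)

```text
time: 45.92
ee_pos: [0.4669, 0.4127, 0.1497]
tool_rot: [[0.994, 0.108, -0.012], [0.107, -0.994, -0.034], [-0.015, 0.032, -0.999]]
force: [0.7, 0.8, -0.5]
grip_width: 0.0602
```

```bash
python3 -c "
from h import *
p,d,c=grab('wrist','w26'); np.savez('pics/w26',p=p,d=d,**c)";  python3 sens.py w26 .4729 .4198 .544 .348;python3 st.py .4729 .4198 .003
```

```text
(0.4729, 0.4198) n 1552 circ [473.  419.9] 19.0 top circ [473.  419.9] 19.0 mean [472.8 421.5] zmax 0.0227
(0.544, 0.348) n 119 circ [554.5 358.4] 11.2 top circ [554.5 358.4] 11.2 mean [554.7 360.3] zmax 0.0174
t 45.9667 [0.4688 0.4124 0.1516] F [ 0.9 -0.8  1. ] T [-0.05 -0.01 -0.05] w 0.0598 th 6.06 J [31.7 35.6 84.7 -1.5 61.2 26.4] z [-0.008 -0.032 -0.999]
togo [  6.6 -11.6 148.2]
```

View pics/w26.png

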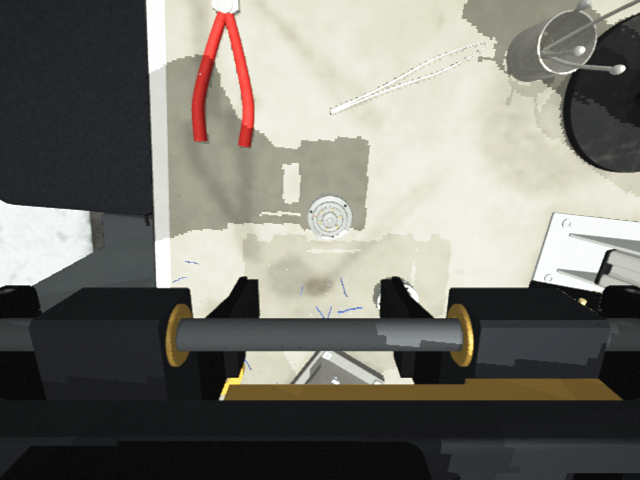

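>>> jog_arm(
  increments=[
    [[6,-11,30],0,60],
    [[6,-11,65],0,60],
    [[6,-11,100],0,60],
    [[6,-11,125],0,60],
    [[6,-11,130],0,60],
    [[6,-11,130],0,60],
  ],
)

```text
time: 46.47
ee_pos: [0.4726, 0.4177, 0.0202]
tool_rot: [[0.995, 0.104, -0.011], [0.103, -0.994, -0.034], [-0.014, 0.033, -0.999]]
force: [-0.2, 0.2, 0.4]
grip_width: 0.06
```

```bash
python3 st.py .4729 .4198 .003
```

```text
t 46.4667 [0.4726 0.4177 0.0202] F [-0.2  0.2  0.4] T [-0.05  0.01 -0.02] w 0.06 th 5.94 J [32.  46.5 87.3 -1.8 47.8 27.2] z [-0.011 -0.034 -0.999]
togo [ 0.8 -2.6 17.1]
```

>>> jog_arm(
  increments=[
    [[1,-2.5,10],0,60],
    [[1,-2.5,17],0,60],
    [[1,-2.5,17],0,60],
    [[1,-2.5,17],0,46],
    [[1,-2.5,17],0,46],
  ],
)

```text
time: 46.88
ee_pos: [0.4736, 0.4201, 0.0039]
tool_rot: [[0.995, 0.104, -0.01], [0.104, -0.994, -0.033], [-0.013, 0.032, -0.999]]
force: [0.7, -0.4, -0.1]
grip_width: 0.0533
```

>>> jog_arm(
  increments=[
    [[0,0,0],0,30],
    [[0,0,0],0,30],
    [[0,0,0],0,30],
    [[0,0,0],0,30],
    [[0,0,0],0,30],
  ],
  force=35,
)

```text
time: 47.3
ee_pos: [0.4737, 0.4204, 0.0046]
tool_rot: [[0.995, 0.104, -0.009], [0.104, -0.994, -0.033], [-0.013, 0.032, -0.999]]
force: [-0.7, 0.6, 4.4]
grip_width: 0.0366
```

```bash
python3 st.py .4729 .4198 .003
```

```text
t 47.3 [0.4737 0.4204 0.0046] F [-0.7  0.6  4.4] T [-0.05  0.23  0.  ] w 0.0366 th 5.95 J [32.1 48.  87.1 -1.8 46.4 27.4] z [-0.009 -0.033 -0.999]
togo [-0.9  0.4  1.6]
```

>>> jog_arm(
  increments=[
    [[0,0,-15],0,30],
    [[0,0,-40],0,30],
    [[0,0,-75],0,30],
    [[0,0,-110],0,30],
    [[0,0,-150],0,30],
    [[0,0,-180],0,30],
    [[0,0,-190],0,30],
    [[0,0,-190],0,30],
  ],
)

```text
time: 47.97
ee_pos: [0.4772, 0.4278, 0.1977]
tool_rot: [[0.995, 0.104, -0.003], [0.104, -0.994, -0.029], [-0.006, 0.029, -1.0]]
force: [0.1, -0.2, -0.8]
grip_width: 0.0369
```

```bash
python3 st.py .5756 .0018 .18
```

```text
t 47.9667 [0.4772 0.4278 0.1977] F [ 0.1 -0.2 -0.8] T [-0.05  0.    0.01] w 0.0369 th 5.96 J [32.5 33.5 80.1 -1.4 67.4 27.1] z [-0.003 -0.029 -1.   ]
togo [ 53.7 433.2  29.7]
```

>>> jog_arm(
  increments=[
    [[5,39,0],0,30],
    [[10,78,0],0,30],
    [[15,118,0],0,30],
    [[20,158,0],0,30],
    [[25,198,0],0,30],
    [[30,238,0],0,30],
    [[35,278,0],0,30],
    [[40,318,0],0,30],
    [[44,358,0],0,30],
    [[49,396,0],0,30],
  ],
)

```text
time: 48.8
ee_pos: [0.5652, 0.0371, 0.2057]
tool_rot: [[0.995, 0.104, -0.009], [0.103, -0.994, -0.028], [-0.012, 0.027, -1.0]]
force: [0.1, 0.8, -1.2]
grip_width: 0.0368
```

```bash
python3 st.py .5756 .0018 .15
```

```text
t 48.8 [0.5652 0.0371 0.2057] F [ 0.1  0.8 -1.2] T [-0.02 -0.06  0.02] w 0.0368 th 5.93 J [ -6.6  27.2  91.2  -1.9  62.  -11.7] z [-0.009 -0.028 -1.   ]
togo [ 7.4 34.6 56.5]
```

>>> jog_arm(
  increments=[
    [[6,25,5],0,30],
    [[7,35,20],0,30],
    [[7,35,45],0,30],
    [[7,35,70],0,30],
    [[7,35,85],0,30],
    [[7,35,90],0,30],
    [[7,35,90],0,30],
    [[7,35,90],0,30],
  ],
)

```text
time: 49.47
ee_pos: [0.5743, 0.0006, 0.1155]
tool_rot: [[0.995, 0.104, -0.011], [0.104, -0.994, -0.028], [-0.014, 0.027, -1.0]]
force: [0.1, -0.4, -0.8]
grip_width: 0.0365
```

```bash
python3 st.py .5756 .0018 .0976;  python3 -c "
from h import *
p,d,c=grab('wrist','w27'); np.savez('pics/w27',p=p,d=d,**c)"
```

```text
t 49.4667 [0.5743 0.0006 0.1155] F [ 0.1 -0.4 -0.8] T [-0.01 -0.02  0.  ] w 0.0365 th 5.94 J [-10.2  34.8  94.4  -2.2  51.2 -14.7] z [-0.011 -0.028 -1.   ]
togo [ 1.7 -1.6 17.9]
```

View pics/w27.png

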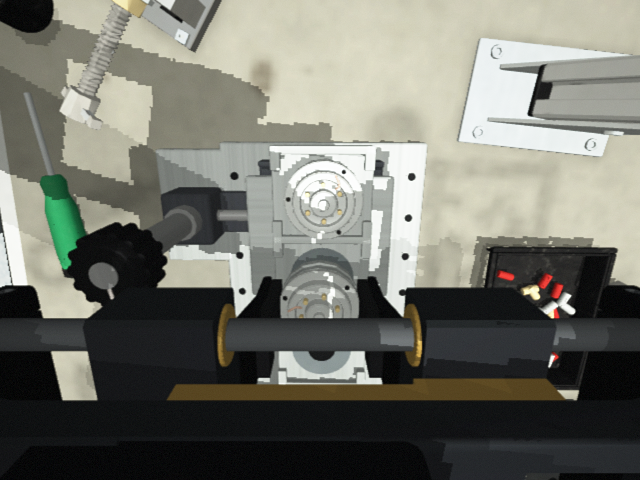

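>>> jog_arm(
  increments=[
    [[1.5,-1.7,3],0,30],
    [[1.5,-1.7,7],0,30],
    [[1.5,-1.7,11],0,30],
    [[1.5,-1.7,15],0,30],
    [[1.5,-1.7,15],0,30],
    [[1.5,-1.7,15],0,30],
  ],
)

```text
time: 50.02
ee_pos: [0.576, 0.002, 0.1012]
tool_rot: [[0.995, 0.104, -0.01], [0.104, -0.994, -0.028], [-0.013, 0.027, -1.0]]
force: [0.6, 0.4, -1.5]
grip_width: 0.0369
```

```bash
python3 st.py .5754 .0021 .0976
```

```text
t 50.0167 [0.576  0.002  0.1012] F [ 0.6  0.4 -1.5] T [-0.06  0.04 -0.06] w 0.0369 th 5.95 J [-10.   36.1  94.7  -2.2  49.4 -14.5] z [-0.01  -0.028 -1.   ]
togo [-0.5 -0.2  3.6]
```

>>> jog_arm(
  increments=[
    [[-0.5,0,2],0,30],
    [[-0.5,0,3.5],0,30],
    [[-0.5,0,4.2],0,30],
    [[-0.5,0,4.2],0,30],
  ],
)

```text
time: 50.35
ee_pos: [0.5754, 0.0019, 0.0976]
tool_rot: [[0.995, 0.104, -0.01], [0.104, -0.994, -0.028], [-0.013, 0.027, -1.0]]
force: [-1.9, 0.2, 2.7]
grip_width: 0.0366
```

>>> jog_arm(
  increments=[
    [[0,0,0],0,40],
    [[0,0,0],0,44],
    [[0,0,0],0,48],
    [[0,0,0],0,48],
    [[0,0,-15],0,50],
    [[0,0,-40],0,50],
    [[0,0,-80],0,60],
    [[0,0,-115],0,60],
    [[0,0,-120],0,60],
    [[0,0,-120],0,60],
  ],
)

```text
time: 51.18
ee_pos: [0.5787, 0.005, 0.2207]
tool_rot: [[0.995, 0.104, -0.003], [0.104, -0.994, -0.03], [-0.006, 0.029, -1.0]]
force: [0.2, 0.7, 0.5]
grip_width: 0.0594
```

```bash
python3 -c "
from h import *
p,d,c=grab('wrist','w28'); np.savez('pics/w28',p=p,d=d,**c)"; python3 prof.py w28 .575 .0016 .093;python3 prof.py w28 .5706 .0475 .093; python3 st.py .51 .24 .28
```

```text
w28 circ [576.    1.2] 19.3 fix [ 1.5 78.1] r0-4 0.023 r6-9 0.0179 r10-13 0.0197 r14-17.5 0.0154 slope deg [-0.43  0.88]
w28 circ [571.5  47.3] 19.0 fix [  1.6 124.4] r0-4 0.023 r6-9 0.0178 r10-13 0.0197 r14-17.5 0.0154 slope deg [-0.35  0.23]
t 51.2333 [0.577  0.0052 0.2184] F [-0.8 -0.5  0.6] T [-0.09  0.07  0.03] w 0.0596 th 5.96 J [ -9.7  27.   89.   -1.9  64.1 -14.8] z [-0.007 -0.029 -1.   ]
togo [ -42.9 -238.6  -67.8]
```

View pics/w28.png

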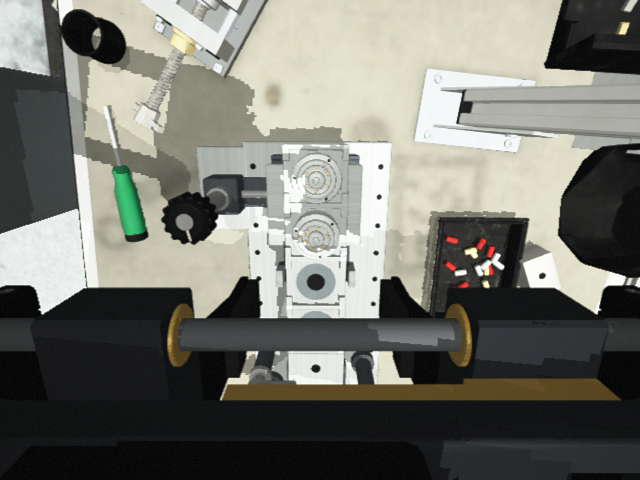

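```bash
python3 - <<'E'
from fx import *
for nm in ['w21','w26','w28']:
  z=np.load(f'pics/{nm}.npz'); c={k:z[k] for k in ['K','rvec','tvec']}; P=cloud(c,z['d'])
  P=P[np.isfinite(P[...,2])]
  x,y=(.544,.348)
  for t in [40,60,75,90,105]:
    th=np.radians(t); ex=np.array([np.cos(th),np.sin(th)]); ey=np.array([-np.sin(th),np.cos(th)])
    D=P[...,:2]-[x,y]; a=D@ex; b=D@ey
    m=(abs(a)<.11)&(abs(b)<.05)&(P[...,2]>.03)&(P[...,2]<.16); f=(abs(a)<.065)&(abs(b)<.016)&(np.hypot(a,b)>.024)&(P[...,2]>.006)&(P[...,2]<.1)
    print(nm,t,m.sum(),P[m][:,2].max().round(3) if m.any() else '',f.sum())
E
```

```text
w21 40 1330 0.098 0
w21 60 1226 0.058 0
w21 75 1188 0.058 0
w21 90 756 0.057 0
w21 105 328 0.057 0
w26 40 514 0.054 0
w26 60 464 0.054 0
w26 75 441 0.054 0
w26 90 432 0.16 0
w26 105 347 0.16 0
w28 40 0  0
w28 60 0  0
w28 75 0  0
w28 90 0  0
w28 105 0  0
```

>>> jog_arm(
  increments=[
    [[1,-38,0],-7,60],
    [[1,-76,0],-14,60],
    [[1,-114,0],-21,60],
    [[2,-152,0],-28,60],
    [[2,-190,0],-35,60],
    [[2,-228,0],-42,60],
    [[3,-266,0],-49,60],
    [[3,-304,10],-56,60],
    [[3,-335,30],-63,60],
    [[3,-344,55],-70,60],
  ],
)

```text
time: 52.07
ee_pos: [0.5426, 0.3508, 0.1521]
tool_rot: [[0.233, 0.972, -0.007], [0.972, -0.233, -0.027], [-0.027, -0.0, -1.0]]
force: [0.0, -0.4, 1.1]
grip_width: 0.0601
```

>>> jog_arm(
  increments=[
    [[0,0,0],-7,60],
    [[0,0,0],-9,60],
    [[0,0,0],-9,60],
    [[0,0,0],-9,60],
  ],
)

```text
time: 52.4
ee_pos: [0.5414, 0.3503, 0.1499]
tool_rot: [[0.079, 0.997, -0.01], [0.996, -0.079, -0.028], [-0.029, -0.008, -1.0]]
force: [1.4, 0.5, -0.6]
grip_width: 0.0599
```

```bash
python3 -c "
from h import *
p,d,c=grab('wrist','w29'); np.savez('pics/w29',p=p,d=d,**c)"; python3 sens.py w29 .544 .348; python3 st.py .544 .348 .03
```

```text
(0.544, 0.348) n 1505 circ [543.8 347.9] 19.1 top circ [543.8 347.9] 19.1 mean [542.2 348.1] zmax 0.0225
t 52.45 [0.5419 0.3503 0.1507] F [-0.7 -0.1  0.2] T [ 0.03 -0.03 -0.  ] w 0.0602 th 85.45 J [ 23.6  37.   81.7  -1.4  62.5 -61.2] z [-0.009 -0.028 -1.   ]
togo [  1.3   3.1 120.7]
```

View pics/w29.png

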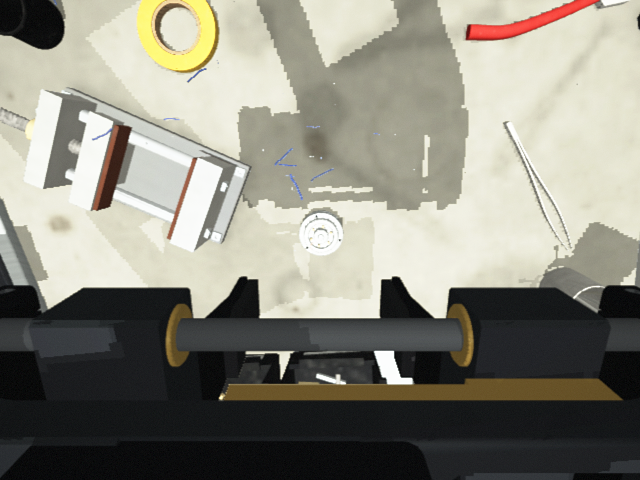

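>>> jog_arm(
  increments=[
    [[1,3,35],0,60],
    [[1,3,70],0,60],
    [[1,3,105],0,60],
    [[1,3,125],0,60],
    [[1,3,128],0,60],
    [[1,3,128],0,60],
  ],
)

```text
time: 52.95
ee_pos: [0.543, 0.3465, 0.0212]
tool_rot: [[0.081, 0.997, -0.012], [0.996, -0.081, -0.029], [-0.03, -0.01, -1.0]]
force: [0.3, -0.5, 0.3]
grip_width: 0.0601
```

```bash
python3 st.py .5438 .3479 .003
```

```text
t 52.95 [0.543  0.3465 0.0212] F [ 0.3 -0.5  0.3] T [ 0.03 -0.08 -0.07] w 0.0601 th 85.38 J [ 23.2  47.   85.4  -1.7  48.9 -61. ] z [-0.012 -0.029 -1.   ]
togo [ 2.   0.9 18.2]
```

>>> jog_arm(
  increments=[
    [[2,1,10],0,60],
    [[2,1,17],0,60],
    [[2,1,17],0,60],
    [[2,1,17],0,46],
    [[2,1,17],0,46],
  ],
)

```text
time: 53.37
ee_pos: [0.5444, 0.3483, 0.0049]
tool_rot: [[0.081, 0.997, -0.011], [0.996, -0.081, -0.028], [-0.029, -0.009, -1.0]]
force: [0.3, 0.3, -0.1]
grip_width: 0.0529
```

>>> jog_arm(
  increments=[
    [[0,0,0],0,30],
    [[0,0,0],0,30],
    [[0,0,0],0,30],
    [[0,0,0],0,30],
    [[0,0,0],0,30],
  ],
  force=35,
)

```text
time: 53.78
ee_pos: [0.5448, 0.3484, 0.0056]
tool_rot: [[0.08, 0.997, -0.01], [0.996, -0.081, -0.028], [-0.029, -0.008, -1.0]]
force: [-0.4, 0.2, 4.4]
grip_width: 0.0366
```

```bash
python3 st.py .5438 .3479 .003
```

```text
t 53.7833 [0.5448 0.3484 0.0056] F [-0.4  0.2  4.4] T [-0.08  0.1   0.03] w 0.0366 th 85.38 J [ 23.3  48.5  85.3  -1.7  47.5 -60.9] z [-0.01  -0.028 -1.   ]
togo [-0.5 -0.9  2.7]
```

>>> jog_arm(
  increments=[
    [[0,0,-15],0,30],
    [[0,0,-40],0,30],
    [[0,0,-75],0,30],
    [[0,0,-110],0,30],
    [[0,0,-150],0,30],
    [[0,0,-180],0,30],
    [[0,0,-190],0,30],
    [[0,0,-190],0,30],
  ],
)

```text
time: 54.45
ee_pos: [0.5484, 0.3547, 0.1988]
tool_rot: [[0.08, 0.997, -0.004], [0.996, -0.081, -0.025], [-0.025, -0.002, -1.0]]
force: [-0.9, -0.1, -0.5]
grip_width: 0.037
```

```bash
python3 st.py .58 -.0453 .18
```

```text
t 54.45 [0.5484 0.3547 0.1988] F [-0.9 -0.1 -0.5] T [ 0.03  0.01 -0.  ] w 0.037 th 85.38 J [ 23.7  34.3  78.3  -1.3  68.2 -61.2] z [-0.004 -0.025 -1.   ]
togo [-395.5   63.7   28.8]
```

>>> jog_arm(
  increments=[
    [[-39,6,-5],7,30],
    [[-78,13,-5],14,30],
    [[-117,19,-5],21,30],
    [[-156,25,-5],28,30],
    [[-195,32,-5],35,30],
    [[-234,38,-5],42,30],
    [[-273,44,-5],49,30],
    [[-312,50,-5],56,30],
    [[-351,57,-5],63,30],
    [[-385,62,-5],70,30],
  ],
)

```text
time: 55.28
ee_pos: [0.5775, -0.0361, 0.2105]
tool_rot: [[0.966, 0.259, -0.009], [0.258, -0.966, -0.024], [-0.015, 0.021, -1.0]]
force: [0.3, 0.2, -1.0]
grip_width: 0.0364
```

```bash
python3 st.py .58 -.0453 .18
```

```text
t 55.2833 [ 0.5775 -0.0361  0.2105] F [ 0.3  0.2 -1. ] T [-0.03  0.03 -0.  ] w 0.0364 th 14.97 J [-13.8  27.6  89.3  -1.6  63.2 -28.1] z [-0.009 -0.024 -1.   ]
togo [ 0.4  8.9 30.7]
```

>>> jog_arm(
  increments=[
    [[0,9,5],5,30],
    [[0,9,20],9,30],
    [[0,9,45],9,30],
    [[0,9,70],9,30],
    [[0,9,85],9,30],
    [[0,9,92],9,30],
    [[0,9,92],9,30],
    [[0,9,92],9,30],
  ],
)

```text
time: 55.95
ee_pos: [0.5783, -0.0467, 0.1174]
tool_rot: [[0.994, 0.104, -0.012], [0.104, -0.994, -0.024], [-0.014, 0.022, -1.0]]
force: [0.9, 0.5, -0.6]
grip_width: 0.0367
```

```bash
python3 st.py .58 -.0453 .0986;  python3 -c "
from h import *
p,d,c=grab('wrist','w30'); np.savez('pics/w30',p=p,d=d,**c)"; python3 ringt.py w30
```

```text
t 55.95 [ 0.5783 -0.0467  0.1174] F [ 0.9  0.5 -0.6] T [-0.06  0.04  0.02] w 0.0367 th 5.98 J [-14.9  35.   93.5  -1.9  51.8 -19.7] z [-0.012 -0.024 -1.   ]
togo [ 2.1 -1.7 18.8]
nest 2 px [333.3 259.6] area 238 fix [ 6.2 40.8] world [ 0.5844 -0.0354  0.0925]
```

View pics/w30.png

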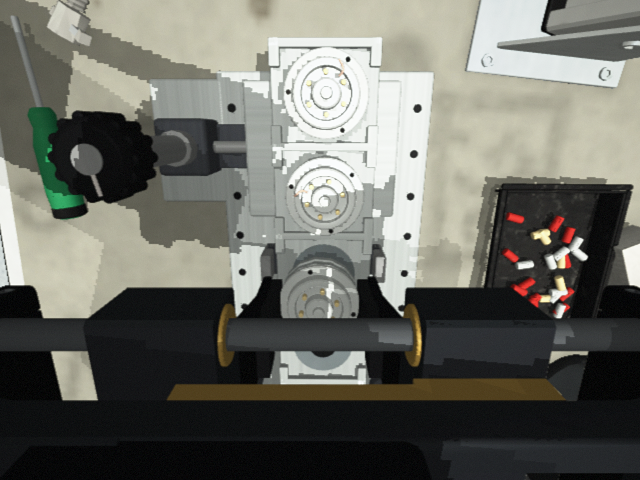

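>>> jog_arm(
  increments=[
    [[2,-1.7,4],0,30],
    [[2,-1.7,8],0,30],
    [[2,-1.7,12],0,30],
    [[2,-1.7,15],0,30],
    [[2,-1.7,15],0,30],
    [[2,-1.7,15],0,30],
  ],
)

```text
time: 56.5
ee_pos: [0.5806, -0.0453, 0.1033]
tool_rot: [[0.994, 0.105, -0.01], [0.104, -0.994, -0.024], [-0.012, 0.023, -1.0]]
force: [0.4, -0.4, -0.9]
grip_width: 0.0366
```

```bash
python3 st.py .58 -.0453 .0986
```

```text
t 56.5 [ 0.5806 -0.0453  0.1033] F [ 0.4 -0.4 -0.9] T [-0.07 -0.    0.02] w 0.0366 th 5.99 J [-14.7  36.3  93.8  -1.9  50.1 -19.4] z [-0.01  -0.024 -1.   ]
togo [-0.6 -0.2  4.7]
```

>>> jog_arm(
  increments=[
    [[-0.5,0,2],0,30],
    [[-0.5,0,4],0,30],
    [[-0.5,0,5],0,30],
    [[-0.5,0,5],0,30],
  ],
)

```text
time: 56.83
ee_pos: [0.5802, -0.0457, 0.0989]
tool_rot: [[0.994, 0.105, -0.009], [0.104, -0.994, -0.024], [-0.012, 0.023, -1.0]]
force: [-1.4, -0.8, 2.5]
grip_width: 0.0366
```

>>> jog_arm(
  increments=[
    [[0,0,0],0,40],
    [[0,0,0],0,44],
    [[0,0,0],0,48],
    [[0,0,0],0,48],
    [[0,0,-15],0,50],
    [[0,0,-40],0,50],
    [[0,0,-80],0,60],
    [[0,0,-115],0,60],
    [[0,0,-130],0,60],
    [[0,0,-130],0,60],
  ],
)

```text
time: 57.67
ee_pos: [0.5844, -0.0431, 0.2336]
tool_rot: [[0.995, 0.105, 0.001], [0.105, -0.994, -0.027], [-0.002, 0.027, -1.0]]
force: [0.5, 0.2, -0.8]
grip_width: 0.0593
```

```bash
python3 -c "
from h import *
p,d,c=grab('wrist','w31'); np.savez('pics/w31',p=p,d=d,**c)"; for q in ".5706 .0475" ".575 .0016" ".5799 -.0444"; do python3 prof.py w31 $q .093; done; python3 st.py .44 -.177 .25; python3 -c "
from h import *
p,d,c=grab('top','t31')
cv2.imwrite('pics/t31z.png',cv2.resize(p[190:340,300:500,::-1],None,fx=4,fy=4))"
```

```text
w31 circ [571.3  47.3] 19.0 fix [  1.5 124.4] r0-4 0.0231 r6-9 0.0178 r10-13 0.0197 r14-17.5 0.0153 slope deg [ 0.17 -0.69]
w31 circ [575.7   1.4] 19.0 fix [ 1.3 78.3] r0-4 0.0231 r6-9 0.0177 r10-13 0.0198 r14-17.5 0.0153 slope deg [-0.16  0.07]
w31 circ [580.4 -44.9] 19.1 fix [ 1.3 31.8] r0-4 0.0228 r6-9 0.0178 r10-13 0.0198 r14-17.5 0.0153 slope deg [0.39 0.42]
t 57.7167 [ 0.5827 -0.0428  0.231 ] F [-0.1  0.  -0.4] T [-0.1   0.02  0.03] w 0.0595 th 6.0 J [-14.4  26.6  87.4  -1.6  65.9 -19.7] z [-0.004 -0.026 -1.   ]
togo [-156.1  119.   -14.9]
```

View pics/t31z.png

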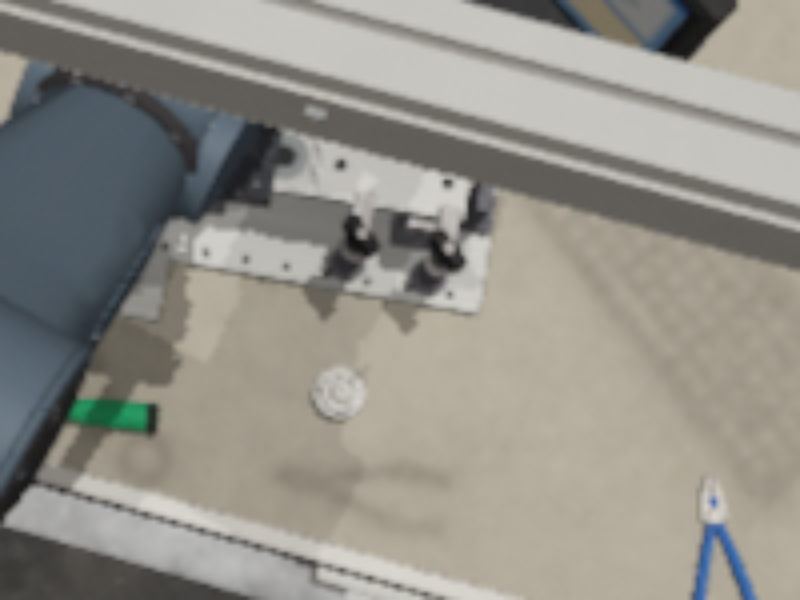

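>>> jog_arm(
  increments=[
    [[-31,24,0],-7,60],
    [[-62,48,0],-14,60],
    [[-94,72,0],-21,60],
    [[-125,95,0],-28,60],
    [[-156,119,0],-35,60],
    [[-156,119,0],-42,60],
    [[-156,119,10],-49,60],
    [[-156,119,25],-56,60],
    [[-156,119,40],-63,60],
    [[-156,119,50],-70,60],
  ],
)

```text
time: 58.6
ee_pos: [0.4361, -0.1773, 0.1807]
tool_rot: [[0.254, 0.967, -0.013], [0.967, -0.254, -0.021], [-0.024, -0.008, -1.0]]
force: [-0.2, 0.3, -0.2]
grip_width: 0.0599
```

>>> jog_arm(
  increments=[
    [[0,0,5],-7,60],
    [[0,0,15],-14,60],
    [[0,0,20],-14,60],
    [[0,0,20],-14,60],
  ],
)

```text
time: 58.93
ee_pos: [0.434, -0.1766, 0.1583]
tool_rot: [[0.015, 1.0, -0.019], [1.0, -0.016, -0.018], [-0.018, -0.018, -1.0]]
force: [0.3, -0.3, -0.3]
grip_width: 0.0598
```

```bash
python3 -c "
from h import *
p,d,c=grab('wrist','w32'); np.savez('pics/w32',p=p,d=d,**c)"; python3 sens.py w32 .44 -.177; python3 st.py .44 -.177 .02
```

```text
(0.44, -0.177) n 1419 circ [ 439.3 -176.5] 19.1 top circ [ 439.3 -176.5] 19.1 mean [ 437.8 -176.3] zmax 0.0228
t 58.9833 [ 0.4347 -0.177   0.1591] F [0.7 0.3 0.2] T [ 0.05  0.01 -0.03] w 0.0602 th 89.13 J [ -34.9   24.3  107.4   -1.9   48.5 -122.7] z [-0.017 -0.019 -1.   ]
togo [  2.7   7.6 139. ]
```

View pics/w32.png

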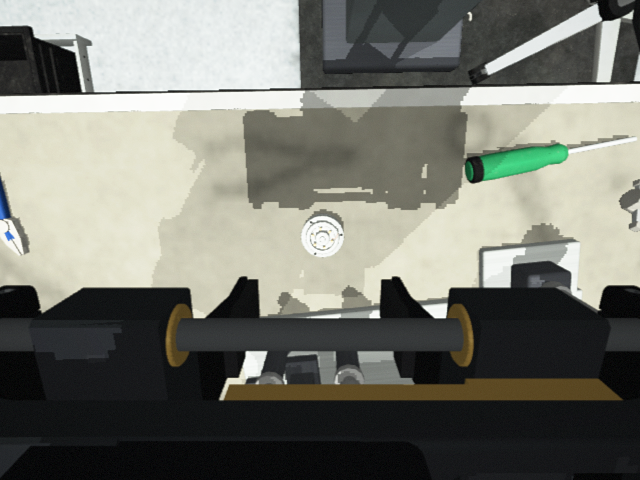

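>>> jog_arm(
  increments=[
    [[3,7,35],0,60],
    [[3,7,70],0,60],
    [[3,7,105],0,60],
    [[3,7,130],0,60],
    [[3,7,136],0,60],
    [[3,7,136],0,60],
  ],
)

```text
time: 59.48
ee_pos: [0.4385, -0.1761, 0.0217]
tool_rot: [[0.017, 1.0, -0.02], [1.0, -0.017, -0.017], [-0.017, -0.02, -1.0]]
force: [0.5, -0.3, 0.4]
grip_width: 0.0601
```

```bash
python3 st.py .4393 -.1765 .003
```

```text
t 59.4833 [ 0.4385 -0.1761  0.0217] F [ 0.5 -0.3  0.4] T [ 0.03  0.02 -0.04] w 0.0601 th 89.05 J [ -34.5   39.8  111.7   -3.    28.9 -120.9] z [-0.02  -0.017 -1.   ]
togo [-0.1  1.1 18.6]
```

>>> jog_arm(
  increments=[
    [[0,1,10],0,60],
    [[0,1,17.5],0,60],
    [[0,1,17.5],0,60],
    [[0,1,17.5],0,46],
    [[0,1,17.5],0,46],
  ],
)

```text
time: 59.9
ee_pos: [0.4396, -0.1766, 0.0048]
tool_rot: [[0.017, 1.0, -0.019], [1.0, -0.017, -0.017], [-0.018, -0.019, -1.0]]
force: [-0.2, -0.7, 0.1]
grip_width: 0.0531
```

>>> jog_arm(
  increments=[
    [[0,0,0],0,30],
    [[0,0,0],0,30],
    [[0,0,0],0,30],
    [[0,0,0],0,30],
    [[0,0,0],0,30],
  ],
  force=35,
)

```text
time: 60.32
ee_pos: [0.4399, -0.1768, 0.0053]
tool_rot: [[0.017, 1.0, -0.018], [1.0, -0.017, -0.018], [-0.018, -0.018, -1.0]]
force: [0.4, 0.1, 6.8]
grip_width: 0.0368
```

```bash
python3 st.py .4393 -.1765 .003
```

```text
t 60.3167 [ 0.4399 -0.1768  0.0053] F [0.4 0.1 6.8] T [ 0.13 -0.02  0.05] w 0.0368 th 89.03 J [ -34.5   41.8  111.8   -3.2   26.7 -120.7] z [-0.018 -0.018 -1.   ]
togo [ 0.3 -0.5  2.3]
```

>>> jog_arm(
  increments=[
    [[0,0,-15],0,30],
    [[0,0,-40],0,30],
    [[0,0,-75],0,30],
    [[0,0,-110],0,30],
    [[0,0,-150],0,30],
    [[0,0,-190],0,30],
    [[0,0,-205],0,30],
    [[0,0,-205],0,30],
  ],
)

```text
time: 60.98
ee_pos: [0.4459, -0.1745, 0.2142]
tool_rot: [[0.017, 1.0, -0.01], [1.0, -0.017, -0.023], [-0.023, -0.01, -1.0]]
force: [-0.6, -0.3, -0.9]
grip_width: 0.0363
```

```bash
python3 st.py .5848 -.0907 .21
```

```text
t 60.9833 [ 0.4459 -0.1745  0.2142] F [-0.6 -0.3 -0.9] T [ 0.05 -0.01  0.01] w 0.0363 th 89.04 J [ -33.8   19.7  103.    -1.7   57.  -121.9] z [-0.01  -0.023 -1.   ]
togo [ 86.1 137.5   0.8]
```

>>> jog_arm(
  increments=[
    [[15,25,0],7,30],
    [[32,51,0],14,30],
    [[49,78,0],21,30],
    [[65,104,0],28,30],
    [[80,128,0],35,30],
    [[86,137,0],42,30],
    [[86,137,0],49,30],
    [[86,137,0],56,30],
    [[86,137,0],63,30],
    [[86,137,0],70,30],
  ],
)

```text
time: 61.82
ee_pos: [0.5828, -0.0902, 0.208]
tool_rot: [[0.947, 0.321, -0.015], [0.321, -0.947, -0.022], [-0.021, 0.016, -1.0]]
force: [0.2, 0.4, -1.0]
grip_width: 0.0364
```

```bash
python3 st.py .5848 -.0907 .12
```

```text
t 61.8167 [ 0.5828 -0.0902  0.208 ] F [ 0.2  0.4 -1. ] T [-0.01  0.02 -0.  ] w 0.0364 th 18.7 J [-18.9  28.7  87.7  -1.6  64.  -36.9] z [-0.015 -0.022 -1.   ]
togo [ 3.6 -0.3 87.9]
```

>>> jog_arm(
  increments=[
    [[3,0,0],7,30],
    [[3,0,15],13,30],
    [[3,0,45],13,30],
    [[3,0,70],13,30],
    [[3,0,85],13,30],
    [[3,0,89],13,30],
    [[3,0,89],13,30],
    [[3,0,89],13,30],
  ],
)

```text
time: 62.48
ee_pos: [0.584, -0.0911, 0.1182]
tool_rot: [[0.995, 0.1, -0.016], [0.099, -0.995, -0.021], [-0.019, 0.019, -1.0]]
force: [0.2, 0.9, -1.3]
grip_width: 0.0365
```

```bash
python3 st.py .5847 -.0907 .0983;  python3 -c "
from h import *
p,d,c=grab('wrist','w33'); np.savez('pics/w33',p=p,d=d,**c)"
```

```text
t 62.4833 [ 0.584  -0.0911  0.1182] F [ 0.2  0.9 -1.3] T [-0.05  0.01 -0.03] w 0.0365 th 5.7 J [-18.9  35.6  91.7  -1.8  53.1 -23.5] z [-0.016 -0.021 -1.   ]
togo [ 1.1 -0.7 19.9]
```

View pics/w33.png

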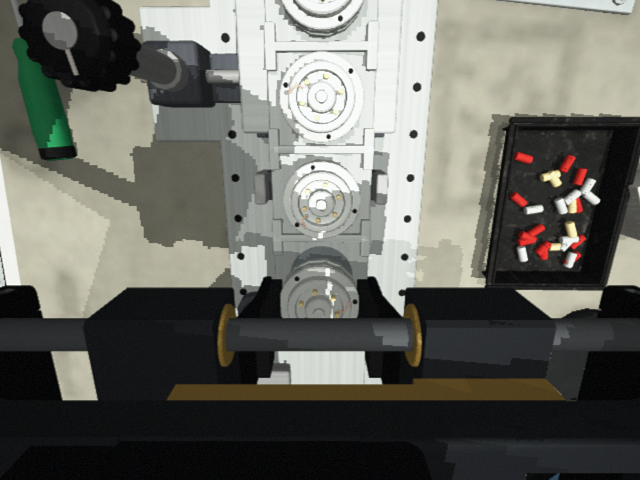

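>>> jog_arm(
  increments=[
    [[1,-0.5,4],0,30],
    [[1,-0.5,8],0,30],
    [[1,-0.5,12],0,30],
    [[1,-0.5,16],0,30],
    [[1,-0.5,16],0,30],
    [[1,-0.5,16],0,30],
  ],
)

```text
time: 63.03
ee_pos: [0.5852, -0.091, 0.1028]
tool_rot: [[0.995, 0.1, -0.015], [0.099, -0.995, -0.022], [-0.017, 0.02, -1.0]]
force: [-0.8, -0.1, -1.5]
grip_width: 0.0367
```

```bash
python3 st.py .5847 -.0907 .0983
```

```text
t 63.0333 [ 0.5852 -0.091   0.1028] F [-0.8 -0.1 -1.5] T [-0.08  0.01 -0.02] w 0.0367 th 5.7 J [-18.9  37.   92.2  -1.9  51.3 -23.4] z [-0.015 -0.022 -1.   ]
togo [-0.4 -0.4  4.5]
```

>>> jog_arm(
  increments=[
    [[-0.5,-0.5,2],0,30],
    [[-0.5,-0.5,4],0,30],
    [[-0.5,-0.5,5],0,30],
    [[-0.5,-0.5,5],0,30],
  ],
)

```text
time: 63.37
ee_pos: [0.5847, -0.0909, 0.0985]
tool_rot: [[0.995, 0.1, -0.015], [0.099, -0.995, -0.022], [-0.017, 0.02, -1.0]]
force: [-0.6, -0.5, 3.1]
grip_width: 0.0366
```

>>> jog_arm(
  increments=[
    [[0,0,0],0,40],
    [[0,0,0],0,44],
    [[0,0,0],0,48],
    [[0,0,0],0,48],
    [[0,0,-15],0,50],
    [[0,0,-40],0,50],
    [[0,0,-80],0,60],
    [[0,0,-115],0,60],
    [[0,0,-150],0,60],
    [[0,0,-160],0,60],
  ],
)

```text
time: 64.2
ee_pos: [0.5901, -0.088, 0.2644]
tool_rot: [[0.995, 0.1, -0.005], [0.1, -0.995, -0.025], [-0.007, 0.025, -1.0]]
force: [0.8, -0.4, -0.5]
grip_width: 0.059
```

>>> jog_arm(
  increments=[
    [[-35,30,-30],0,60],
    [[-70,60,-60],0,60],
    [[-90,80,-80],0,60],
    [[-90,80,-80],0,60],
    [[-90,80,-80],0,60],
  ],
)

```text
time: 64.62
ee_pos: [0.5082, -0.1777, 0.3501]
tool_rot: [[0.995, 0.096, -0.0], [0.096, -0.995, -0.03], [-0.003, 0.03, -1.0]]
force: [1.2, 0.1, -1.5]
grip_width: 0.0601
```

```bash
python3 jack.py w34; for q in ".5706 .0475" ".575 .0016" ".5799 -.0444" ".5846 -.0902"; do python3 prof.py w34 $q .093; done; python3 clamps.py w35; python3 hook.py w35; python3 -c "
from h import *
grab('top','t34'); grab('scene','s34')"
```

```text
64.6167 [ 0.5082105  -0.17773896  0.35011628] [ 1.22639548  0.11287676 -1.49885114] 0.06005434782405282 5.5082735115465615 -35.536485065277
heel (1070, np.float64(0.09669), np.float64(0.0014))
nest 1 (598, np.float64(0.10769), np.float64(0.0068))
nest 2 (664, np.float64(0.10769), np.float64(0.0068))
nest 3 (758, np.float64(0.10769), np.float64(0.007))
nest 4 (80, np.float64(0.09285), np.float64(0.0019))
plat L 0.065 (63, np.float64(0.08453), np.float64(0.0009)) R (71, np.float64(0.08452), np.float64(0.0009))
plat L 0.08 (73, np.float64(0.08451), np.float64(0.0009)) R (80, np.float64(0.08469), np.float64(0.0008))
plat L 0.1 (55, np.float64(0.08464), np.float64(0.001)) R (52, np.float64(0.08468), np.float64(0.0009))
plat L 0.12 None R None
w34 circ [572.4  29.2] 4.9 fix [  0.8 106.3] r0-4 0.0101 r6-9 nan r10-13 nan r14-17.5 nan slope deg [0. 0.]
w34 circ [575.8   1.4] 19.2 fix [ 1.3 78.3] r0-4 0.0233 r6-9 0.018 r10-13 0.0197 r14-17.5 0.0155 slope deg [-0.99  0.32]
w34 circ [580.4 -44.7] 19.1 fix [ 1.2 31.9] r0-4 0.023 r6-9 0.0179 r10-13 0.0198 r14-17.5 0.0155 slope deg [-0.14 -0.52]
w34 circ [584.9 -90.3] 19.2 fix [  1.2 -13.8] r0-4 0.0233 r6-9 0.0179 r10-13 0.0198 r14-17.5 0.0156 slope deg [-0.5   0.28]
64.6667 [ 0.50861327 -0.17598393  0.34825359] 5.5452147602607145 [-30.18933471 -35.46365987]
1 n 326 top 0.1357 ctr [ 536.  -156.6] size [31.2 12.3] long ang rect 52.9 pca 53.5 fix [-54.2 -74.8]
2 n 319 top 0.1358 ctr [ 648.2 -175.7] size [31.  11.9] long ang rect 51.6 pca 52.900000000000006 fix [  55.4 -105.2]
3 n 287 top 0.1357 ctr [ 541.8 -217.7] size [31.2 11.4] long ang rect 53.5 pca 52.5 fix [ -54.7 -136.2]
1 212
  z 0.1051 dir(fixture, deg from +x)  2.0 rect [-28.  -74.8] [18.5 12.8] 0.4
2 192
  z 0.105 dir(fixture, deg from +x)  165.8 rect [  29.  -105.1] [13.4 18.5] 89.0
3 189
  z 0.1051 dir(fixture, deg from +x)  0.9 rect [ -28.1 -136.6] [14.  19.1] 89.1
  return _methods._mean(a, axis=axis, dtype=dtype,
  ret = ret.dtype.type(ret / rcount)
```

View pics/w34.png

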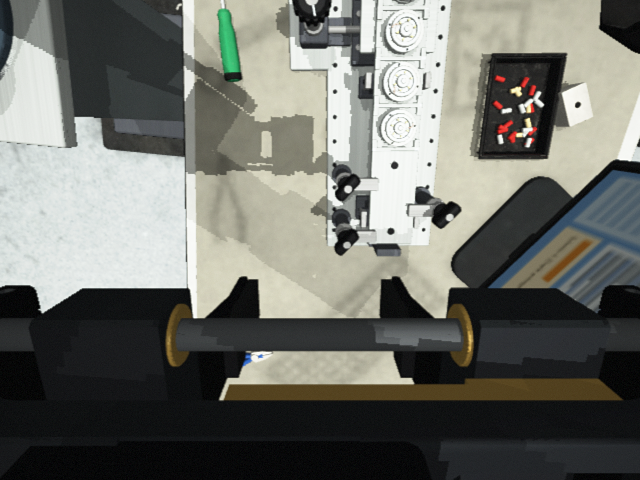

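View pics/t34.png

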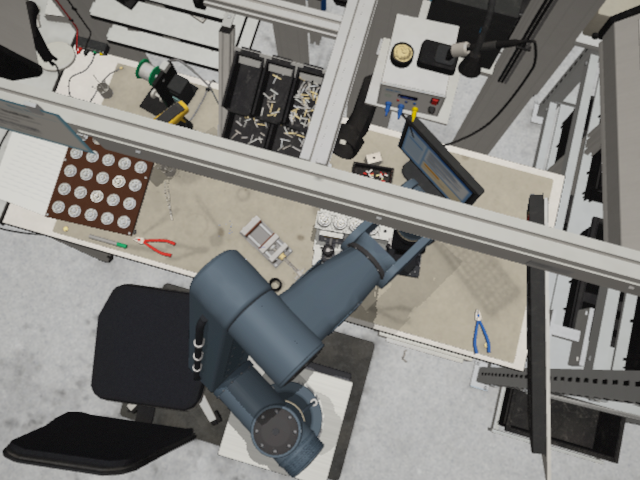

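```bash
python3 -c "
from h import *
s=sense(); print(s['time'],s['dq'].round(3)); print(finish_job())"
```

```text
64.8167 [ 0.013  0.011 -0.001 -0.003  0.002 -0.002]
the job is handed in; nothing more can be done
None
```

The job is done and handed in at about 65 s of the 210 s allowed, with everything carried out in the order you asked.

- **Rail:** it lies on both rests between the cheeks. Measured against the fixture, it sits about 1 mm from its seat.
- **Jack:** I turned it up until the depth images showed the nest end lifting about 0.2 mm, then turned it back 4°. The nest floors then read within 0.03 mm of their earlier height. The platform reads about 84.6 mm and the rail's underside about 84.85 mm. That 0.2–0.3 mm difference is within the camera's offset, because the rail began to lift at that same platform reading.
- **Clamps:** all three hooks are square over the rail, with the knobs at the same angle and height. Torque rose to about 0.6 N·m at each stop.
- **Sensors:** all four loose sensors are pins up, one per nest, with no loose sensor left on the bench in the last top view. Their heights above the nest floor match those measured on the bench within about 0.2 mm, and tilts read 1° or less. The last wrist picture cut off the sensor in nest 4, so its check comes from an earlier picture, taken before the last sensor was placed, and the final top view.

- **Fingertips on the bench:** the tool slowly tilted up to about 3.5° from repeated relative moves. I straightened it by pressing the fingertips on a clear spot of bench with up to about 30 N between clamps 1 and 3.
- **Disturbances and tools:** I noticed no slackened grip or knocked sensor, and I did not touch the tools.

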